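# Pack a round tin with sauce bottles and weigh it on the beam scale

## Task

An order of home-made sauce is going by post in the round tin that stands on the beam scale. Set every small sauce bottle from the worktop down upright on the tin's floor, without dropping it, packed honeycomb fashion with one in the middle and the others round it, then weigh the parcel: slide the brass poise along the beam until, with the poise let go and the beam at rest, the red pointer stays inside the green band. Leave the tin on the scale and do not knock the tape, scissors, notebook or honey jar about.

Things in the scene. Friction and masses are not known exactly. Their poses are not given: they have to be found in the camera images.
- bottle_1: small glass sauce bottle, dark red screw cap, plain paper label, 160 mm tall; may be absent. Round body 44 mm across up to 85 mm high, shoulder 85 to 115 mm, neck 20 mm across to 140 mm, cap 29 mm across 140 to 160 mm: hold it from above by the cap. Thick heavy base; about 0.24 kg, each a little different. Origin: centre of the underside; z up along the bottle
- bottle_2: another bottle just like bottle_1; same origin and axes; may be absent
- bottle_3: another bottle just like bottle_1; same origin and axes; may be absent
- bottle_4: another bottle just like bottle_1; same origin and axes; may be absent
- bottle_5: another bottle just like bottle_1; same origin and axes; may be absent
- bottle_6: another bottle just like bottle_1; same origin and axes; may be absent
- bottle_7: another bottle just like bottle_1; same origin and axes; may be absent
- tin: open round tin, dark teal with two thin brass bands, loose on the scale's pan inside its low rim. Outside 147 mm across (rolled rim 151 mm), inside 142 mm, 70 mm high, floor 3 mm thick, 0.25 kg. Seven bottles go in only as one in the middle and six round it, about 47 mm from the middle, with some 4 mm of play between them. Origin: centre of its underside; z up
- tin_floor (a point): centre of the tin's inner floor, on which the bottles are to stand. (Mind when lifting: wall cupboards and a boiler overhang the back of the worktop, their fronts about 0.55 m ahead of the robot's axis, their undersides 0.34 m (boiler, on the right) and 0.49 m up; the bottles and the scale stand in front of them)
- scale: fixed cream beam scale. In its frame (x away from the robot, y to the left, z up, origin on the worktop below the beam's pivot) the pan lies at y = +115 mm and the beam runs from the pivot (85 mm above the worktop) toward -y; at y = -235 mm stands a white index plate, 76 mm tall (top 123 mm above the worktop), with a green band 12 mm high at its middle
- pan_centre (a point): centre of the upper face of the scale's round steel pan (168 mm across, with a rim standing 5 mm above that face), 38 mm above the worktop when level. The pan stays level and sinks up to 5 mm under load; where on it the load stands makes no difference
- beam (a joint): tilt of the beam, rad, stops at -0.12 and 0.12: 0 = level, pointer on the green band's middle line; positive = pointer high (load heavy: move the poise outward); negative = pointer low. In the green band: -0.03 to 0.03. Each mm the poise is off tilts it about 0.0075 rad; over 16 mm off it rests on a stop. Poise at 0 balances the empty tin. Settles in 1.5 s once let go
- pointer_tip (a point): tip of the red pointer at the beam's end, 235 mm from the pivot, in front of the index plate; level with the pivot (85 mm above the worktop) when balanced
- poise (a joint): place of the brass poise along the beam, 0 to 0.125 m: 0 = zero mark, 45 mm from the pivot; grows outward, away from the pan. Slides with about 1.5 N of friction and stays where it is left; the fine notches and marks are for reading only. A load of L kg in the tin balances at about 0.057 m x L (five to seven bottles: roughly 0.055 to 0.11 m)
- poise_knob (a point): middle of the poise's upright knurled brass knob: 16 mm across, 30 mm tall (15 mm above and below this point); below it lies the poise's block (37 x 30 mm), whose top is 18 mm below this point. About 124 mm above the worktop when the beam is level. Poise 0.7 kg
- tape_roll: roll of parcel tape lying flat, 104 mm across, 25 mm high, bystander; origin: centre of its underside
- scissors: scissors with green handles lying flat, 206 x 84 mm, 11 mm high, bystander; origin: centre of the underside
- notebook: closed purple notebook, 210 x 152 x 14 mm, bystander; origin: centre of its underside
- honey_jar: squat jar of honey with a red lid, 65 mm across, 100 mm high, bystander; origin: centre of its underside

How it is judged:
By the outcome, as a careful person would: the job done as asked, in the order asked, and still so for the second after the job is handed in, with the robot touching nothing.
Of bottle_1, bottle_2, bottle_3, bottle_4, bottle_5, bottle_6, bottle_7 only 5 to 7 are there at a start; the rules pass over those that are not, and their reading is None.
At some moment in a run one of bottle_1, bottle_2, bottle_3, bottle_4, bottle_5, bottle_6, bottle_7 may be knocked a few centimetres aside while the robot is not near it.
It also fails if it takes over 210 s, if anything falls off the work surface, if the arm or the gripper's body presses on something with over 40 N, if the wrist force passes 120 N, or if a joint passes its speed limit or range.

## Robot

A 6-joint arm with a two-finger parallel gripper is mounted at the origin on a cart in front of the work surface, level with it; the furniture and walls round the work are solid. World frame = base frame: x ahead of the robot, y to its left, z up, the work surface at z = 0. Lengths are in m, angles in rad, forces in N, time in s.
With the tool pointing down it reaches from about 0.35 to 0.775 m from the base axis. Payload 7.3 kg.
Tool frame: the origin (TCP) lies midway between the tips of the shut fingers; the grasp point (between the pads) lies 19 mm behind it; z points along the fingers, y is the direction in which the jaws open and shut (so a half turn about z gives the same grasp; the last joint's range is limited). The gripper opens to 92 mm and grips with 3 to 60 N. Pads are 19 mm wide; open, the fingers measure 130 mm over their backs; the gripper's body (75 mm by 190 mm) begins 47 mm behind the grasp point.
Start: joints at [0.961, 0.342, 1.524, -0, 1.275, -0.146], TCP at [0.235, 0.47, 0.227] pointing down, gripper open.
Joint ranges: [-2.53, 2.53], [-0.77, 2.02], [0.04, 2.7], [-1, 4.14], [0.28, 2.66], [-3.11, 3.11]. Speed limits (rad/s): [2.57, 2.57, 3.14, 3.14, 3.14, 3.14].

## Interface

Orientations are given as [roll, pitch, yaw] about the fixed x, y, z axes, in that order (R = Rz(yaw) Ry(pitch) Rx(roll)).
In Python, from cell import status, eyes, job gives the robot as it stands.
- The arm moves only by the tool jog_arm, never from a script. Its argument "series" is a list of rows, each a list of 3 entries, a list of its own where there are three numbers: the gripper command: -1 is shut, 1 is fully open, values between are in proportion, then the shift along the tool's x, y, z in m, then the turn, a rotation vector about the tool's x, y, z in rad. In form: [[grip, [x, y, z], [ax, ay, az]], ...]. A call has 1 to 12 rows; each row is the pose to reach, as a shift and turn from the pose commanded when the call began, along the tool's axes at that moment; what a row does not reach only later rows make up. A row lasts 1/12 s, in which the tool goes at most 41.7 mm and 7.16 degrees, less where a joint would pass 70% of its speed; a pose out of reach is approached as far as the arm can. A call with a gripper value outside its range is refused whole. The fingers move at their own pace and stop on an object; "squeeze" is the grip in N (left out, the last holds). Time passes only in rows, so rows that repeat a pose let the fingers close. It gives the time, the measured TCP pose, the force and the opening at its end, in the units of the state.
- status.observe(): the state, without advancing time (a new reading comes with each control period).
- eyes.read_camera(name): name is "scene" or "top" or "wrist"; returns a dict with "img" (480x640x3 uint8, red, green, blue), "range_z" (480x640 float32, m along the optical axis (not along the pixel's ray), 0 where there is no reading), "camera_matrix" (3x3 intrinsics, pixels), "T" (4x4, takes a point from camera to world coordinates); the wrist camera has in their place "tool_from_camera" (4x4, takes a point from camera to tool coordinates, whose origin is the TCP and whose axes are the flange's). Camera axes: x right, y down, z forward; pixel columns grow to the right and rows downward; lengths in m; the calibration is good to about 2 mm. A picture is of the moment at which its call begins: read the wrist's pose just before it.
- job.hand_in(): hands the job in, once; it reports no verdict.
The state is a dict: "time": time; "qpos": joint angles; "qvel": joint speeds; "joint_efforts": joint torques, N m; "tool_pos": TCP position; "tool_rot": TCP orientation; "contact_force": force on the tool from outside, world axes, zero at the start; "torque": the same for the moment, N m; "opening": finger opening in m.
Only numpy, scipy, OpenCV 4.12 (cv2) and the standard library are available. Lean on these libraries where they do the work, as an engineer would, in place of code of your own. Each camera call takes 0.05 s, during which the arm holds its last target.

## Working session

There is one attempt and no reset: what is moved stays moved. The work goes in short steps, Python scripts to look and compute and a tool call to move; the robot and the scene stay as the last step left them, time stands still between calls to the robot, and variables do not carry over. Pictures are saved under pics/ and viewed, and the job is handed in when it is done.

Besides the shell and the picture viewer there is one more tool, called after "Call:" in YAML: its name, and indented under it one key for each argument. jog_arm: Moves the arm, as the interface text tells. Its arguments: {"type":"object","properties":{"series":{"type":"array","items":{"type":"array"}},"squeeze":{"type":"number"}},"required":["series"]}

```bash
mkdir -p pics; ls
cat > h.py <<'E'
import numpy as np, cv2
from cell import status, eyes, job
from scipy.spatial.transform import Rotation as R
def shot(n,f=None):
    c=eyes.read_camera(n)
    if f: cv2.imwrite('pics/'+f,cv2.cvtColor(c['img'],cv2.COLOR_RGB2BGR))
    return c
def ray(c,u,v,T=None):
    T=c['T'] if T is None else T
    d=T[:3,:3]@np.linalg.solve(c['camera_matrix'],[u,v,1.]); return T[:3,3],d
def onplane(c,u,v,z,T=None):
    o,d=ray(c,u,v,T); return o+d*(z-o[2])/d[2]
def proj(c,p):
    T=np.linalg.inv(c['T']); q=c['camera_matrix']@(T[:3,:3]@p+T[:3,3]); return q[:2]/q[2]
E
python3 - <<'E'
from h import *
print(status.observe())
for n in('scene','top','wrist'):
    c=shot(n,n+'0.png'); 
    if 'T' in c: print(n,c['T'].round(3),c['camera_matrix'].round(1))
    else: print(c['tool_from_camera'])
E
```

```text
pics
{'time': 0.0, 'qpos': array([ 9.60974867e-01,  3.42732449e-01,  1.52502717e+00, -1.33497252e-05,
        1.27543172e+00, -1.46025142e-01]), 'qvel': array([ 0.0001337 , -0.00059441,  0.00144204, -0.00189892, -0.00080973,
       -0.00012676]), 'joint_efforts': array([ 1.35168789e-04, -4.31250679e+01, -2.44216722e+01,  7.17248255e-02,
        5.59438672e-02, -1.07883723e-04]), 'tool_pos': array([0.2346075 , 0.46919084, 0.22603639]), 'tool_rot': array([-3.14000912e+00, -2.19990355e-04,  2.67780006e+00]), 'contact_force': array([-0.21755799,  0.62113583, -0.37484104]), 'torque': array([ 0.04055776,  0.03407714, -0.01052054]), 'opening': 0.09166979287696782}
scene [[ 0.427 -0.367  0.826 -0.568]
 [-0.904 -0.174  0.39  -0.584]
 [ 0.001 -0.914 -0.406  0.66 ]
 [ 0.     0.     0.     1.   ]] [[555.2   0.  326. ]
 [  0.  555.2 238.2]
 [  0.    0.    1. ]]
top [[ 0.067 -0.969  0.238  0.247]
 [-0.998 -0.066  0.012 -0.086]
 [ 0.004 -0.238 -0.971  1.215]
 [ 0.     0.     0.     1.   ]] [[478.2   0.  316.1]
 [  0.  478.2 245.6]
 [  0.    0.    1. ]]
[[-2.96870004e-04 -9.56989883e-01 -2.90121141e-01  7.89488349e-02]
 [ 9.99999945e-01 -3.26563323e-04  5.39354312e-05  3.47604178e-04]
 [-1.46358586e-04 -2.90121109e-01  9.56989927e-01 -1.57876447e-01]
 [ 0.00000000e+00  0.00000000e+00  0.00000000e+00  1.00000000e+00]]
```

View pics/scene0.png

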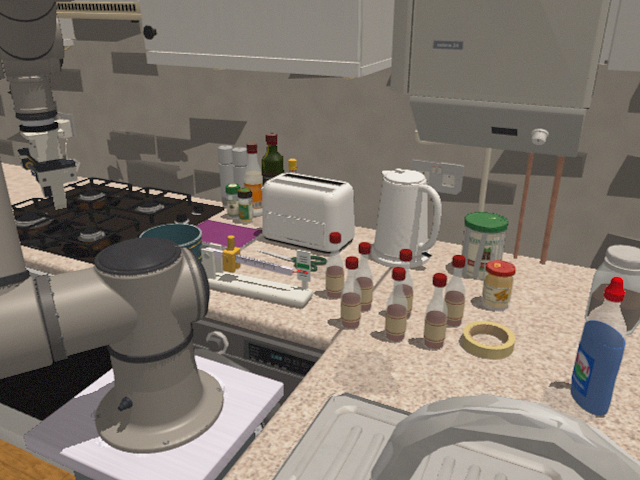

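View pics/top0.png

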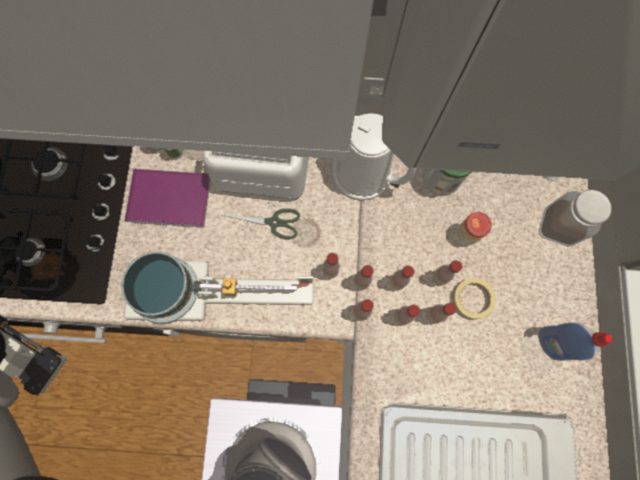

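View pics/wrist0.png

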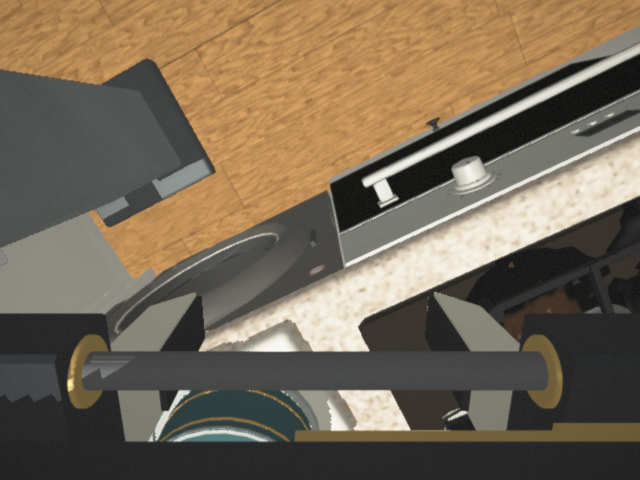

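The pictures show seven bottles, with caps in the top view at about (332,259), (367,271), (407,272), (455,267), (367,305), (412,312) and (448,309). The tin is at (157,285) and the brass poise at (229,286). The pointer is at the right end, near (303,284).

```bash
cat >> h.py <<'E'
def caps(c,top=0.16):
    hsv=cv2.cvtColor(c['img'],cv2.COLOR_RGB2HSV)
    m=(((hsv[...,0]<8)|(hsv[...,0]>170))&(hsv[...,1]>130)&(hsv[...,2]>50)).astype('uint8')
    n,l,s,ce=cv2.connectedComponentsWithStats(m); out=[]
    rz=c['range_z']; 
    for i in range(1,n):
        if s[i,4]<25: continue
        v,u=np.nonzero(l==i); z=rz[v,u]
        o=c['T'][:3,3]; d=(c['T'][:3,:3]@np.linalg.solve(c['camera_matrix'],np.c_[u,v,np.ones(len(u))].T)).T
        P=o+d*z[:,None]; k=P[:,2]>np.percentile(P[:,2],95)-0.006
        out.append((ce[i].round(0),s[i,4],P[k].mean(0).round(4),np.median(P[k],0).round(4),(0.5*(P[k].max(0)+P[k].min(0))).round(4),k.sum()))
    return out
E
python3 - <<'E'
from h import *
for n in('top','scene'):
    c=shot(n); print(n)
    for o in caps(c): print(*o)
    if n=='top':
        for (u,v) in [(157,285),(229,286),(303,284),(262,288)]:
            z=c['range_z'][v,u]; o,d=ray(c,u,v); print(u,v,(o+d*z).round(4))
        im=c['img'][230:340,110:340]; cv2.imwrite('pics/crop.png',cv2.resize(im[...,::-1],None,fx=3.4,fy=3.4,interpolation=cv2.INTER_CUBIC))
        im=c['img'][230:340,310:510]; cv2.imwrite('pics/crop2.png',cv2.resize(im[...,::-1],None,fx=4,fy=4,interpolation=cv2.INTER_CUBIC))
E
```

```text
top
[478. 225.] 334 [ 0.5984 -0.4601  0.1026] [ 0.5992 -0.4638  0.0987] [ 0.4384 -0.2875  0.6555] 307
[332. 258.] 72 [ 0.4748 -0.1095  0.1818] [ 0.4793 -0.11    0.1609] [ 0.368  -0.1027  0.687 ] 51
[456. 266.] 79 [ 0.4767 -0.3852  0.1749] [ 0.4799 -0.3894  0.1598] [ 0.3689 -0.2431  0.6862] 71
[367. 271.] 79 [ 0.4532 -0.1887  0.1756] [ 0.4567 -0.1902  0.1599] [ 0.3567 -0.1433  0.6864] 68
[408. 271.] 80 [ 0.4614 -0.282   0.1603] [ 0.4614 -0.2821  0.1601] [ 0.4621 -0.2823  0.161 ] 68
[367. 305.] 91 [ 0.379  -0.1938  0.1599] [ 0.3793 -0.1936  0.1598] [ 0.3786 -0.1934  0.1605] 83
[450. 308.] 91 [ 0.3832 -0.3762  0.1597] [ 0.3832 -0.3764  0.1598] [ 0.3833 -0.3765  0.1614] 86
[414. 310.] 91 [ 0.3739 -0.2963  0.16  ] [ 0.3745 -0.2955  0.1599] [ 0.3734 -0.2965  0.1609] 80
[602. 339.] 216 [ 0.3329 -0.6601  0.2571] [ 0.3342 -0.6678  0.2435] [ 0.2948 -0.3824  0.7273] 70
157 285 [0.4079 0.3147 0.0425]
229 286 [0.4046 0.1203 0.1302]
303 284 [ 0.4375 -0.0445  0.0245]
262 288 [0.4117 0.0501 0.0848]
scene
[271. 140.] 84 [0.8463 0.2636 0.2625] [0.8448 0.264  0.2625] [0.8485 0.2673 0.2622] 24
[252. 148
[... 251 characters left out ...]
 -0.1929  0.1587] 65
[406. 254.] 130 [ 0.4435 -0.2889  0.1655] [ 0.4573 -0.285   0.1588] [-0.0465 -0.4285  0.4074] 72
[458. 261.] 141 [ 0.4631 -0.3953  0.1648] [ 0.4755 -0.3931  0.1589] [-0.0367 -0.4831  0.4071] 79
[352. 262.] 132 [ 0.3742 -0.1969  0.1586] [ 0.373  -0.1971  0.1591] [ 0.3758 -0.1956  0.1584] 75
[500. 268.] 359 [ 0.592  -0.4649  0.0999] [ 0.5941 -0.466   0.0982] [ 0.0339 -0.5085  0.3769] 304
[398. 273.] 147 [ 0.3701 -0.2991  0.1585] [ 0.3689 -0.2989  0.1588] [ 0.3722 -0.299   0.158 ] 86
[439. 279.] 160 [ 0.3788 -0.3784  0.1586] [ 0.3785 -0.3782  0.1591] [ 0.3805 -0.3789  0.1581] 93
[615. 290.] 399 [ 0.2836 -0.6653  0.2638] [ 0.328  -0.6694  0.2429] [-0.1135 -0.6309  0.4491] 78
```

View pics/crop.png

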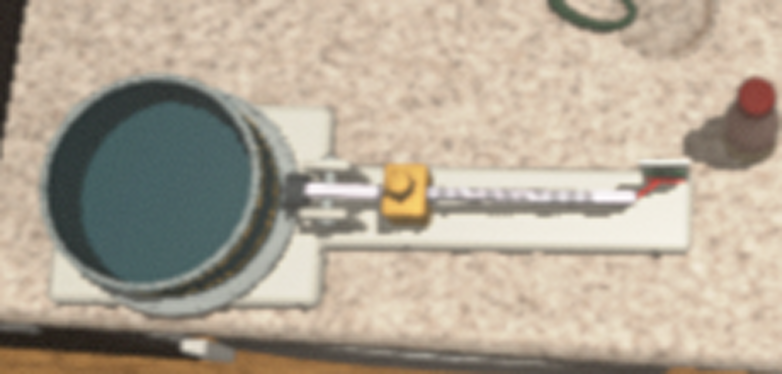

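View pics/crop2.png

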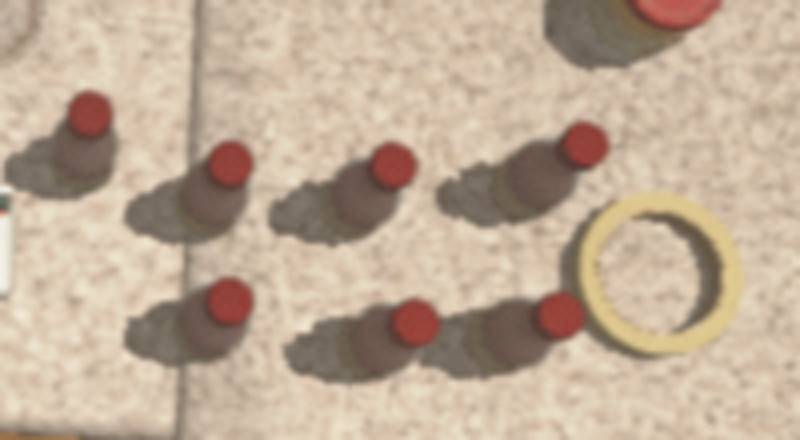

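```bash
cat >> h.py <<'E'
from scipy.optimize import least_squares
def cloud(c,T=None):
    T=c['T'] if T is None else T
    v,u=np.mgrid[:480,:640]; z=c['range_z']; d=np.linalg.inv(c['camera_matrix'])@np.stack([u.ravel(),v.ravel(),np.ones(u.size)])
    P=(T[:3,:3]@(d*z.ravel())).T+T[:3,3]; P[z.ravel()<=0]=np.nan
    return P.reshape(480,640,3)
def tin(c):
    P=cloud(c); 
    k=(abs(P[...,0]-0.41)<0.12)&(abs(P[...,1]-0.31)<0.12)&(P[...,2]>0.1)&(P[...,2]<0.118)
    Q=P[k]; f=lambda p:np.hypot(Q[:,0]-p[0],Q[:,1]-p[1])-p[2]
    r=least_squares(f,[.41,.31,.074],loss='soft_l1',f_scale=0.002)
    return r.x, np.percentile(Q[:,2],[50,90]),k.sum()
E
python3 - <<'E'
from h import *
for n in('top','scene'):
    c=shot(n); print(n,tin(c))
    P=cloud(c); hsv=cv2.cvtColor(c['img'],cv2.COLOR_RGB2HSV)
    k=(abs(P[...,0]-0.41)<0.06)&(abs(P[...,1]-0.1)<0.13)&(P[...,2]>0.05)
    b=k&(hsv[...,0]>12)&(hsv[...,0]<28)&(hsv[...,1]>120)
    Q=P[b]; print('brass',len(Q),Q.min(0),Q.max(0)); t=Q[Q[:,2]>Q[:,2].max()-.008]; print(t.mean(0),len(t)); t=Q[Q[:,2]<0.11]; print('block',np.percentile(t,[3,97],axis=0))
    r=k&((hsv[...,0]<8)|(hsv[...,0]>170))&(hsv[...,1]>130)
    Q=P[r]; v,u=np.nonzero(r);print('red',len(Q),np.c_[u,v,Q][np.argsort(Q[:,1])][:4])
    g=k&(hsv[...,0]>40)&(hsv[...,0]<85)&(hsv[...,1]>100); Q=P[g]; print('green',len(Q),Q.mean(0) if len(Q) else 0)
    w=k&(abs(P[...,2]-0.088)<0.012)&(hsv[...,1]<60)&(P[...,1]<0.09)&(P[...,1]>-0.02); Q=P[w]; print('beam',len(Q),np.polyfit(Q[:,1],Q[:,0],1),np.polyfit(Q[:,1],Q[:,2],1))
c=shot('scene'); im=c['img'][220:310,130:330]; cv2.imwrite('pics/crop3.png',cv2.resize(im[...,::-1],None,fx=4,fy=4,interpolation=cv2.INTER_CUBIC))
E
```

```text
top (array([0.40349863, 0.29873099, 0.07273568]), array([0.1095004 , 0.11273892]), np.int64(530))
brass 176 [0.39146182 0.11090928 0.07964674] [0.42578787 0.14057061 0.13922867]
[0.41039339 0.12412589 0.13565068] 40
block [[0.39204605 0.11228849 0.09429476]
 [0.42499496 0.13831777 0.10697507]]
red 0 []
green 0 0
beam 190 [-0.04700838  0.41633186] [0.05225897 0.08361284]
scene (array([0.40203948, 0.29928023, 0.07248276]), array([0.10653111, 0.11065962]), np.int64(379))
brass 407 [0.38013514 0.10897838 0.05033991] [0.42883074 0.22985983 0.13909714]
[0.4071368  0.12243392 0.13517746] 21
block [[0.38863395 0.11152846 0.05443127]
 [0.42472092 0.2210327  0.10405454]]
red 0 []
green 0 0
beam 235 [-0.05480455  0.41390614] [0.0312399  0.08153623]
```

View pics/crop3.png

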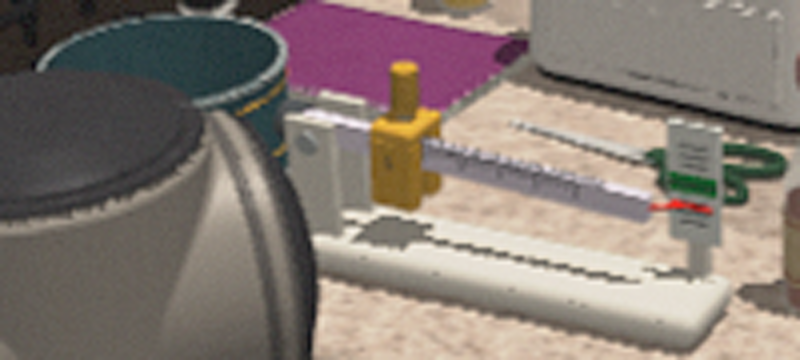

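```bash
cat >> h.py <<'E'
def go(X,Y,Z,yawdeg):
    s=status.observe(); p=s['tool_pos']; Rt=R.from_euler('xyz',s['tool_rot'])
    D=R.from_euler('xyz',[np.pi,0,np.radians(yawdeg)])
    sh=Rt.inv().apply(np.array([X,Y,Z])-p); t=(Rt.inv()*D).as_rotvec()
    print('t',round(s['time'],2),'pos',p.round(4),'rot',np.degrees(s['tool_rot']).round(2),'F',s['contact_force'].round(1),'open',round(s['opening'],4)); print('  shift',sh.round(4),'turn',t.round(4))
E
python3 -c "
from h import *
go(.40,.20,.30,180)"
```

```text
t 0.4 pos [0.2348 0.4695 0.2266] rot [-179.99   -0.    153.43] F [ 0.4 -0.7  0.1] open 0.0914
  shift [-0.2683 -0.1672 -0.0734] turn [-1.000e-04 -1.000e-04 -4.638e-01]
```

Call:
jog_arm:
  series:
    - [0.4,[-0.03,-0.02,-0.02],[0,0,-0.1]]
    - [0.4,[-0.07,-0.04,-0.04],[0,0,-0.2]]
    - [0.4,[-0.11,-0.07,-0.06],[0,0,-0.3]]
    - [0.4,[-0.14,-0.09,-0.073],[0,0,-0.4]]
    - [0.4,[-0.175,-0.11,-0.073],[0,0,-0.464]]
    - [0.4,[-0.21,-0.13,-0.073],[0,0,-0.464]]
    - [0.4,[-0.24,-0.15,-0.073],[0,0,-0.464]]
    - [0.4,[-0.268,-0.167,-0.073],[0,0,-0.464]]
    - [0.4,[-0.268,-0.167,-0.073],[0,0,-0.464]]
  squeeze: 15

```text
time: 1.15
tool_pos: [0.403, 0.195, 0.2998]
tool_rot: [-3.139, 0.002, 3.135]
contact_force: [-0.7, 0.6, 0.7]
opening: 0.064
```

```bash
python3 -c "
from h import *
go(.378,-.194,.23,180)"
```

```text
t 1.15 pos [0.403  0.195  0.2998] rot [-1.7987e+02  1.0000e-01  1.7962e+02] F [-0.7  0.6  0.7] open 0.064
  shift [ 0.0226 -0.389   0.0706] turn [-0.0023  0.0018 -0.0066]
```

Call:
jog_arm:
  series:
    - [0.4,[0.0,-0.035,0],[0,0,0]]
    - [0.4,[0.005,-0.075,0],[0,0,0]]
    - [0.4,[0.01,-0.115,0],[0,0,0]]
    - [0.4,[0.01,-0.155,0],[0,0,0]]
    - [0.4,[0.01,-0.195,0],[0,0,0]]
    - [0.4,[0.01,-0.235,0.02],[0,0,0]]
    - [0.4,[0.015,-0.275,0.04],[0,0,0]]
    - [0.4,[0.02,-0.315,0.05],[0,0,0]]
    - [0.4,[0.022,-0.35,0.06],[0,0,0]]
    - [0.4,[0.022,-0.38,0.07],[0,0,0]]
    - [0.4,[0.022,-0.394,0.07],[0,0,0]]
    - [0.4,[0.022,-0.394,0.07],[0,0,0]]

```text
time: 2.15
tool_pos: [0.3777, -0.196, 0.229]
tool_rot: [3.141, -0.001, 3.138]
contact_force: [-0.2, 0.3, -1.8]
opening: 0.0649
```

```bash
python3 -c "
from h import *
c=shot('wrist','w1.png')
go(.378,-.194,.13,180)
s=status.observe();Rt=R.from_euler('xyz',s['tool_rot']).as_matrix();T=np.eye(4);T[:3,:3]=Rt;T[:3,3]=s['tool_pos'];c['T']=T@c['tool_from_camera']
for o in caps(c): print(*o)
print(c['camera_matrix'])
c=shot('scene','s1.png')
"
```

```text
t 2.2 pos [ 0.3778 -0.1944  0.2294] rot [ 1.7996e+02 -3.0000e-02  1.7985e+02] F [0.7 0.6 0.6] open 0.0643
  shift [-0.0002  0.0004  0.0994] turn [ 0.0008 -0.0004 -0.0025]
[141. 254.] 2010 [ 0.3738 -0.2934  0.1605] [ 0.374  -0.2938  0.1597] [ 0.3435 -0.2506  0.2711] 1669
[317. 262.] 1754 [ 0.3785 -0.1928  0.1608] [ 0.3788 -0.1928  0.1598] [ 0.3462 -0.1925  0.2711] 1580
[ 17. 268.] 1611 [ 0.3834 -0.3669  0.1606] [ 0.3841 -0.3681  0.1594] [ 0.3486 -0.2857  0.2709] 1023
[500. 290.] 197 [ 0.4309 -0.0453  0.0741] [ 0.4332 -0.0432  0.0742] [ 0.4278 -0.047   0.0738] 190
[321. 394.] 263 [ 0.4626 -0.1899  0.1635] [ 0.4649 -0.1901  0.1601] [ 0.3845 -0.1898  0.2729] 263
[[422.56449767   0.         314.57834868]
 [  0.         422.56449767 245.75429898]
 [  0.           0.           1.        ]]
```

View pics/w1.png

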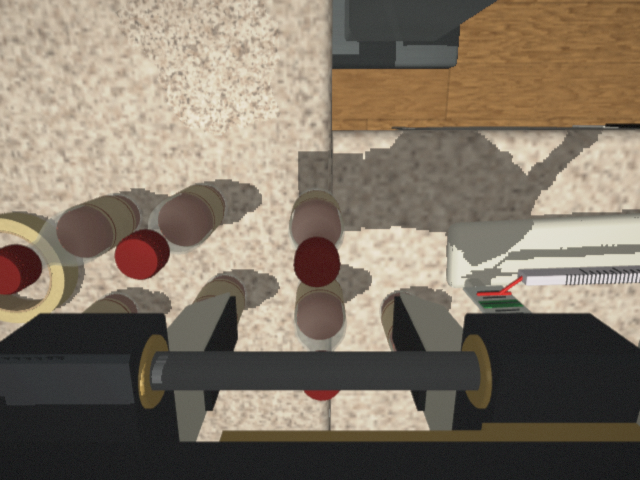

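View pics/s1.png

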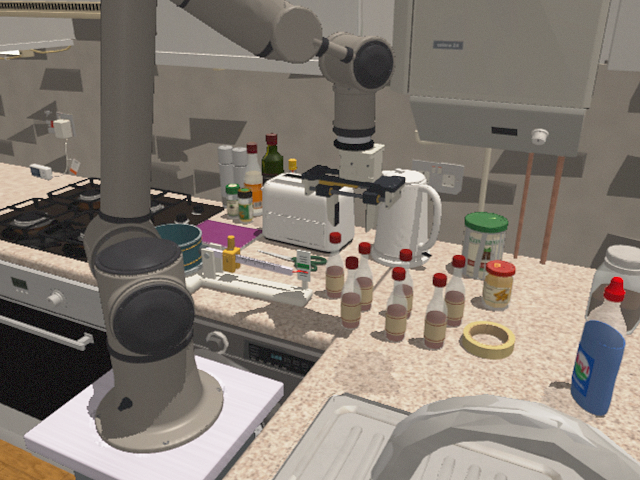

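The wrist view shows bottle E's cap at (317,262), centred between the fingers, and it agrees with the top camera to about 1 mm. I'll go down and grip.

Call:
jog_arm:
  series:
    - [0.4,[-0.001,0.0015,0.025],[0,0,-0.002]]
    - [0.4,[-0.001,0.0015,0.055],[0,0,-0.002]]
    - [0.4,[-0.001,0.0015,0.085],[0,0,-0.002]]
    - [0.4,[-0.001,0.0015,0.0985],[0,0,-0.002]]
    - [0.4,[-0.001,0.0015,0.0985],[0,0,-0.002]]
    - [0.0,[-0.001,0.0015,0.0985],[0,0,-0.002]]
    - [-0.3,[-0.001,0.0015,0.0985],[0,0,-0.002]]
    - [-0.6,[-0.001,0.0015,0.0985],[0,0,-0.002]]
    - [-1,[-0.001,0.0015,0.0985],[0,0,-0.002]]
    - [-1,[-0.001,0.0015,0.0985],[0,0,-0.002]]
    - [-1,[-0.001,0.0015,0.0985],[0,0,-0.002]]
  squeeze: 15

```text
time: 3.17
tool_pos: [0.3792, -0.1924, 0.1318]
tool_rot: [-3.141, 0.001, -3.139]
contact_force: [0.7, 0.2, 1.4]
opening: 0.0288
```

```bash
python3 -c "
from h import *
go(.378,-.194,.30,180)
print(status.observe()['torque'])
"
```

```text
t 3.17 pos [ 0.3792 -0.1924  0.1318] rot [-1.7996e+02  6.0000e-02 -1.7988e+02] F [0.7 0.2 1.4] open 0.0288
  shift [ 0.001  -0.0017 -0.1682] turn [-0.0008  0.0011  0.0021]
[-0.07942966 -0.02290351  0.01150915]
```

Call:
jog_arm:
  series:
    - [-1,[0,0,-0.01],[0,0,0.002]]
    - [-1,[0,0,-0.04],[0,0,0.002]]
    - [-1,[0,0,-0.075],[0,0,0.002]]
    - [-1,[0,0,-0.11],[0,0,0.002]]
    - [-1,[0,0,-0.145],[0,0,0.002]]
    - [-1,[0,0.01,-0.17],[0,0,0.002]]
    - [-1,[0,0.03,-0.18],[0,0,0.002]]
    - [-1,[0,0.06,-0.18],[0,0,0.002]]
    - [-1,[0,0.095,-0.18],[0,0,0.002]]
    - [-1,[0,0.13,-0.18],[0,0,0.002]]
    - [-1,[0,0.165,-0.18],[0,0,0.002]]
    - [-1,[0,0.2,-0.18],[0,0,0.002]]

```text
time: 4.17
tool_pos: [0.3777, 0.0093, 0.3111]
tool_rot: [3.141, -0.0, 3.141]
contact_force: [-0.3, -0.6, -3.1]
opening: 0.0288
```

Call:
jog_arm:
  series:
    - [-1,[-0.002,0.035,0],[0,0,0]]
    - [-1,[-0.005,0.07,0],[0,0,0]]
    - [-1,[-0.008,0.105,0],[0,0,0]]
    - [-1,[-0.011,0.14,0],[0,0,0]]
    - [-1,[-0.014,0.175,0],[0,0,0]]
    - [-1,[-0.017,0.21,0],[0,0,0]]
    - [-1,[-0.02,0.24,0],[0,0,0]]
    - [-1,[-0.022,0.265,0],[0,0,0]]
    - [-1,[-0.024,0.28,0],[0,0,0]]
    - [-1,[-0.024,0.288,0],[0,0,0]]
    - [-1,[-0.024,0.291,0],[0,0,0]]
    - [-1,[-0.024,0.291,0],[0,0,0]]

```text
time: 5.17
tool_pos: [0.4022, 0.2986, 0.3109]
tool_rot: [-3.141, -0.001, -3.141]
contact_force: [0.9, -1.1, -3.0]
opening: 0.0287
```

```bash
python3 -c "
from h import *
go(.403,.299,.20,180)
c=shot('wrist','w2.png')
c=shot('top','t2.png'); print(tin(c))
"
```

```text
t 5.17 pos [0.4022 0.2986 0.3109] rot [-1.7996e+02 -5.0000e-02 -1.7997e+02] F [ 0.9 -1.1 -3. ] open 0.0287
  shift [-0.0009  0.0004  0.1109] turn [-0.0007 -0.0008  0.0006]
(array([0.40364759, 0.29855709, 0.07277349]), array([0.10988469, 0.11316449]), np.int64(378))
```

View pics/w2.png

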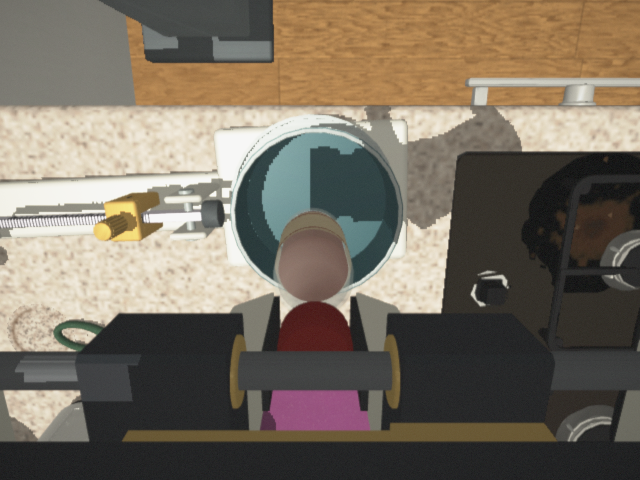

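The wrist view shows the bottle hanging straight from the cap, with the tin mouth centred at about (317,205). I'll refine the tin's centre from this view.

```bash
cat >> h.py <<'E'
def wshot(f=None):
    s=status.observe(); c=shot('wrist',f); T=np.eye(4); T[:3,:3]=R.from_euler('xyz',s['tool_rot']).as_matrix(); T[:3,3]=s['tool_pos']; c['T']=T@c['tool_from_camera']; return c
E
python3 -c "
from h import *
c=wshot(); print(tin(c)); P=cloud(c); print(P[190,290],P[170,350],P[150,317])
k=(np.hypot(P[...,0]-.403,P[...,1]-.299)<.09)&(P[...,2]>.1)&(P[...,2]<.118)
Q=P[k]; f=lambda p:np.hypot(Q[:,0]-p[0],Q[:,1]-p[1])-p[2]
r=least_squares(f,[.403,.299,.074]); print(r.x,k.sum(),np.abs(r.fun).max())
"
```

```text
(array([0.4046225 , 0.30026956, 0.07229627]), array([0.10971374, 0.11088281]), np.int64(2959))
[0.39357389 0.2733635  0.04364745] [0.37366422 0.33365414 0.04285639] [0.35414414 0.30065437 0.04207187]
[0.40471342 0.30029682 0.07236167] 2930 0.017655287385889867
```

Call:
jog_arm:
  series:
    - [-1,[-0.002,0.001,0.02],[0,0,0]]
    - [-1,[-0.002,0.001,0.05],[0,0,0]]
    - [-1,[-0.002,0.001,0.08],[0,0,0]]
    - [-1,[-0.002,0.001,0.105],[0,0,0]]
    - [-1,[-0.002,0.001,0.12],[0,0,0]]
    - [-1,[-0.002,0.001,0.13],[0,0,0]]
    - [-1,[-0.002,0.001,0.132],[0,0,0]]
    - [-1,[-0.002,0.001,0.134],[0,0,0]]
    - [-1,[-0.002,0.001,0.135],[0,0,0]]
    - [-1,[-0.002,0.001,0.136],[0,0,0]]

```text
time: 6.15
tool_pos: [0.405, 0.2998, 0.1761]
tool_rot: [3.141, 0.002, 3.141]
contact_force: [-0.1, 0.5, -3.0]
opening: 0.0284
```

Call:
jog_arm:
  series:
    - [-1,[0,0,0.001],[0,0,0]]
    - [-1,[0,0,0.002],[0,0,0]]
    - [-1,[0,0,0.002],[0,0,0]]

```text
time: 6.4
tool_pos: [0.4046, 0.2999, 0.1736]
tool_rot: [3.141, 0.001, -3.141]
contact_force: [0.2, -0.2, -0.9]
opening: 0.0286
```

Call:
jog_arm:
  series:
    - [-1,[0,0,0.001],[0,0,0]]
    - [-1,[0,0,0.002],[0,0,0]]
    - [-1,[0,0,0.002],[0,0,0]]

```text
time: 6.65
tool_pos: [0.4045, 0.2999, 0.1713]
tool_rot: [3.141, 0.0, -3.141]
contact_force: [-0.4, -0.1, -0.8]
opening: 0.0285
```

Call:
jog_arm:
  series:
    - [-1,[0,0,0.001],[0,0,0]]
    - [-1,[0,0,0.002],[0,0,0]]
    - [-1,[0,0,0.002],[0,0,0]]

```text
time: 6.9
tool_pos: [0.4046, 0.2999, 0.1693]
tool_rot: [3.141, 0.001, -3.141]
contact_force: [0.3, -0.4, 1.9]
opening: 0.029
```

```bash
python3 -c "
from h import *
go(.403,.299,.20,180)
c=wshot('w3.png'); P=cloud(c); print(P[190,290],P[170,350],P[150,317]);
c=shot('scene','s3.png');go(0,0,0,0);im=c['img'][190:310,130:330]; cv2.imwrite('pics/crop4.png',cv2.resize(im[...,::-1],None,fx=4,fy=4,interpolation=cv2.INTER_CUBIC))"
```

```text
t 6.9 pos [0.4046 0.2999 0.1693] rot [ 1.7998e+02  3.0000e-02 -1.7999e+02] F [ 0.3 -0.4  1.9] open 0.029
  shift [ 0.0015 -0.0009 -0.0307] turn [0.0003 0.0005 0.0002]
[0.37351446 0.28353697 0.0379554 ] [0.35987453 0.32446367 0.03804637] [0.34665065 0.30206573 0.03748352]
t 7.0 pos [0.4045 0.2999 0.1694] rot [ 1.7998e+02  3.0000e-02 -1.7999e+02] F [ 0.9 -0.3  2.5] open 0.0287
  shift [ 0.4047 -0.2999  0.1691] turn [-7.0000e-04  5.0000e-04 -3.1414e+00]
```

View pics/crop4.png

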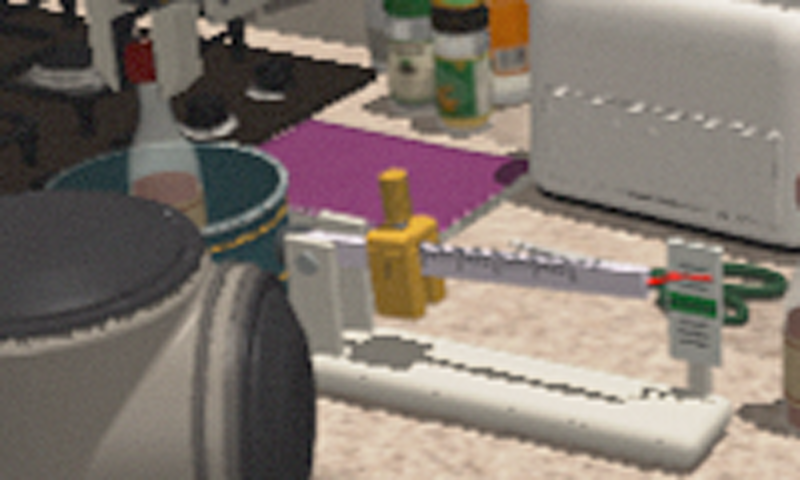

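View pics/w3.png

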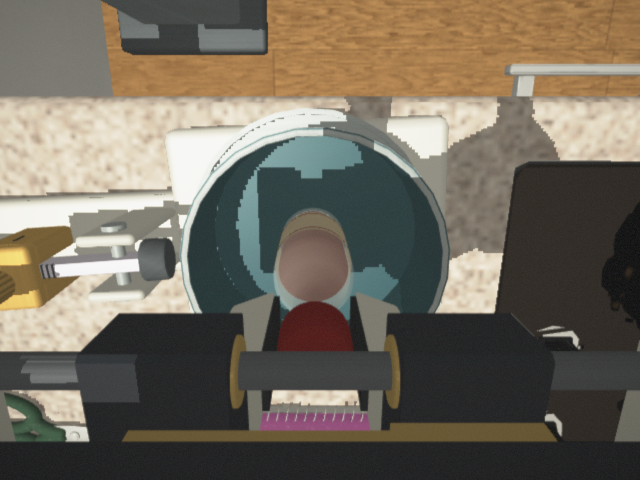

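Pan down, pointer high, and the bottle stands on the floor. Release and rise.

Call:
jog_arm:
  series:
    - [-0.25,[0,0,0],[0,0,0]]
    - [-0.1,[0,0,0],[0,0,0]]
    - [0.1,[0,0,0],[0,0,0]]
    - [0.1,[0,0,-0.005],[0,0,0]]
    - [0.2,[0,0,-0.03],[0,0,0]]
    - [0.2,[0,0,-0.065],[0,0,0]]
    - [0.3,[0,0,-0.1],[0,0,0]]
    - [0.4,[0,-0.01,-0.13],[0,0,0]]
    - [0.4,[0,-0.045,-0.135],[0,0,0]]
    - [0.4,[0,-0.085,-0.135],[0,0,0]]
    - [0.4,[0,-0.12,-0.135],[0,0,0]]
    - [0.4,[0,-0.16,-0.135],[0,0,0]]

```text
time: 8.0
tool_pos: [0.404, 0.1388, 0.3048]
tool_rot: [3.141, 0.001, -3.14]
contact_force: [0.6, -0.2, -0.3]
opening: 0.0644
```

```bash
python3 -c "
from h import *
c=shot('top','t4.png'); print(tin(c))
for o in caps(c): print(*o[:4])
c=shot('scene','s4.png')
for o in caps(c): print(*o[:4])
go(.374,-.2945,.23,180)
"
```

```text
(array([0.40153621, 0.30218527, 0.06990593]), array([0.10622794, 0.10998914]), np.int64(266))
[478. 225.] 338 [ 0.5962 -0.4572  0.1099] [ 0.5991 -0.4631  0.0987]
[332. 258.] 72 [ 0.479  -0.1106  0.16  ] [ 0.4794 -0.1105  0.1601]
[456. 266.] 77 [ 0.4738 -0.381   0.1895] [ 0.4802 -0.3896  0.1598]
[367. 271.] 78 [ 0.4562 -0.1906  0.1602] [ 0.4563 -0.1905  0.1599]
[408. 271.] 78 [ 0.461  -0.2819  0.1605] [ 0.4612 -0.2821  0.1601]
[450. 308.] 89 [ 0.3834 -0.3763  0.1601] [ 0.3836 -0.3764  0.1601]
[413. 310.] 88 [ 0.3737 -0.2963  0.1601] [ 0.3735 -0.2969  0.1599]
[602. 339.] 215 [ 0.332  -0.6515  0.2711] [ 0.3344 -0.6668  0.2431]
[272. 140.] 85 [0.7894 0.2295 0.2785] [0.8431 0.2618 0.2624]
[252. 148.] 70 [0.8488 0.34   0.2255] [0.8464 0.3402 0.2252]
[167. 204.] 96 [0.4    0.2947 0.1976] [0.3997 0.2944 0.1983]
[335. 237.] 109 [ 0.4406 -0.1289  0.1758] [ 0.4742 -0.113   0.1588]
[364. 248.] 123 [ 0.4225 -0.2052  0.1731] [ 0.451  -0.1942  0.1591]
[406. 254.] 130 [ 0.4574 -0.2854  0.1588] [ 0.4569 -0.2854  0.1591]
[458. 261.] 140 [ 0.4348 -0.4006  0.1787] [ 0.4744 -0.3931  0.1589]
[500. 268.] 356 [ 0.5959 -0.4646  0.0981] [ 0.5932 -0.4657  0.0982]
[398. 273.] 147 [ 0.3585 -0.3023  0.165 ] [ 0.3694 -0.2989  0.1593]
[439. 279.] 161 [ 0.3592 -0.3827  0.1689] [ 0.378  -0.378   0.1587]
[615. 290.] 398 [ 0.3064 -0.6673  0.253 ] [ 0.3279 -0.6695  0.2431]
t 8.1 pos [0.4045 0.1354 0.3048] rot [-1.7991e+02  4.0000e-02  1.7968e+02] F [-0.9  1.  -0.6] open 0.0645
  shift [ 0.0281 -0.43    0.0755] turn [-0.0016  0.0007 -0.0056]
```

View pics/t4.png

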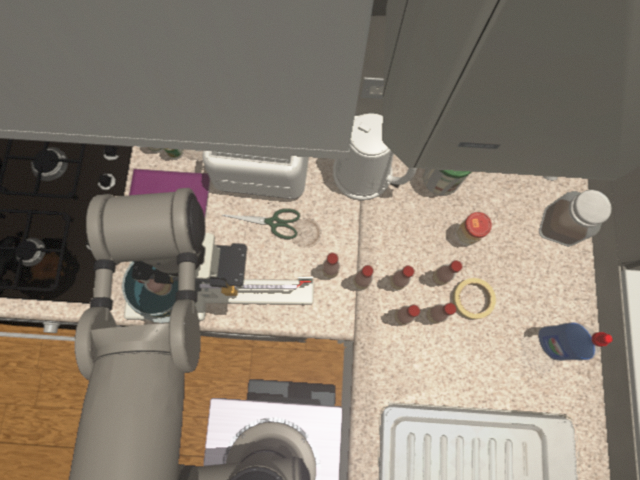

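Call:
jog_arm:
  series:
    - [0.4,[0.0,-0.03,0],[0,0,0]]
    - [0.4,[0.005,-0.07,0],[0,0,0]]
    - [0.4,[0.01,-0.11,0],[0,0,0]]
    - [0.4,[0.015,-0.15,0],[0,0,0]]
    - [0.4,[0.02,-0.19,0],[0,0,0]]
    - [0.4,[0.025,-0.23,0],[0,0,0]]
    - [0.4,[0.03,-0.27,0.02],[0,0,0]]
    - [0.4,[0.032,-0.31,0.04],[0,0,0]]
    - [0.4,[0.032,-0.35,0.06],[0,0,0]]
    - [0.4,[0.032,-0.39,0.075],[0,0,0]]
    - [0.4,[0.032,-0.42,0.075],[0,0,0]]
    - [0.4,[0.032,-0.432,0.075],[0,0,0]]

```text
time: 9.1
tool_pos: [0.3721, -0.2961, 0.2278]
tool_rot: [3.141, -0.001, 3.139]
contact_force: [0.6, -0.4, -0.3]
opening: 0.0642
```

Call:
jog_arm:
  series:
    - [0.4,[0,0,0.0],[0,0,0]]

```text
time: 9.18
tool_pos: [0.3726, -0.2946, 0.2286]
tool_rot: [3.141, -0.0, 3.139]
contact_force: [0.6, -0.0, -1.1]
opening: 0.0642
```

```bash
cat >> h.py <<'E'
def near(c,x,y):
    for o in caps(c):
        if np.hypot(o[3][0]-x,o[3][1]-y)<0.06: print('cap',o[0],o[1],'med',o[3])
E
python3 -c "
from h import *
c=wshot(); near(c,.374,-.294)
go(.370,-.2945,.131,180)
"
```

```text
cap [310. 262.] 1745 med [ 0.3735 -0.2968  0.1595]
t 9.23 pos [ 0.3726 -0.2927  0.2289] rot [ 1.7993e+02 -2.0000e-02  1.7990e+02] F [-0.2 -0.  -0.6] open 0.0646
  shift [ 0.0026 -0.0019  0.0979] turn [ 0.0012 -0.0003 -0.0018]
```

Call:
jog_arm:
  series:
    - [0.4,[0.003,-0.0035,0.025],[0,0,-0.002]]
    - [0.4,[0.003,-0.0035,0.055],[0,0,-0.002]]
    - [0.4,[0.003,-0.0035,0.085],[0,0,-0.002]]
    - [0.4,[0.003,-0.0035,0.098],[0,0,-0.002]]
    - [0.4,[0.003,-0.0035,0.098],[0,0,-0.002]]
    - [0.0,[0.003,-0.0035,0.098],[0,0,-0.002]]
    - [-0.3,[0.003,-0.0035,0.098],[0,0,-0.002]]
    - [-0.6,[0.003,-0.0035,0.098],[0,0,-0.002]]
    - [-1,[0.003,-0.0035,0.098],[0,0,-0.002]]
    - [-1,[0.003,-0.0035,0.098],[0,0,-0.002]]
    - [-1,[0.003,-0.0035,0.098],[0,0,-0.002]]

```text
time: 10.15
tool_pos: [0.3697, -0.2959, 0.1318]
tool_rot: [-3.141, 0.001, -3.139]
contact_force: [-0.2, -0.2, 0.6]
opening: 0.0287
```

```bash
python3 -c "
from h import *
go(.4045,.351,.31,90)
c=wshot('w5.png')
"
```

```text
t 10.15 pos [ 0.3697 -0.2959  0.1318] rot [-1.7995e+02  5.0000e-02 -1.7988e+02] F [-0.2 -0.2  0.6] open 0.0287
  shift [-0.0363  0.6467 -0.1787] turn [0.0000e+00 1.3000e-03 1.5729e+00]
```

View pics/w5.png

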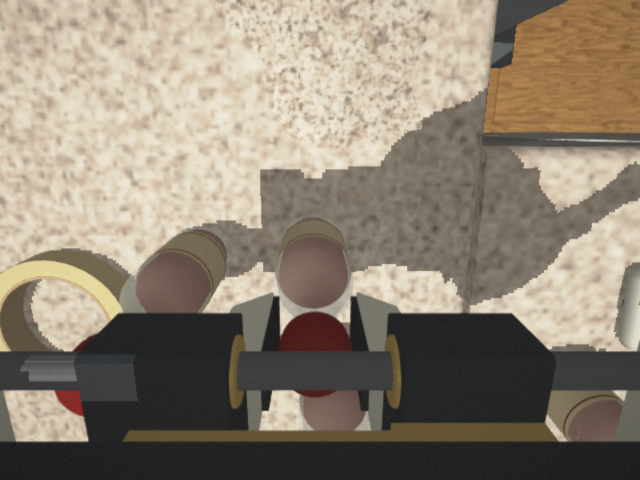

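Call:
jog_arm:
  series:
    - [-1,[0,0,-0.01],[0,0,0]]
    - [-1,[0,0,-0.04],[0,0,0.06]]
    - [-1,[0,0,-0.075],[0,0,0.18]]
    - [-1,[0,0,-0.11],[0,0,0.3]]
    - [-1,[0,0,-0.145],[0,0,0.42]]
    - [-1,[0,0.02,-0.175],[0,0,0.54]]
    - [-1,[-0.005,0.05,-0.2],[0,0,0.66]]
    - [-1,[-0.01,0.08,-0.215],[0,0,0.78]]
    - [-1,[-0.015,0.115,-0.218],[0,0,0.9]]
    - [-1,[-0.02,0.15,-0.218],[0,0,1.02]]
    - [-1,[-0.025,0.185,-0.218],[0,0,1.14]]
    - [-1,[-0.03,0.22,-0.218],[0,0,1.26]]

```text
time: 11.2
tool_pos: [0.3979, -0.0814, 0.349]
tool_rot: [-3.141, -0.001, 1.923]
contact_force: [0.8, 0.3, -2.1]
opening: 0.0283
```

```bash
python3 -c "
from h import *
go(.4045,.351,.35,90)
D0=R.from_euler('xyz',[np.pi,0,np.pi])*R.from_rotvec([0,0,1.26])
print(D0.inv().apply([.4045-.3997,.351+.0759,0]))
"
```

```text
t 11.2 pos [ 0.3979 -0.0814  0.349 ] rot [-1.7998e+02 -4.0000e-02  1.1020e+02] F [ 0.8  0.3 -2.1] open 0.0283
  shift [ 0.4035  0.1555 -0.0008] turn [-0.0004 -0.0006  0.3526]
[4.04979446e-01 1.35123272e-01 5.22801719e-17]
```

Call:
jog_arm:
  series:
    - [-1,[0.034,0.011,0],[0,0,0.1]]
    - [-1,[0.07,0.023,0],[0,0,0.2]]
    - [-1,[0.107,0.036,0],[0,0,0.29]]
    - [-1,[0.145,0.048,0],[0,0,0.311]]
    - [-1,[0.183,0.061,0],[0,0,0.311]]
    - [-1,[0.221,0.074,0],[0,0,0.311]]
    - [-1,[0.259,0.086,0],[0,0,0.311]]
    - [-1,[0.297,0.099,0],[0,0,0.311]]
    - [-1,[0.333,0.111,0],[0,0,0.311]]
    - [-1,[0.363,0.121,0],[0,0,0.311]]
    - [-1,[0.385,0.128,0],[0,0,0.311]]
    - [-1,[0.4,0.133,0],[0,0,0.311]]

```text
time: 12.2
tool_pos: [0.3816, 0.3406, 0.3483]
tool_rot: [-3.14, 0.0, 1.621]
contact_force: [0.4, -0.3, -2.5]
opening: 0.0281
```

Call:
jog_arm:
  series:
    - [-1,[0.005,0,0],[0,0,0]]
    - [-1,[0.005,0,0],[0,0,0]]
    - [-1,[0.005,0,0],[0,0,0]]

```text
time: 12.45
tool_pos: [0.3822, 0.3425, 0.3489]
tool_rot: [-3.141, 0.001, 1.618]
contact_force: [-0.6, -0.3, -2.5]
opening: 0.0283
```

```bash
python3 -c "
from h import *
c=wshot('w6.png')
go(.4045,.351,.21,90)
near(c,.4045,.30)
P=cloud(c)
k=(np.hypot(P[...,0]-.403,P[...,1]-.299)<.09)&(P[...,2]>.1)&(P[...,2]<.109)
Q=P[k]; f=lambda p:np.hypot(Q[:,0]-p[0],Q[:,1]-p[1])-p[2]
r=least_squares(f,[.403,.299,.074],loss='soft_l1',f_scale=0.002); print(r.x,k.sum())
"
```

```text
t 12.5 pos [0.3823 0.3422 0.3491] rot [-1.7998e+02  4.0000e-02  9.2690e+01] F [ 0.4 -0.3 -2.6] open 0.0288
  shift [0.0078 0.0226 0.1391] turn [-0.0003  0.0008  0.0469]
cap [355. 279.] 158 med [0.4155 0.3017 0.1987]
cap [314. 334.] 2166 med [0.3818 0.3473 0.3758]
cap [315. 393.] 138 med [0.3829 0.327  0.3766]
[0.40514569 0.301262   0.07249364] 1824
```

View pics/w6.png

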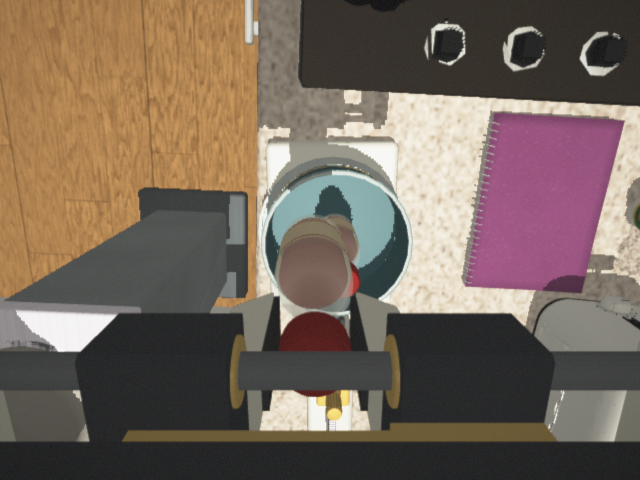

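Rate limiting left it about 22 mm short. I'll correct that, settle, then lower.

Call:
jog_arm:
  series:
    - [-1,[0.003,0.008,0],[0,0,0.02]]
    - [-1,[0.006,0.018,0],[0,0,0.047]]
    - [-1,[0.008,0.0226,0],[0,0,0.047]]
    - [-1,[0.008,0.0226,0],[0,0,0.047]]
    - [-1,[0.008,0.0226,0.02],[0,0,0.047]]
    - [-1,[0.008,0.0226,0.05],[0,0,0.047]]
    - [-1,[0.008,0.0226,0.085],[0,0,0.047]]
    - [-1,[0.008,0.0226,0.115],[0,0,0.047]]
    - [-1,[0.008,0.0226,0.135],[0,0,0.047]]
    - [-1,[0.008,0.0226,0.145],[0,0,0.047]]
    - [-1,[0.008,0.0226,0.15],[0,0,0.047]]
    - [-1,[0.008,0.0226,0.15],[0,0,0.047]]

```text
time: 13.5
tool_pos: [0.4045, 0.3522, 0.1991]
tool_rot: [-3.141, 0.0, 1.571]
contact_force: [-0.0, -0.6, -2.4]
opening: 0.0285
```

```bash
python3 -c "
from h import *
c=wshot('w7.png')
go(.4045,.3515,.18,90)
near(c,.4045,.30)
"
```

```text
t 13.55 pos [0.405  0.3525 0.2001] rot [ 1.7994e+02 -4.0000e-02  9.0030e+01] F [ 0.   0.4 -1.7] open 0.0281
  shift [-0.001  -0.0005  0.0201] turn [ 0.0011 -0.0007  0.0005]
cap [314. 334.] 2189 med [0.4044 0.3569 0.226 ]
cap [319. 410.] 2154 med [0.4043 0.3366 0.227 ]
```

View pics/w7.png

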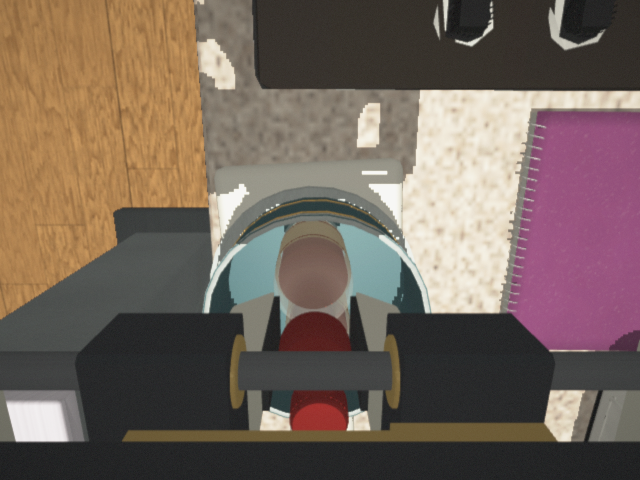

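Call:
jog_arm:
  series:
    - [-1,[-0.001,0,0.01],[0,0,0]]
    - [-1,[-0.001,0,0.018],[0,0,0]]
    - [-1,[-0.001,0,0.022],[0,0,0]]
    - [-1,[-0.001,0,0.024],[0,0,0]]
    - [-1,[-0.001,0,0.026],[0,0,0]]
    - [-1,[-0.001,0,0.028],[0,0,0]]
    - [-1,[-0.001,0,0.029],[0,0,0]]
    - [-1,[-0.001,0,0.03],[0,0,0]]
    - [-1,[-0.001,0,0.03],[0,0,0]]

```text
time: 14.3
tool_pos: [0.4046, 0.3514, 0.1695]
tool_rot: [3.141, -0.0, 1.572]
contact_force: [-0.3, -1.0, 0.2]
opening: 0.0285
```

Call:
jog_arm:
  series:
    - [-1,[0,0,0.001],[0,0,0]]
    - [-1,[0,0,0.001],[0,0,0]]
    - [-1,[0,0,0.001],[0,0,0]]

```text
time: 14.55
tool_pos: [0.4046, 0.3515, 0.1686]
tool_rot: [3.141, -0.0, 1.572]
contact_force: [-0.3, -1.1, 1.5]
opening: 0.0286
```

Call:
jog_arm:
  series:
    - [-0.25,[0,0,0],[0,0,0]]
    - [-0.1,[0,0,0],[0,0,0]]
    - [0.1,[0,0,0],[0,0,0]]
    - [0.1,[0,0,-0.005],[0,0,0]]
    - [0.2,[0,0,-0.03],[0,0,0]]
    - [0.2,[0,0,-0.065],[0,0,0]]
    - [0.3,[0,0,-0.1],[0,0,0]]
    - [0.4,[-0.01,0,-0.13],[0,0,0]]
    - [0.4,[-0.045,0,-0.135],[0,0,0]]
    - [0.4,[-0.085,0,-0.135],[0,0,0]]
    - [0.4,[-0.12,0,-0.135],[0,0,0]]
    - [0.4,[-0.15,0,-0.135],[0,0,0]]

```text
time: 15.55
tool_pos: [0.4042, 0.1995, 0.3039]
tool_rot: [3.14, 0.0, 1.572]
contact_force: [-0.0, -0.8, 0.4]
opening: 0.0642
```

Call:
jog_arm:
  series:
    - [0.4,[0,0,0],[0,0,-0.1]]
    - [0.4,[-0.04,0,0],[0,0,-0.22]]
    - [0.4,[-0.08,0,0],[0,0,-0.34]]
    - [0.4,[-0.12,0,0],[0,0,-0.46]]
    - [0.4,[-0.16,0,0],[0,0,-0.58]]
    - [0.4,[-0.2,-0.005,0],[0,0,-0.7]]
    - [0.4,[-0.24,-0.01,0],[0,0,-0.82]]
    - [0.4,[-0.28,-0.015,0],[0,0,-0.94]]
    - [0.4,[-0.32,-0.02,0],[0,0,-1.06]]
    - [0.4,[-0.36,-0.02,0],[0,0,-1.18]]
    - [0.4,[-0.4,-0.02,0.02],[0,0,-1.3]]
    - [0.4,[-0.44,-0.02,0.03],[0,0,-1.42]]

```text
time: 16.55
tool_pos: [0.3869, -0.1735, 0.2891]
tool_rot: [-3.141, 0.002, 2.802]
contact_force: [0.8, 0.8, -0.2]
opening: 0.0643
```

Call:
jog_arm:
  series:
    - [0.4,[0,0,0],[0,0,0]]
    - [0.4,[0,0,0],[0,0,0]]

```text
time: 16.72
tool_pos: [0.3867, -0.1731, 0.2879]
tool_rot: [3.141, -0.001, 2.793]
contact_force: [1.3, 0.6, 1.3]
opening: 0.0642
```

```bash
python3 -c "
from h import *
c=shot('top','t8.png'); print(tin(c))
for o in caps(c): print(*o[:4])
c=shot('scene','s8.png')
for o in caps(c): print(*o[:4])
go(.3875,-.3755,.23,180)
"
```

```text
(array([0.40406005, 0.29900759, 0.07213957]), array([0.10500619, 0.10922927]), np.int64(500))
[478. 225.] 340 [ 0.5953 -0.4573  0.1114] [ 0.5979 -0.4636  0.0991]
[456. 266.] 80 [ 0.4774 -0.3849  0.1746] [ 0.4804 -0.3884  0.1597]
[121. 277.] 112 [0.4    0.3429 0.1978] [0.3999 0.3433 0.1979]
[142. 276.] 117 [0.4036 0.2972 0.1979] [0.4037 0.2972 0.1979]
[450. 308.] 91 [ 0.3834 -0.3763  0.1601] [ 0.3836 -0.3761  0.1598]
[602. 339.] 214 [ 0.3332 -0.6589  0.259 ] [ 0.3344 -0.6675  0.2444]
[271. 140.] 91 [0.8462 0.2648 0.2625] [0.8442 0.2643 0.2622]
[252. 148.] 71 [0.8496 0.3401 0.2249] [0.8477 0.3385 0.2248]
[151. 202.] 113 [0.3973 0.3422 0.1961] [0.3955 0.3409 0.1965]
[168. 205.] 104 [0.3807 0.2772 0.205 ] [0.3996 0.2937 0.196 ]
[335. 237.] 109 [ 0.4762 -0.1136  0.1587] [ 0.4738 -0.1137  0.1587]
[364. 248.] 123 [ 0.4522 -0.1936  0.1583] [ 0.4512 -0.1936  0.1587]
[426. 254.] 129 [ 0.4789 -0.3234  0.1585] [ 0.4771 -0.3236  0.1588]
[458. 261.] 139 [ 0.4762 -0.3927  0.1585] [ 0.4746 -0.3922  0.1588]
[500. 268.] 356 [ 0.5878 -0.4655  0.1018] [ 0.5925 -0.4659  0.0983]
[439. 279.] 160 [ 0.3581 -0.3828  0.1698] [ 0.3777 -0.3785  0.1591]
[615. 290.] 400 [ 0.2822 -0.665   0.2646] [ 0.3283 -0.6694  0.243 ]
t 16.82 pos [ 0.3872 -0.1714  0.2885] rot [1.7998e+02 1.0000e-02 1.6014e+02] F [-0.4  0.6 -0.2] open 0.0638
  shift [-0.0697 -0.1919  0.0584] turn [ 4.000e-04  2.000e-04 -3.466e-01]
```

View pics/t8.png

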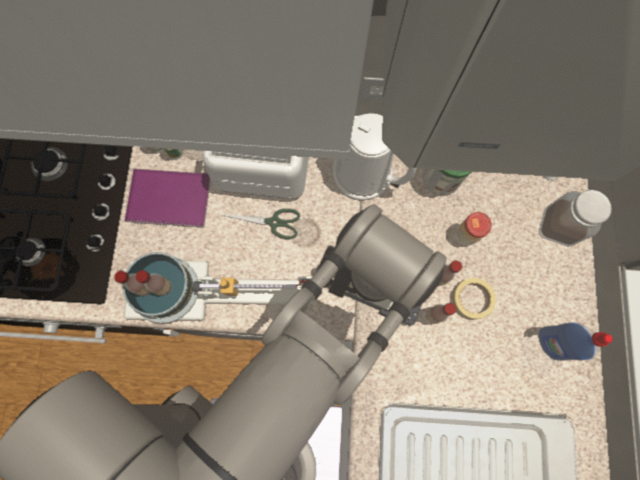

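View pics/s8.png

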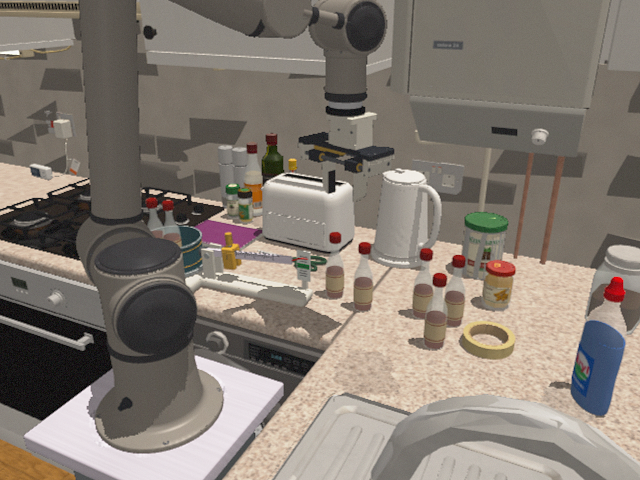

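Bottle C has been moved to about (0.482,-0.320); everything else is in place. The cap of the ring bottle is about 4 mm off in x, so I'll turn the ring angles slightly to suit. Next is bottle G.

Call:
jog_arm:
  series:
    - [0.4,[-0.01,-0.03,0],[0,0,-0.1]]
    - [0.4,[-0.025,-0.065,0.01],[0,0,-0.2]]
    - [0.4,[-0.04,-0.1,0.03],[0,0,-0.3]]
    - [0.4,[-0.055,-0.14,0.045],[0,0,-0.347]]
    - [0.4,[-0.065,-0.175,0.058],[0,0,-0.347]]
    - [0.4,[-0.07,-0.192,0.058],[0,0,-0.347]]
    - [0.4,[-0.07,-0.192,0.058],[0,0,-0.347]]
    - [0.4,[-0.07,-0.192,0.058],[0,0,-0.347]]
    - [0.4,[-0.07,-0.192,0.058],[0,0,-0.347]]

```text
time: 17.57
tool_pos: [0.3889, -0.3745, 0.2308]
tool_rot: [3.141, 0.001, -3.138]
contact_force: [0.1, 0.0, -0.1]
opening: 0.064
```

```bash
python3 -c "
from h import *
c=wshot('w9.png'); near(c,.384,-.376)
go(.3875,-.3755,.131,180)
"
```

```text
cap [310. 249.] 1717 med [ 0.3827 -0.3767  0.1595]
cap [209. 438.] 126 med [ 0.3629 -0.3919  0.3294]
t 17.62 pos [ 0.3889 -0.3744  0.231 ] rot [-1.7999e+02  4.0000e-02 -1.7979e+02] F [-0.5  0.7 -0.6] open 0.0643
  shift [ 0.0015 -0.0011  0.1   ] turn [-0.0002  0.0008  0.0037]
```

Call:
jog_arm:
  series:
    - [0.4,[0.002,-0.002,0.025],[0,0,0.004]]
    - [0.4,[0.002,-0.002,0.055],[0,0,0.004]]
    - [0.4,[0.002,-0.002,0.085],[0,0,0.004]]
    - [0.4,[0.002,-0.002,0.1],[0,0,0.004]]
    - [0.4,[0.002,-0.002,0.1],[0,0,0.004]]
    - [0.0,[0.002,-0.002,0.1],[0,0,0.004]]
    - [-0.3,[0.002,-0.002,0.1],[0,0,0.004]]
    - [-0.6,[0.002,-0.002,0.1],[0,0,0.004]]
    - [-1,[0.002,-0.002,0.1],[0,0,0.004]]
    - [-1,[0.002,-0.002,0.1],[0,0,0.004]]
    - [-1,[0.002,-0.002,0.1],[0,0,0.004]]

```text
time: 18.53
tool_pos: [0.3863, -0.3783, 0.1308]
tool_rot: [-3.141, 0.001, 3.14]
contact_force: [-0.1, 0.4, 0.5]
opening: 0.0287
```

```bash
python3 -c "
from h import *
go(.4,0,.35,213)
print(status.observe()['torque'])
c=wshot('w10.png')
"
```

```text
t 18.53 pos [ 0.3863 -0.3783  0.1308] rot [-1.7995e+02  4.0000e-02  1.7989e+02] F [-0.1  0.4  0.5] open 0.0287
  shift [-0.0131  0.3781 -0.2195] turn [-1.000e-03  5.000e-04 -5.779e-01]
[ 0.12408711 -0.01793553 -0.02698274]
```

Call:
jog_arm:
  series:
    - [-1,[0,0,-0.01],[0,0,0]]
    - [-1,[0,0,-0.04],[0,0,-0.03]]
    - [-1,[0,0,-0.075],[0,0,-0.1]]
    - [-1,[0,0,-0.11],[0,0,-0.2]]
    - [-1,[0,0,-0.145],[0,0,-0.3]]
    - [-1,[0,0.015,-0.175],[0,0,-0.4]]
    - [-1,[0,0.04,-0.2],[0,0,-0.5]]
    - [-1,[-0.005,0.07,-0.215],[0,0,-0.578]]
    - [-1,[-0.01,0.105,-0.22],[0,0,-0.578]]
    - [-1,[-0.012,0.14,-0.22],[0,0,-0.578]]
    - [-1,[-0.013,0.165,-0.22],[0,0,-0.578]]
    - [-1,[-0.013,0.18,-0.22],[0,0,-0.578]]

```text
time: 19.58
tool_pos: [0.3991, -0.1952, 0.351]
tool_rot: [3.141, 0.001, -2.564]
contact_force: [0.8, 0.3, -3.1]
opening: 0.0286
```

```bash
python3 -c "
from h import *
go(.4473,.3273,.35,213)
"
```

```text
t 19.58 pos [ 0.3991 -0.1952  0.351 ] rot [ 1.7999e+02  5.0000e-02 -1.4689e+02] F [ 0.8  0.3 -3.1] open 0.0286
  shift [-0.3258  0.4114  0.0014] turn [0.0002 0.0009 0.0018]
```

Call:
jog_arm:
  series:
    - [-1,[-0.015,0.02,0],[0,0,0]]
    - [-1,[-0.035,0.045,0],[0,0,0]]
    - [-1,[-0.06,0.075,0],[0,0,0]]
    - [-1,[-0.085,0.106,0],[0,0,0]]
    - [-1,[-0.11,0.138,0],[0,0,0]]
    - [-1,[-0.135,0.17,0],[0,0,0]]
    - [-1,[-0.16,0.202,0],[0,0,0]]
    - [-1,[-0.185,0.234,0],[0,0,0]]
    - [-1,[-0.21,0.265,0],[0,0,0]]
    - [-1,[-0.235,0.297,0],[0,0,0]]
    - [-1,[-0.26,0.328,0],[0,0,0]]
    - [-1,[-0.28,0.354,0],[0,0,0]]

```text
time: 20.58
tool_pos: [0.4409, 0.2539, 0.3505]
tool_rot: [3.141, 0.0, -2.564]
contact_force: [0.7, -0.9, -2.8]
opening: 0.0287
```

Call:
jog_arm:
  series:
    - [-1,[-0.018,0.023,0],[0,0,0]]
    - [-1,[-0.033,0.042,0],[0,0,0]]
    - [-1,[-0.042,0.053,0],[0,0,0]]
    - [-1,[-0.046,0.057,0],[0,0,0]]
    - [-1,[-0.046,0.057,0],[0,0,0]]
    - [-1,[-0.046,0.057,0],[0,0,0]]
    - [-1,[-0.046,0.057,0],[0,0,0]]

```text
time: 21.17
tool_pos: [0.449, 0.323, 0.3505]
tool_rot: [-3.141, -0.0, -2.567]
contact_force: [0.8, 0.3, -1.2]
opening: 0.0283
```

```bash
python3 -c "
from h import *
go(.4473,.3273,.205,213)
c=wshot('w11.png')
"
```

```text
t 21.17 pos [0.449  0.323  0.3505] rot [-1.7998e+02 -1.0000e-02 -1.4706e+02] F [ 0.8  0.3 -1.2] open 0.0283
  shift [-0.0009  0.0046  0.1455] turn [-0.0004 -0.0001 -0.001 ]
```

View pics/w11.png

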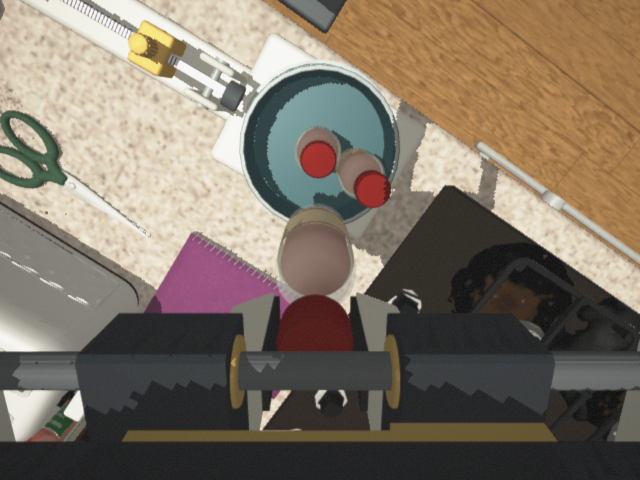

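```bash
cat >> h.py <<'E'
def tinw(c):
    P=cloud(c); hsv=cv2.cvtColor(c['img'],cv2.COLOR_RGB2HSV)
    k=(np.hypot(P[...,0]-.404,P[...,1]-.3)<.09)&(P[...,2]>.1)&(P[...,2]<.112)
    Q=P[k]; f=lambda p:np.hypot(Q[:,0]-p[0],Q[:,1]-p[1])-p[2]
    r=least_squares(f,[.404,.3,.074],loss='soft_l1',f_scale=0.001); print('tin',r.x.round(4),k.sum())
    red=((hsv[...,0]<8)|(hsv[...,0]>170))&(hsv[...,1]>130)
    m=(red&(P[...,2]>.190)&(P[...,2]<.206)&(np.hypot(P[...,0]-.404,P[...,1]-.3)<.075)).astype('uint8')
    n,l,s,ce=cv2.connectedComponentsWithStats(m)
    for i in range(1,n):
        if s[i,4]<40: continue
        q=P[l==i]; f=lambda p:np.maximum(np.hypot(q[:,0]-p[0],q[:,1]-p[1])-.0145,0)
        m_=q.mean(0); mm=(q.max(0)+q.min(0))/2; d=m_[:2]-r.x[:2]
        print('cap',ce[i].round(0),s[i,4],'mean',m_.round(4),'mid',mm[:2].round(4),'rel tin',d.round(4),'r',np.hypot(*d).round(4),'phi',np.degrees(np.arctan2(d[1],d[0])).round(1))
E
python3 -c "
from h import *
go(.4473,.3273,.205,213)
c=wshot(); tinw(c)
"
```

```text
t 21.22 pos [0.4491 0.323  0.3506] rot [-179.98    0.   -147.07] F [-0.5 -0.8 -1.6] open 0.0286
  shift [-0.0008  0.0046  0.1456] turn [-0.0003  0.0001 -0.0012]
tin [0.4053 0.2999 0.0725] 2322
cap [318. 159.] 1021 mean [0.4056 0.2983 0.1968] mid [0.406  0.2987] rel tin [ 0.0004 -0.0016] r 0.0016 phi -76.6
cap [372. 189.] 1000 mean [0.4024 0.3441 0.1966] mid [0.4026 0.3446] rel tin [-0.0029  0.0442] r 0.0443 phi 93.7
```

The wrist view puts the tin centre at (0.4053,0.2999). The middle bottle is 1.6 mm off that centre and the ring bottle is at 94°. G's slot is clear, so I'll lower it.

Call:
jog_arm:
  series:
    - [-1,[-0.001,0.0045,0.0],[0,0,0]]
    - [-1,[-0.001,0.0045,0.02],[0,0,0]]
    - [-1,[-0.001,0.0045,0.05],[0,0,0]]
    - [-1,[-0.001,0.0045,0.085],[0,0,0]]
    - [-1,[-0.001,0.0045,0.115],[0,0,0]]
    - [-1,[-0.001,0.0045,0.14],[0,0,0]]
    - [-1,[-0.001,0.0045,0.155],[0,0,0]]
    - [-1,[-0.001,0.0045,0.165],[0,0,0]]
    - [-1,[-0.001,0.0045,0.17],[0,0,0]]
    - [-1,[-0.001,0.0045,0.174],[0,0,0]]
    - [-1,[-0.001,0.0045,0.174],[0,0,0]]

```text
time: 22.18
tool_pos: [0.4476, 0.3286, 0.1765]
tool_rot: [-3.142, 0.001, -2.566]
contact_force: [0.3, -0.7, -1.7]
opening: 0.0286
```

Call:
jog_arm:
  series:
    - [-1,[0,0,0.002],[0,0,0]]
    - [-1,[0,0,0.004],[0,0,0]]
    - [-1,[0,0,0.005],[0,0,0]]
    - [-1,[0,0,0.006],[0,0,0]]
    - [-1,[0,0,0.006],[0,0,0]]

```text
time: 22.6
tool_pos: [0.4474, 0.3285, 0.1703]
tool_rot: [3.142, 0.0, -2.565]
contact_force: [0.3, -0.9, -2.1]
opening: 0.0284
```

Call:
jog_arm:
  series:
    - [-1,[0,0,0.001],[0,0,0]]
    - [-1,[0,0,0.002],[0,0,0]]
    - [-1,[0,0,0.0025],[0,0,0]]
    - [-1,[0,0,0.0025],[0,0,0]]

```text
time: 22.93
tool_pos: [0.4474, 0.3285, 0.1678]
tool_rot: [3.142, 0.0, -2.565]
contact_force: [-0.8, 0.1, -0.5]
opening: 0.0286
```

```bash
python3 -c "
from h import *
go(.4473,.3273,.205,213)
c=wshot('w12.png');tinw(c)
"
```

```text
t 22.93 pos [0.4474 0.3285 0.1678] rot [ 1.8000e+02  1.0000e-02 -1.4699e+02] F [-0.8  0.1 -0.5] open 0.0286
  shift [ 0.0008 -0.001  -0.0372] turn [0.     0.0002 0.0001]
tin [0.4051 0.2998 0.0721] 8304
cap [305. 206.] 5481 mean [0.4052 0.2983 0.1962] mid [0.4059 0.2989] rel tin [ 0.0001 -0.0016] r 0.0016 phi -87.0
cap [427. 272.] 5000 mean [0.4017 0.3434 0.196 ] mid [0.4022 0.3446] rel tin [-0.0034  0.0436] r 0.0437 phi 94.4
cap [314. 332.] 2743 mean [0.4402 0.3244 0.1956] mid [0.4434 0.327 ] rel tin [0.0351 0.0246] r 0.0429 phi 35.0
```

View pics/w12.png

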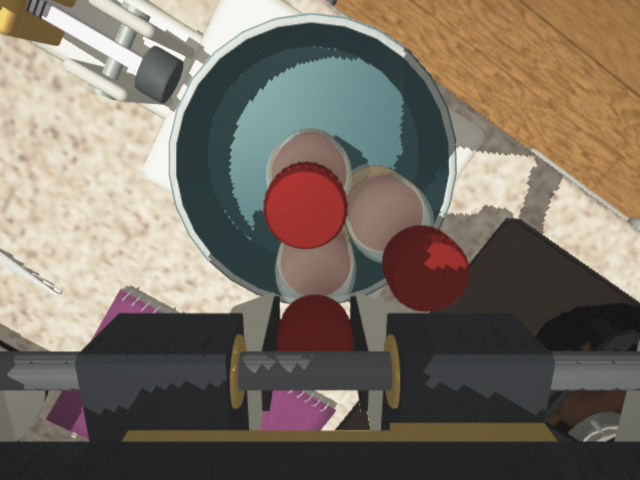

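Call:
jog_arm:
  series:
    - [-1,[0,0,0.001],[0,0,0]]
    - [-1,[0,0,0.001],[0,0,0]]
    - [-0.25,[0,0,0.001],[0,0,0]]
    - [-0.15,[0,0,0.001],[0,0,0]]
    - [-0.1,[0,0,0.001],[0,0,0]]
    - [-0.1,[0,0,0.001],[0,0,0]]

```text
time: 23.48
tool_pos: [0.4474, 0.3285, 0.1667]
tool_rot: [3.142, 0.0, -2.566]
contact_force: [1.0, -0.2, -0.7]
opening: 0.0412
```

```bash
python3 -c "
from h import *
go(.4473,.3273,.205,213)
c=wshot('w13.png');tinw(c)
"
```

```text
t 23.48 pos [0.4474 0.3285 0.1667] rot [ 180.      0.   -146.99] F [ 1.  -0.2 -0.7] open 0.0412
  shift [ 0.0007 -0.001  -0.0383] turn [0.     0.0001 0.0001]
tin [0.4052 0.2999 0.0722] 8236
cap [305. 207.] 5524 mean [0.4052 0.2982 0.1958] mid [0.4059 0.2989] rel tin [ 0.     -0.0016] r 0.0016 phi -89.2
cap [428. 272.] 4995 mean [0.4017 0.3435 0.1956] mid [0.4022 0.3443] rel tin [-0.0034  0.0436] r 0.0437 phi 94.5
cap [316. 332.] 2632 mean [0.4397 0.3248 0.1952] mid [0.4422 0.327 ] rel tin [0.0345 0.0249] r 0.0426 phi 35.9
```

View pics/w13.png

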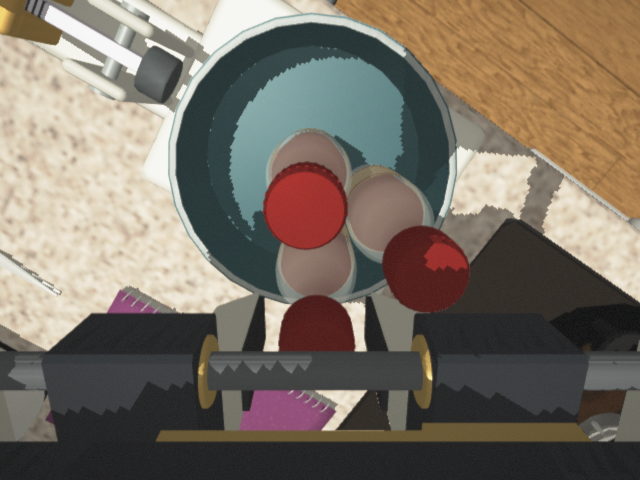

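Call:
jog_arm:
  series:
    - [-0.1,[0,0,-0.01],[0,0,0]]
    - [-0.1,[0,0,-0.04],[0,0,0]]
    - [0.0,[0,0,-0.075],[0,0,0.05]]
    - [0.1,[0.005,-0.005,-0.11],[0,0,0.15]]
    - [0.1,[0.025,-0.03,-0.135],[0,0,0.25]]
    - [0.1,[0.05,-0.06,-0.135],[0,0,0.35]]
    - [0.1,[0.075,-0.09,-0.135],[0,0,0.45]]
    - [0.1,[0.1,-0.12,-0.135],[0,0,0.55]]
    - [0.1,[0.125,-0.15,-0.135],[0,0,0.576]]
    - [0.1,[0.15,-0.18,-0.135],[0,0,0.576]]
    - [0.1,[0.175,-0.21,-0.135],[0,0,0.576]]
    - [0.1,[0.2,-0.235,-0.135],[0,0,0.576]]

```text
time: 24.53
tool_pos: [0.4072, 0.0205, 0.3027]
tool_rot: [-3.141, 0.002, 3.142]
contact_force: [0.8, 0.4, -0.1]
opening: 0.0504
```

```bash
python3 -c "
from h import *
go(.440,-.389,.25,180)
"
```

```text
t 24.53 pos [0.4072 0.0205 0.3027] rot [-1.7997e+02  9.0000e-02  1.7999e+02] F [ 0.8  0.4 -0.1] open 0.0504
  shift [-0.0327 -0.4094  0.0529] turn [-0.0005  0.0016 -0.0001]
```

Call:
jog_arm:
  series:
    - [0.1,[0,-0.035,0],[0,0,0]]
    - [0.1,[0,-0.075,0],[0,0,0]]
    - [0.1,[0,-0.115,0],[0,0,0]]
    - [0.1,[0,-0.155,0],[0,0,0]]
    - [0.1,[0,-0.195,0],[0,0,0]]
    - [0.1,[0,-0.235,0.01],[0,0,0]]
    - [0.1,[-0.01,-0.275,0.025],[0,0,0]]
    - [0.1,[-0.02,-0.315,0.04],[0,0,0]]
    - [0.1,[-0.025,-0.35,0.053],[0,0,0]]
    - [0.1,[-0.033,-0.385,0.053],[0,0,0]]
    - [0.1,[-0.033,-0.403,0.053],[0,0,0]]
    - [0.1,[-0.033,-0.405,0.053],[0,0,0]]

```text
time: 25.53
tool_pos: [0.4402, -0.386, 0.2482]
tool_rot: [-3.141, -0.0, 3.139]
contact_force: [-0.6, 0.7, 0.0]
opening: 0.0508
```

Call:
jog_arm:
  series:
    - [0.1,[0,0,0],[0,0,0]]
    - [0.1,[0,0,0],[0,0,0]]
    - [0.1,[0,0,0],[0,0,0]]

```text
time: 25.78
tool_pos: [0.4408, -0.3812, 0.2494]
tool_rot: [3.142, 0.0, -3.14]
contact_force: [0.5, 0.1, 0.3]
opening: 0.0504
```

```bash
python3 -c "
from h import *
c=wshot('w14.png');near(c,.48,-.389);near(c,.482,-.32)
go(.476,-.389,.21,180)
c=shot('scene','s14.png')
"
```

```text
cap [298. 306.] 1432 med [ 0.4796 -0.3913  0.1594]
cap [406. 294.] 236 med [ 0.4721 -0.3194  0.157 ]
t 25.83 pos [ 0.4409 -0.3812  0.2495] rot [-1.7998e+02  4.0000e-02 -1.7992e+02] F [-0.6 -0.9 -0.3] open 0.0505
  shift [-0.035  -0.0078  0.0395] turn [-0.0003  0.0007  0.0014]
```

View pics/w14.png

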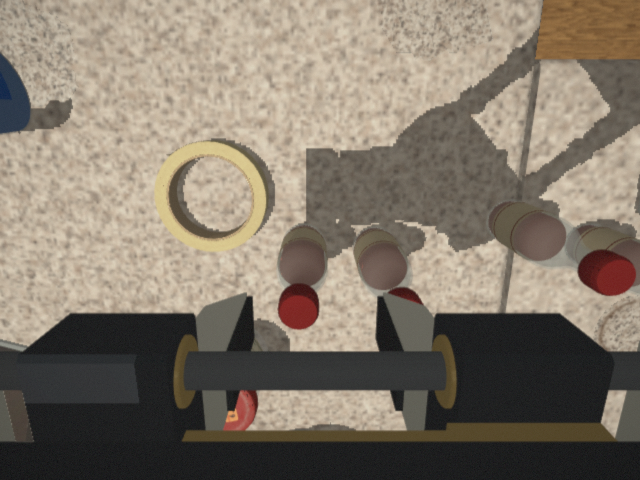

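View pics/s14.png

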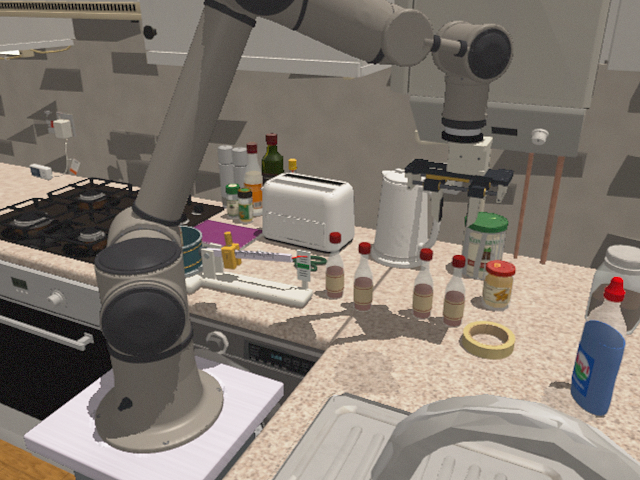

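Call:
jog_arm:
  series:
    - [0.1,[-0.01,-0.004,0.01],[0,0,0]]
    - [0.1,[-0.02,-0.008,0.02],[0,0,0]]
    - [0.1,[-0.03,-0.01,0.03],[0,0,0]]
    - [0.1,[-0.035,-0.01,0.035],[0,0,0]]
    - [0.1,[-0.035,-0.01,0.04],[0,0,0]]
    - [0.1,[-0.035,-0.01,0.04],[0,0,0]]

```text
time: 26.38
tool_pos: [0.4755, -0.3916, 0.2075]
tool_rot: [3.14, -0.002, -3.141]
contact_force: [-0.1, -0.5, 0.3]
opening: 0.0507
```

```bash
python3 -c "
from h import *
c=wshot('w15.png');near(c,.48,-.389)
go(.476,-.391,.131,180)
"
```

```text
cap [314. 281.] 2081 med [ 0.4799 -0.3914  0.1594]
t 26.43 pos [ 0.4754 -0.392   0.2083] rot [ 1.7995e+02 -5.0000e-02 -1.7997e+02] F [-0.4 -0.2  0.1] open 0.0503
  shift [-0.0006  0.0009  0.0773] turn [ 0.0009 -0.001   0.0006]
```

Call:
jog_arm:
  series:
    - [0.1,[-0.0005,0.0005,0.02],[0,0,0]]
    - [0.1,[-0.0005,0.0005,0.045],[0,0,0]]
    - [0.1,[-0.0005,0.0005,0.065],[0,0,0]]
    - [0.1,[-0.0005,0.0005,0.0775],[0,0,0]]
    - [0.1,[-0.0005,0.0005,0.0775],[0,0,0]]
    - [-0.1,[-0.0005,0.0005,0.0775],[0,0,0]]
    - [-0.3,[-0.0005,0.0005,0.0775],[0,0,0]]
    - [-0.6,[-0.0005,0.0005,0.0775],[0,0,0]]
    - [-1,[-0.0005,0.0005,0.0775],[0,0,0]]
    - [-1,[-0.0005,0.0005,0.0775],[0,0,0]]
    - [-1,[-0.0005,0.0005,0.0775],[0,0,0]]

```text
time: 27.35
tool_pos: [0.4767, -0.3924, 0.1326]
tool_rot: [-3.14, 0.002, -3.141]
contact_force: [-1.1, 0.4, 5.8]
opening: 0.0287
```

Call:
jog_arm:
  series:
    - [-1,[0,0,-0.01],[0,0,0]]
    - [-1,[0.005,0,-0.03],[0,0,0]]
    - [-1,[0.02,0,-0.05],[0,0,0]]
    - [-1,[0.04,0,-0.08],[0,0,0]]
    - [-1,[0.06,0,-0.11],[0,0,0]]
    - [-1,[0.075,0.0,-0.145],[0,0,0.05]]
    - [-1,[0.08,0.01,-0.18],[0,0,0.1]]
    - [-1,[0.08,0.035,-0.2],[0,0,0.2]]
    - [-1,[0.08,0.065,-0.215],[0,0,0.3]]
    - [-1,[0.08,0.1,-0.22],[0,0,0.4]]
    - [-1,[0.08,0.13,-0.22],[0,0,0.44]]
    - [-1,[0.08,0.15,-0.22],[0,0,0.44]]

```text
time: 28.35
tool_pos: [0.3956, -0.2394, 0.3522]
tool_rot: [3.141, 0.001, 2.7]
contact_force: [-0.6, 0.8, -1.8]
opening: 0.029
```

```bash
python3 -c "
from h import *
import math
a=math.radians(153.5);x=.4053+.047*math.cos(a);y=.2995+.047*math.sin(a);print(x,y)
go(x+.004*math.cos(a),y+.004*math.sin(a),.35,153.5)
"
```

```text
0.36323808500470484 0.320471297216161
t 28.35 pos [ 0.3956 -0.2394  0.3522] rot [1.7997e+02 3.0000e-02 1.5470e+02] F [-0.6  0.8 -1.8] open 0.029
  shift [0.2725 0.4924 0.0024] turn [0.0006 0.0006 0.021 ]
```

Call:
jog_arm:
  series:
    - [-1,[0.01,0.018,0],[0,0,0.02]]
    - [-1,[0.023,0.042,0],[0,0,0.02]]
    - [-1,[0.04,0.073,0],[0,0,0.02]]
    - [-1,[0.057,0.105,0],[0,0,0.02]]
    - [-1,[0.075,0.137,0],[0,0,0.02]]
    - [-1,[0.093,0.169,0],[0,0,0.02]]
    - [-1,[0.111,0.201,0],[0,0,0.02]]
    - [-1,[0.129,0.233,0],[0,0,0.02]]
    - [-1,[0.147,0.265,0],[0,0,0.02]]
    - [-1,[0.165,0.297,0],[0,0,0.02]]
    - [-1,[0.182,0.329,0],[0,0,0.02]]
    - [-1,[0.2,0.361,0],[0,0,0.02]]

```text
time: 29.35
tool_pos: [0.3681, 0.1714, 0.3517]
tool_rot: [3.141, 0.0, 2.682]
contact_force: [1.8, -0.3, -2.5]
opening: 0.0285
```

Call:
jog_arm:
  series:
    - [-1,[0.018,0.032,0],[0,0,0]]
    - [-1,[0.036,0.064,0],[0,0,0]]
    - [-1,[0.052,0.094,0],[0,0,0]]
    - [-1,[0.064,0.115,0],[0,0,0]]
    - [-1,[0.071,0.128,0],[0,0,0]]
    - [-1,[0.072,0.131,0],[0,0,0]]
    - [-1,[0.072,0.131,0],[0,0,0]]
    - [-1,[0.072,0.131,0],[0,0,0]]
    - [-1,[0.072,0.131,0],[0,0,0]]

```text
time: 30.1
tool_pos: [0.3627, 0.318, 0.3514]
tool_rot: [-3.141, 0.0, 2.681]
contact_force: [0.3, 0.5, -1.4]
opening: 0.0284
```

```bash
python3 -c "
from h import *
c=wshot('w16.png');tinw(c);near(c,.36,.32)
import math
a=math.radians(153.5);x=.4053+.047*math.cos(a);y=.2995+.047*math.sin(a);print(x,y)
go(x+.004*math.cos(a),y+.004*math.sin(a),.18,153.5)
"
```

```text
tin [0.4049 0.3004 0.0726] 1591
cap [368. 253.] 901 mean [0.401  0.3455 0.1956] mid [0.4018 0.3455] rel tin [-0.0039  0.0451] r 0.0453 phi 95.0
cap [375. 295.] 117 mean [0.4365 0.3362 0.1939] mid [0.4375 0.3349] rel tin [0.0316 0.0358] r 0.0478 phi 48.6
cap [367. 252.] 990 med [0.4011 0.3456 0.1959]
cap [315. 334.] 2251 med [0.3582 0.3209 0.3777]
cap [315. 392.] 66 med [0.3773 0.3112 0.3783]
0.36323808500470484 0.320471297216161
t 30.15 pos [0.3628 0.3181 0.3515] rot [1.8000e+02 2.0000e-02 1.5357e+02] F [ 0.3 -1.1 -2.2] open 0.0281
  shift [0.0047 0.0024 0.1715] turn [0.     0.0003 0.0012]
```

View pics/w16.png

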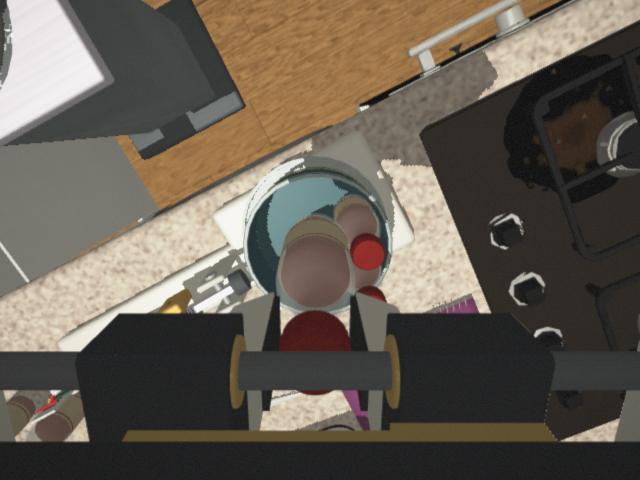

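Call:
jog_arm:
  series:
    - [-1,[0.0045,0.0025,0.0],[0,0,0]]
    - [-1,[0.0045,0.0025,0.02],[0,0,0]]
    - [-1,[0.0045,0.0025,0.05],[0,0,0]]
    - [-1,[0.0045,0.0025,0.085],[0,0,0]]
    - [-1,[0.0045,0.0025,0.115],[0,0,0]]
    - [-1,[0.0045,0.0025,0.14],[0,0,0]]
    - [-1,[0.0045,0.0025,0.16],[0,0,0]]
    - [-1,[0.0045,0.0025,0.17],[0,0,0]]
    - [-1,[0.0045,0.0025,0.175],[0,0,0]]
    - [-1,[0.0045,0.0025,0.178],[0,0,0]]
    - [-1,[0.0045,0.0025,0.18],[0,0,0]]
    - [-1,[0.0045,0.0025,0.18],[0,0,0]]

```text
time: 31.15
tool_pos: [0.36, 0.3235, 0.1717]
tool_rot: [3.141, 0.001, 2.681]
contact_force: [-0.1, 0.3, -2.4]
opening: 0.0281
```

Call:
jog_arm:
  series:
    - [-1,[0,0,0.001],[0,0,0]]
    - [-1,[0,0,0.002],[0,0,0]]
    - [-1,[0,0,0.003],[0,0,0]]
    - [-1,[0,0,0.003],[0,0,0]]

```text
time: 31.48
tool_pos: [0.36, 0.3236, 0.1687]
tool_rot: [3.14, 0.001, 2.682]
contact_force: [-0.1, 1.0, -0.2]
opening: 0.0287
```

```bash
python3 -c "
from h import *
c=wshot('w17.png');tinw(c)
go(.36,.32,.18,153.5)
"
```

```text
tin [0.4053 0.2995 0.0727] 3530
cap [314. 339.] 1418 mean [0.3561 0.3258 0.1943] mid [0.3587 0.3236] rel tin [-0.0492  0.0263] r 0.0558 phi 151.9
cap [316. 392.] 88 mean [0.3747 0.3172 0.1957] mid [0.3743 0.3172] rel tin [-0.0306  0.0177] r 0.0354 phi 149.9
t 31.53 pos [0.36   0.3236 0.1687] rot [1.7994e+02 3.0000e-02 1.5365e+02] F [-0.   1.6 -0.6] open 0.0285
  shift [-0.0016 -0.0032 -0.0113] turn [0.0011 0.0006 0.0026]
```

View pics/w17.png

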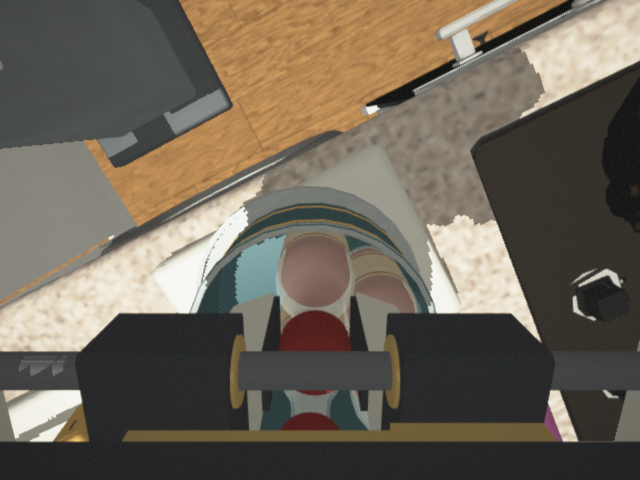

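Call:
jog_arm:
  series:
    - [-1,[0,0,0.001],[0,0,0]]
    - [-1,[0,0,0.0015],[0,0,0]]
    - [-1,[0,0,0.0015],[0,0,0]]

```text
time: 31.78
tool_pos: [0.3605, 0.324, 0.1683]
tool_rot: [3.139, 0.002, 2.682]
contact_force: [-1.9, -0.9, 9.1]
opening: 0.0283
```

Call:
jog_arm:
  series:
    - [-0.25,[0,0,0],[0,0,0]]
    - [-0.15,[0,0,0],[0,0,0]]
    - [-0.1,[0,0,0],[0,0,0]]
    - [-0.1,[0,0,0],[0,0,0]]

```text
time: 32.12
tool_pos: [0.3596, 0.3233, 0.1666]
tool_rot: [-3.141, -0.0, 2.682]
contact_force: [0.6, -0.1, -0.3]
opening: 0.0412
```

Call:
jog_arm:
  series:
    - [-0.1,[0,0,-0.01],[0,0,0]]
    - [-0.1,[0,0,-0.04],[0,0,0]]
    - [0.0,[0,0,-0.08],[0,0,0]]
    - [0.1,[0,0,-0.115],[0,0,-0.05]]
    - [0.1,[-0.005,-0.01,-0.135],[0,0,-0.15]]
    - [0.1,[-0.02,-0.04,-0.135],[0,0,-0.25]]
    - [0.1,[-0.037,-0.073,-0.135],[0,0,-0.35]]
    - [0.1,[-0.055,-0.108,-0.135],[0,0,-0.45]]
    - [0.1,[-0.073,-0.143,-0.135],[0,0,-0.46]]
    - [0.1,[-0.091,-0.178,-0.135],[0,0,-0.46]]
    - [0.1,[-0.109,-0.213,-0.135],[0,0,-0.46]]
    - [0.1,[-0.125,-0.245,-0.135],[0,0,-0.46]]

```text
time: 33.12
tool_pos: [0.3624, 0.0464, 0.3017]
tool_rot: [-3.141, 0.0, -3.141]
contact_force: [2.1, -1.1, 0.4]
opening: 0.0509
```

```bash
python3 -c "
from h import *
go(.44,-.32,.23,180)
c=shot('top','t18.png')
for o in caps(c): print(*o[:4])
c=shot('scene','s18.png')
for o in caps(c): print(*o[:4])
"
```

```text
t 33.12 pos [0.3624 0.0464 0.3017] rot [-1.7999e+02  2.0000e-02 -1.7999e+02] F [ 2.1 -1.1  0.4] open 0.0509
  shift [-0.0775 -0.3664  0.0718] turn [-0.0002  0.0003  0.0002]
[478. 225.] 328 [ 0.5989 -0.4603  0.1033] [ 0.6001 -0.4641  0.0991]
[132. 258.] 108 [0.4406 0.3223 0.2082] [0.4425 0.3267 0.1962]
[332. 258.] 75 [ 0.4753 -0.1099  0.175 ] [ 0.4785 -0.1104  0.1601]
[425. 263.] 76 [ 0.4832 -0.3199  0.1602] [ 0.483  -0.3199  0.16  ]
[367. 270.] 76 [ 0.4561 -0.1903  0.16  ] [ 0.4561 -0.1904  0.1599]
[121. 277.] 114 [0.4    0.3429 0.1959] [0.4002 0.3429 0.1961]
[143. 276.] 126 [0.4009 0.2905 0.2146] [0.4034 0.2976 0.1961]
[129. 294.] 121 [0.3628 0.32   0.1963] [0.3627 0.3197 0.196 ]
[602. 339.] 215 [ 0.333  -0.6594  0.2578] [ 0.3342 -0.6673  0.2437]
[168. 202.] 176 [0.4195 0.309  0.1949] [0.4136 0.3081 0.1954]
[150. 206.] 193 [0.3776 0.3291 0.1944] [0.3731 0.3305 0.1949]
[335. 237.] 108 [ 0.4754 -0.1138  0.1586] [ 0.4739 -0.1132  0.1588]
[364. 248.] 123 [ 0.4525 -0.1934  0.1587] [ 0.452  -0.1933  0.1589]
[426. 254.] 127 [ 0.4641 -0.3274  0.1659] [ 0.4778 -0.3239  0.1589]
[500. 268.] 359 [ 0.5919 -0.4653  0.0999] [ 0.5935 -0.4663  0.0982]
[615. 290.] 396 [ 0.3074 -0.6674  0.2524] [ 0.3282 -0.6695  0.2428]
```

View pics/t18.png

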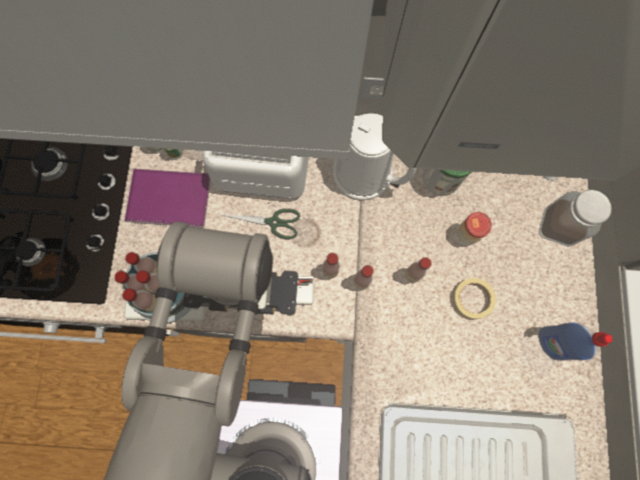

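Call:
jog_arm:
  series:
    - [0.1,[-0.005,-0.035,0],[0,0,0]]
    - [0.1,[-0.015,-0.075,0],[0,0,0]]
    - [0.1,[-0.025,-0.115,0],[0,0,0]]
    - [0.1,[-0.035,-0.155,0],[0,0,0]]
    - [0.1,[-0.045,-0.195,0],[0,0,0]]
    - [0.1,[-0.055,-0.235,0.01],[0,0,0]]
    - [0.1,[-0.065,-0.275,0.03],[0,0,0]]
    - [0.1,[-0.075,-0.315,0.05],[0,0,0]]
    - [0.1,[-0.078,-0.345,0.07],[0,0,0]]
    - [0.1,[-0.078,-0.362,0.072],[0,0,0]]
    - [0.1,[-0.078,-0.366,0.072],[0,0,0]]
    - [0.1,[-0.078,-0.366,0.072],[0,0,0]]

```text
time: 34.22
tool_pos: [0.4411, -0.3179, 0.2288]
tool_rot: [3.14, -0.001, 3.14]
contact_force: [1.0, -0.4, -0.4]
opening: 0.0509
```

Call:
jog_arm:
  series:
    - [0.1,[-0.01,0,0],[0,0,0]]
    - [0.1,[-0.02,0,0.01],[0,0,0]]
    - [0.1,[-0.03,0,0.015],[0,0,0]]
    - [0.1,[-0.038,0,0.02],[0,0,0]]
    - [0.1,[-0.038,0,0.02],[0,0,0]]
    - [0.1,[-0.038,0,0.02],[0,0,0]]

```text
time: 34.72
tool_pos: [0.4795, -0.3168, 0.2091]
tool_rot: [3.141, -0.001, -3.14]
contact_force: [0.5, 0.0, -0.1]
opening: 0.0502
```

```bash
python3 -c "
from h import *
c=wshot('w19.png');near(c,.4825,-.32)
go(.479,-.320,.131,180)
"
```

```text
cap [304. 278.] 2053 med [ 0.4824 -0.3218  0.1595]
t 34.77 pos [ 0.4792 -0.3171  0.2095] rot [ 1.7998e+02 -3.0000e-02 -1.7994e+02] F [-0.8 -0.2 -0.8] open 0.0507
  shift [ 0.0001 -0.0029  0.0785] turn [ 0.0004 -0.0005  0.0011]
```

Call:
jog_arm:
  series:
    - [0.1,[0.0005,-0.0045,0.02],[0,0,0]]
    - [0.1,[0.0005,-0.0045,0.045],[0,0,0]]
    - [0.1,[0.0005,-0.0045,0.065],[0,0,0]]
    - [0.1,[0.0005,-0.0045,0.0785],[0,0,0]]
    - [0.1,[0.0005,-0.0045,0.0785],[0,0,0]]
    - [-0.1,[0.0005,-0.0045,0.0785],[0,0,0]]
    - [-0.3,[0.0005,-0.0045,0.0785],[0,0,0]]
    - [-0.6,[0.0005,-0.0045,0.0785],[0,0,0]]
    - [-1,[0.0005,-0.0045,0.0785],[0,0,0]]
    - [-1,[0.0005,-0.0045,0.0785],[0,0,0]]
    - [-1,[0.0005,-0.0045,0.0785],[0,0,0]]

```text
time: 35.68
tool_pos: [0.479, -0.3225, 0.1325]
tool_rot: [-3.14, 0.002, -3.141]
contact_force: [-0.4, 1.4, 5.9]
opening: 0.0286
```

Call:
jog_arm:
  series:
    - [-1,[0,0,-0.01],[0,0,0]]
    - [-1,[0.005,0,-0.03],[0,0,0]]
    - [-1,[0.02,0,-0.05],[0,0,0]]
    - [-1,[0.04,0,-0.08],[0,0,0]]
    - [-1,[0.06,0,-0.11],[0,0,-0.05]]
    - [-1,[0.075,0.0,-0.145],[0,0,-0.15]]
    - [-1,[0.08,0.01,-0.18],[0,0,-0.25]]
    - [-1,[0.08,0.035,-0.2],[0,0,-0.35]]
    - [-1,[0.08,0.065,-0.215],[0,0,-0.45]]
    - [-1,[0.08,0.1,-0.22],[0,0,-0.55]]
    - [-1,[0.08,0.13,-0.22],[0,0,-0.57]]
    - [-1,[0.08,0.15,-0.22],[0,0,-0.57]]

```text
time: 36.68
tool_pos: [0.3978, -0.1697, 0.3523]
tool_rot: [-3.141, 0.001, -2.569]
contact_force: [1.1, -0.6, -2.6]
opening: 0.0287
```

```bash
cat >> h.py <<'E'
def slot(phi,yaw,z,off=.004,r=.047,C=(.4053,.2995)):
    a=np.radians(phi); u=np.array([np.cos(a),np.sin(a)]); b=np.array(C)+r*u; print('bottle',b.round(4)); go(*(b+off*u),z,yaw)
E
python3 -c "
from h import *
slot(212.6,212.6,.35)
"
```

```text
bottle [0.3657 0.2742]
t 36.68 pos [ 0.3978 -0.1697  0.3523] rot [-1.7998e+02  6.0000e-02 -1.4720e+02] F [ 1.1 -0.6 -2.6] open 0.0287
  shift [-0.2094  0.3905  0.0023] turn [-0.0004  0.001   0.0034]
```

Call:
jog_arm:
  series:
    - [-1,[-0.008,0.015,0],[0,0,0]]
    - [-1,[-0.02,0.037,0],[0,0,0]]
    - [-1,[-0.037,0.069,0],[0,0,0]]
    - [-1,[-0.054,0.101,0],[0,0,0]]
    - [-1,[-0.072,0.134,0],[0,0,0]]
    - [-1,[-0.09,0.167,0],[0,0,0]]
    - [-1,[-0.108,0.2,0],[0,0,0]]
    - [-1,[-0.126,0.233,0],[0,0,0]]
    - [-1,[-0.143,0.266,0],[0,0,0]]
    - [-1,[-0.16,0.299,0],[0,0,0]]
    - [-1,[-0.177,0.331,0],[0,0,0]]
    - [-1,[-0.192,0.358,0],[0,0,0]]

```text
time: 37.68
tool_pos: [0.3657, 0.235, 0.3517]
tool_rot: [3.141, 0.0, -2.57]
contact_force: [1.0, -0.3, -1.9]
opening: 0.0287
```

Call:
jog_arm:
  series:
    - [-1,[-0.01,0.018,0],[0,0,0]]
    - [-1,[-0.015,0.028,0],[0,0,0]]
    - [-1,[-0.017,0.032,0],[0,0,0]]
    - [-1,[-0.017,0.032,0],[0,0,0]]
    - [-1,[-0.017,0.032,0],[0,0,0]]
    - [-1,[-0.017,0.032,0],[0,0,0]]

```text
time: 38.18
tool_pos: [0.3641, 0.2678, 0.3514]
tool_rot: [-3.141, -0.0, -2.573]
contact_force: [-0.2, -0.3, -1.6]
opening: 0.0285
```

```bash
python3 -c "
from h import *
c=wshot('w20.png');tinw(c)
slot(212.6,212.6,.175)
"
```

```text
tin [0.4053 0.2998 0.0727] 1635
cap [371. 260.] 861 mean [0.364  0.3206 0.1953] mid [0.3643 0.3213] rel tin [-0.0414  0.0208] r 0.0463 phi 153.3
bottle [0.3657 0.2742]
t 38.23 pos [0.3642 0.2678 0.3514] rot [-179.98    0.   -147.44] F [ 0.7  0.4 -1.7] open 0.0284
  shift [-0.0007  0.0046  0.1764] turn [-0.0003  0.0001 -0.0006]
```

View pics/w20.png

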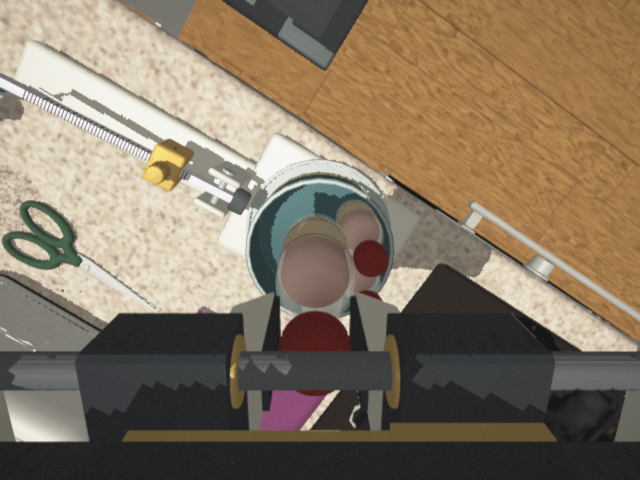

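Call:
jog_arm:
  series:
    - [-1,[-0.0005,0.0045,0.0],[0,0,0]]
    - [-1,[-0.0005,0.0045,0.02],[0,0,0]]
    - [-1,[-0.0005,0.0045,0.05],[0,0,0]]
    - [-1,[-0.0005,0.0045,0.085],[0,0,0]]
    - [-1,[-0.0005,0.0045,0.115],[0,0,0]]
    - [-1,[-0.0005,0.0045,0.14],[0,0,0]]
    - [-1,[-0.0005,0.0045,0.16],[0,0,0]]
    - [-1,[-0.0005,0.0045,0.17],[0,0,0]]
    - [-1,[-0.0005,0.0045,0.175],[0,0,0]]
    - [-1,[-0.0005,0.0045,0.178],[0,0,0]]
    - [-1,[-0.0005,0.0045,0.18],[0,0,0]]
    - [-1,[-0.0005,0.0045,0.18],[0,0,0]]

```text
time: 39.23
tool_pos: [0.3623, 0.2731, 0.1717]
tool_rot: [-3.142, 0.001, -2.572]
contact_force: [-0.1, 1.3, -1.7]
opening: 0.0289
```

Call:
jog_arm:
  series:
    - [-1,[0,0,0.001],[0,0,0]]
    - [-1,[0,0,0.002],[0,0,0]]
    - [-1,[0,0,0.003],[0,0,0]]
    - [-1,[0,0,0.003],[0,0,0]]

```text
time: 39.57
tool_pos: [0.3622, 0.2732, 0.1686]
tool_rot: [-3.142, 0.001, -2.572]
contact_force: [0.1, 0.2, -0.5]
opening: 0.0287
```

```bash
python3 -c "
from h import *
c=wshot('w21.png');tinw(c)
slot(212.6,212.6,.175)
"
```

```text
tin [0.3977 0.2923 0.0632] 3812
cap [315. 340.] 1364 mean [0.3586 0.2715 0.1942] mid [0.3614 0.2744] rel tin [-0.0391 -0.0208] r 0.0443 phi -152.0
cap [315. 392.] 102 mean [0.3758 0.2827 0.1956] mid [0.3753 0.2823] rel tin [-0.0219 -0.0096] r 0.0239 phi -156.4
bottle [0.3657 0.2742]
t 39.62 pos [0.3621 0.2732 0.1685] rot [ 1.8000e+02  5.0000e-02 -1.4734e+02] F [-0.2 -0.4 -0.3] open 0.0285
  shift [ 0.0004 -0.0011 -0.0065] turn [0.     0.0009 0.0011]
```

View pics/w21.png

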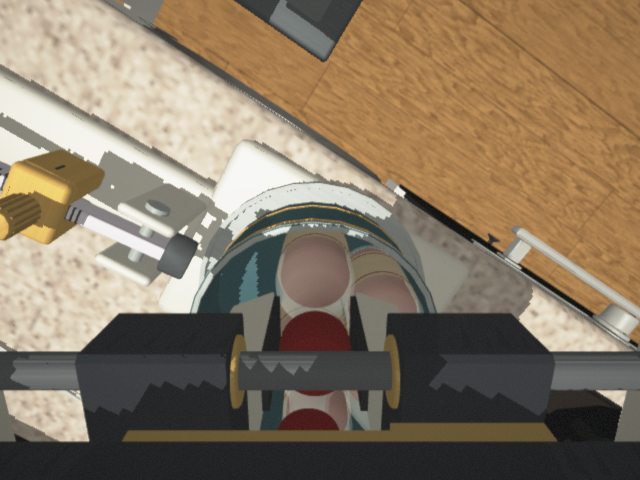

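Call:
jog_arm:
  series:
    - [-1,[0,0,0.001],[0,0,0]]
    - [-1,[0,0,0.001],[0,0,0]]
    - [-0.25,[0,0,0.001],[0,0,0]]
    - [-0.15,[0,0,0.001],[0,0,0]]
    - [-0.1,[0,0,0.001],[0,0,0]]
    - [-0.1,[0,0,0.001],[0,0,0]]

```text
time: 40.12
tool_pos: [0.3619, 0.273, 0.1671]
tool_rot: [3.142, -0.0, -2.572]
contact_force: [-1.2, 0.1, -0.3]
opening: 0.041
```

Call:
jog_arm:
  series:
    - [-0.1,[0,0,-0.01],[0,0,0]]
    - [-0.1,[0,0,-0.04],[0,0,0]]
    - [0.0,[0,0,-0.08],[0,0,0]]
    - [0.1,[0,0,-0.115],[0,0,0.05]]
    - [0.1,[0.005,-0.01,-0.135],[0,0,0.15]]
    - [0.1,[0.02,-0.04,-0.135],[0,0,0.25]]
    - [0.1,[0.037,-0.073,-0.135],[0,0,0.35]]
    - [0.1,[0.055,-0.108,-0.135],[0,0,0.45]]
    - [0.1,[0.073,-0.143,-0.135],[0,0,0.55]]
    - [0.1,[0.091,-0.178,-0.135],[0,0,0.57]]
    - [0.1,[0.109,-0.213,-0.135],[0,0,0.57]]
    - [0.1,[0.125,-0.245,-0.135],[0,0,0.57]]

```text
time: 41.12
tool_pos: [0.3885, -0.0028, 0.3023]
tool_rot: [-3.141, 0.0, 3.141]
contact_force: [1.2, 0.4, 0.5]
opening: 0.0504
```

```bash
python3 -c "
from h import *
go(.4605,-.190,.23,180)
c=shot('top','t22.png')
for o in caps(c): print(*o[:4])
"
```

```text
t 41.12 pos [ 0.3885 -0.0028  0.3023] rot [-1.7999e+02  2.0000e-02  1.7999e+02] F [1.2 0.4 0.5] open 0.0504
  shift [-0.072  -0.1872  0.0723] turn [-0.0002  0.0004 -0.0002]
[478. 225.] 330 [ 0.5996 -0.4614  0.0991] [ 0.5994 -0.4641  0.0988]
[132. 258.] 107 [0.4401 0.322  0.2074] [0.4422 0.3264 0.196 ]
[332. 258.] 75 [ 0.4783 -0.1103  0.1604] [ 0.4783 -0.1103  0.1606]
[367. 270.] 77 [ 0.4527 -0.1889  0.176 ] [ 0.4551 -0.1903  0.1602]
[121. 277.] 114 [0.3998 0.3431 0.1965] [0.3997 0.343  0.1965]
[142. 276.] 124 [0.404  0.2972 0.1961] [0.4038 0.297  0.1961]
[129. 294.] 119 [0.3621 0.3157 0.2055] [0.3632 0.3195 0.196 ]
[150. 295.] 124 [0.3649 0.2756 0.1964] [0.3646 0.2756 0.1964]
[602. 339.] 215 [ 0.3331 -0.6591  0.2577] [ 0.3343 -0.667   0.244 ]
```

View pics/t22.png

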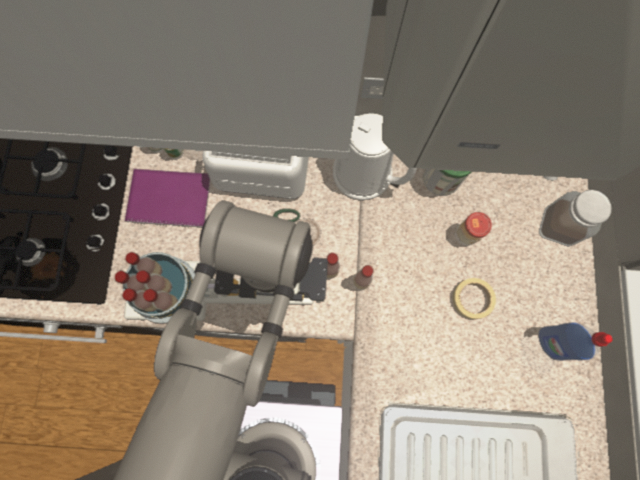

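Call:
jog_arm:
  series:
    - [0.1,[-0.01,-0.03,0],[0,0,0]]
    - [0.1,[-0.025,-0.065,0],[0,0,0]]
    - [0.1,[-0.04,-0.1,0.02],[0,0,0]]
    - [0.1,[-0.055,-0.14,0.04],[0,0,0]]
    - [0.1,[-0.068,-0.17,0.06],[0,0,0]]
    - [0.1,[-0.071,-0.185,0.08],[0,0,0]]
    - [0.1,[-0.071,-0.188,0.092],[0,0,0]]
    - [0.1,[-0.071,-0.188,0.092],[0,0,0]]
    - [0.1,[-0.071,-0.188,0.092],[0,0,0]]
    - [0.1,[-0.071,-0.188,0.092],[0,0,0]]

```text
time: 42.0
tool_pos: [0.4603, -0.1882, 0.2112]
tool_rot: [-3.141, 0.001, -3.141]
contact_force: [0.4, -0.2, 0.3]
opening: 0.0505
```

```bash
python3 -c "
from h import *
c=wshot('w23.png');near(c,.4555,-.19)
go(.460,-.190,.131,180)
"
```

```text
cap [308. 263.] 2044 med [ 0.4559 -0.1912  0.1595]
t 42.05 pos [ 0.4605 -0.1882  0.2115] rot [-1.7995e+02  1.1000e-01 -1.7994e+02] F [-0.4 -0.5  0.3] open 0.0505
  shift [ 0.0006 -0.0017  0.0805] turn [-0.0009  0.0019  0.001 ]
```

Bottle B's cap is at (0.456,-0.191). Grip it.

Call:
jog_arm:
  series:
    - [0.1,[0.0005,-0.003,0.02],[0,0,0]]
    - [0.1,[0.0005,-0.003,0.045],[0,0,0]]
    - [0.1,[0.0005,-0.003,0.065],[0,0,0]]
    - [0.1,[0.0005,-0.003,0.08],[0,0,0]]
    - [0.1,[0.0005,-0.003,0.08],[0,0,0]]
    - [-0.1,[0.0005,-0.003,0.08],[0,0,0]]
    - [-0.3,[0.0005,-0.003,0.08],[0,0,0]]
    - [-0.6,[0.0005,-0.003,0.08],[0,0,0]]
    - [-1,[0.0005,-0.003,0.08],[0,0,0]]
    - [-1,[0.0005,-0.003,0.08],[0,0,0]]
    - [-1,[0.0005,-0.003,0.08],[0,0,0]]

```text
time: 42.97
tool_pos: [0.4602, -0.1921, 0.1315]
tool_rot: [-3.14, 0.002, -3.142]
contact_force: [0.4, 0.7, 6.6]
opening: 0.0286
```

Call:
jog_arm:
  series:
    - [-1,[0,0,-0.01],[0,0,0]]
    - [-1,[0.005,0,-0.035],[0,0,0]]
    - [-1,[0.015,0,-0.065],[0,0,0]]
    - [-1,[0.025,0,-0.1],[0,0,0]]
    - [-1,[0.03,0,-0.13],[0,0,0.05]]
    - [-1,[0.03,0.0,-0.165],[0,0,0.12]]
    - [-1,[0.03,0.01,-0.19],[0,0,0.22]]
    - [-1,[0.03,0.03,-0.21],[0,0,0.32]]
    - [-1,[0.03,0.06,-0.22],[0,0,0.42]]
    - [-1,[0.03,0.09,-0.22],[0,0,0.454]]
    - [-1,[0.03,0.115,-0.22],[0,0,0.454]]
    - [-1,[0.03,0.13,-0.22],[0,0,0.454]]

```text
time: 43.97
tool_pos: [0.4288, -0.0594, 0.3505]
tool_rot: [3.141, -0.0, 2.689]
contact_force: [-0.5, -0.8, -2.7]
opening: 0.0286
```

```bash
python3 -c "
from h import *
slot(334,154,.35)
"
```

```text
bottle [0.4475 0.2789]
t 43.97 pos [ 0.4288 -0.0594  0.3505] rot [ 1.7995e+02 -2.0000e-02  1.5405e+02] F [-0.5 -0.8 -2.7] open 0.0286
  shift [0.1271 0.3124 0.0008] turn [ 0.0009 -0.0003  0.0009]
```

Call:
jog_arm:
  series:
    - [-1,[0.006,0.015,0],[0,0,0]]
    - [-1,[0.016,0.04,0],[0,0,0]]
    - [-1,[0.029,0.072,0],[0,0,0]]
    - [-1,[0.043,0.106,0],[0,0,0]]
    - [-1,[0.057,0.14,0],[0,0,0]]
    - [-1,[0.071,0.174,0],[0,0,0]]
    - [-1,[0.085,0.208,0],[0,0,0]]
    - [-1,[0.099,0.242,0],[0,0,0]]
    - [-1,[0.112,0.274,0],[0,0,0]]
    - [-1,[0.121,0.296,0],[0,0,0]]
    - [-1,[0.126,0.309,0],[0,0,0]]
    - [-1,[0.127,0.3125,0],[0,0,0]]

```text
time: 44.97
tool_pos: [0.4519, 0.2766, 0.3496]
tool_rot: [-3.141, -0.001, 2.69]
contact_force: [0.9, -0.8, -2.3]
opening: 0.0285
```

Call:
jog_arm:
  series:
    - [-1,[0,0,0],[0,0,0]]
    - [-1,[0,0,0],[0,0,0]]
    - [-1,[0,0,0],[0,0,0]]

```text
time: 45.22
tool_pos: [0.4525, 0.2734, 0.3504]
tool_rot: [-3.141, 0.0, 2.686]
contact_force: [-0.3, 0.8, -0.9]
opening: 0.0283
```

```bash
python3 -c "
from h import *
c=wshot('w24.png');tinw(c)
slot(334,154,.175)
"
```

```text
tin [0.4051 0.3004 0.0726] 2220
cap [322.  86.] 1170 mean [0.3653 0.3222 0.1954] mid [0.3652 0.3221] rel tin [-0.0399  0.0219] r 0.0455 phi 151.3
cap [266. 118.] 1113 mean [0.3669 0.2776 0.1954] mid [0.3665 0.2772] rel tin [-0.0382 -0.0227] r 0.0445 phi -149.3
cap [373. 121.] 1108 mean [0.4022 0.3447 0.1954] mid [0.4025 0.3447] rel tin [-0.003   0.0444] r 0.0445 phi 93.9
cap [318. 154.] 994 mean [0.4056 0.2991 0.1955] mid [0.4058 0.2991] rel tin [ 0.0005 -0.0012] r 0.0013 phi -69.1
cap [376. 184.] 963 mean [0.4441 0.3283 0.1954] mid [0.4445 0.3283] rel tin [0.039  0.0279] r 0.0479 phi 35.6
bottle [0.4475 0.2789]
t 45.27 pos [0.4525 0.2734 0.3505] rot [-1.7999e+02  2.0000e-02  1.5389e+02] F [-0.6 -0.1 -1.8] open 0.0287
  shift [0.0029 0.0027 0.1755] turn [-0.0001  0.0004 -0.002 ]
```

View pics/w24.png

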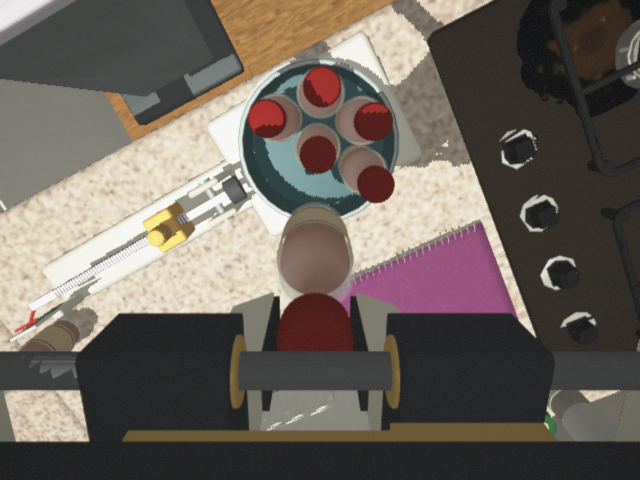

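Call:
jog_arm:
  series:
    - [-1,[0.003,0.004,0.0],[0,0,0]]
    - [-1,[0.003,0.004,0.02],[0,0,0]]
    - [-1,[0.003,0.004,0.05],[0,0,0]]
    - [-1,[0.003,0.004,0.085],[0,0,0]]
    - [-1,[0.003,0.004,0.115],[0,0,0]]
    - [-1,[0.003,0.004,0.14],[0,0,0]]
    - [-1,[0.003,0.004,0.16],[0,0,0]]
    - [-1,[0.003,0.004,0.17],[0,0,0]]
    - [-1,[0.003,0.004,0.175],[0,0,0]]
    - [-1,[0.003,0.004,0.178],[0,0,0]]
    - [-1,[0.003,0.004,0.18],[0,0,0]]
    - [-1,[0.003,0.004,0.18],[0,0,0]]

```text
time: 46.27
tool_pos: [0.4519, 0.2799, 0.1711]
tool_rot: [3.14, 0.001, 2.688]
contact_force: [0.2, -0.4, -2.7]
opening: 0.0286
```

Call:
jog_arm:
  series:
    - [-1,[0,0,0.001],[0,0,0]]
    - [-1,[0,0,0.002],[0,0,0]]
    - [-1,[0,0,0.003],[0,0,0]]
    - [-1,[0,0,0.003],[0,0,0]]

```text
time: 46.6
tool_pos: [0.4516, 0.2799, 0.1676]
tool_rot: [3.141, 0.001, 2.688]
contact_force: [-0.3, -0.4, -0.4]
opening: 0.0285
```

```bash
python3 -c "
from h import *
c=wshot('w25.png')
slot(336,154,.175)
"
```

```text
bottle [0.4482 0.2804]
t 46.65 pos [0.4516 0.2799 0.1676] rot [1.7996e+02 3.0000e-02 1.5400e+02] F [-0.   1.1 -1.4] open 0.0283
  shift [-0.0008 -0.0009 -0.0074] turn [ 0.0007  0.0005 -0.0001]
```

View pics/w25.png

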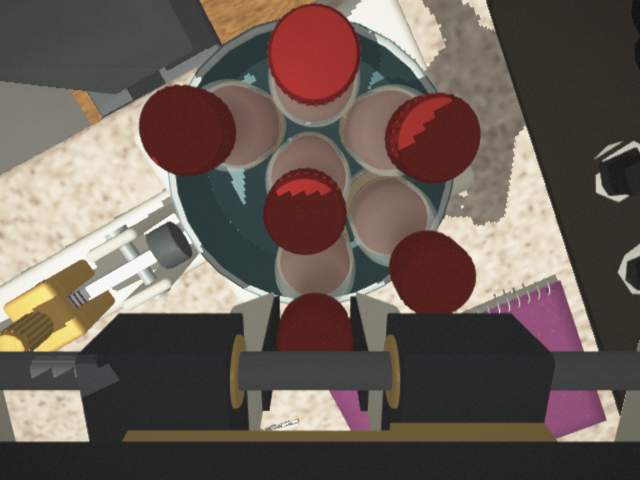

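Well placed, with a clear gap left for the last bottle. Final press, then release.

Call:
jog_arm:
  series:
    - [-1,[0,0,0.001],[0,0,0]]
    - [-1,[0,0,0.0015],[0,0,0]]
    - [-1,[0,0,0.0015],[0,0,0]]
    - [-0.25,[0,0,0.0015],[0,0,0]]
    - [-0.15,[0,0,0.0015],[0,0,0]]
    - [-0.1,[0,0,0.0015],[0,0,0]]
    - [-0.1,[0,0,0.0015],[0,0,0]]

```text
time: 47.23
tool_pos: [0.4513, 0.2797, 0.1656]
tool_rot: [-3.141, -0.0, 2.688]
contact_force: [0.6, 0.5, -0.6]
opening: 0.041
```

Call:
jog_arm:
  series:
    - [-0.1,[0,0,-0.01],[0,0,0]]
    - [-0.1,[0,0,-0.04],[0,0,0]]
    - [0.0,[0,0,-0.08],[0,0,0]]
    - [0.1,[0,0,-0.115],[0,0,-0.05]]
    - [0.1,[-0.005,-0.01,-0.135],[0,0,-0.15]]
    - [0.1,[-0.02,-0.04,-0.135],[0,0,-0.25]]
    - [0.1,[-0.037,-0.073,-0.135],[0,0,-0.35]]
    - [0.1,[-0.052,-0.108,-0.135],[0,0,-0.45]]
    - [0.1,[-0.067,-0.143,-0.135],[0,0,-0.454]]
    - [0.1,[-0.082,-0.178,-0.135],[0,0,-0.454]]
    - [0.1,[-0.097,-0.2,-0.135],[0,0,-0.454]]
    - [0.1,[-0.097,-0.2,-0.135],[0,0,-0.454]]

```text
time: 48.23
tool_pos: [0.4511, 0.0534, 0.3016]
tool_rot: [-3.14, 0.001, 3.137]
contact_force: [0.1, -0.3, 0.1]
opening: 0.0503
```

```bash
python3 -c "
from h import *
go(.475,-.110,.21,180)
c=shot('scene','s26.png')
for o in caps(c): print(*o[:4])
"
```

```text
t 48.23 pos [0.4511 0.0534 0.3016] rot [-1.7990e+02  7.0000e-02  1.7975e+02] F [ 0.1 -0.3  0.1] open 0.0503
  shift [-0.0245 -0.1631  0.0919] turn [-0.0018  0.0012 -0.0044]
[166. 206.] 266 [0.3914 0.2901 0.1982] [0.3999 0.2931 0.1953]
[185. 201.] 101 [0.4213 0.2593 0.2045] [0.4417 0.277  0.1951]
[150. 206.] 193 [0.3778 0.3293 0.1947] [0.3728 0.3313 0.195 ]
[335. 237.] 108 [ 0.4589 -0.1212  0.1668] [ 0.475  -0.1137  0.1587]
[500. 268.] 358 [ 0.5844 -0.4659  0.1038] [ 0.5944 -0.4665  0.0982]
[615. 290.] 396 [ 0.3293 -0.6694  0.2424] [ 0.3286 -0.6694  0.2427]
```

View pics/s26.png

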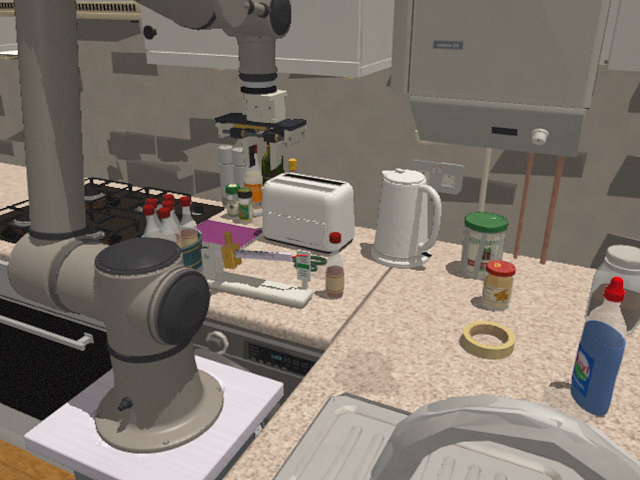

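Call:
jog_arm:
  series:
    - [0.1,[-0.0,-0.03,0],[0,0,0]]
    - [0.1,[-0.005,-0.065,0.01],[0,0,0]]
    - [0.1,[-0.01,-0.1,0.03],[0,0,0]]
    - [0.1,[-0.02,-0.135,0.05],[0,0,0]]
    - [0.1,[-0.027,-0.155,0.07],[0,0,-0.004]]
    - [0.1,[-0.03,-0.163,0.085],[0,0,-0.004]]
    - [0.1,[-0.031,-0.163,0.091],[0,0,-0.004]]
    - [0.1,[-0.031,-0.163,0.091],[0,0,-0.004]]
    - [0.1,[-0.031,-0.163,0.091],[0,0,-0.004]]
    - [0.1,[-0.031,-0.163,0.091],[0,0,-0.004]]

```text
time: 49.12
tool_pos: [0.4824, -0.1044, 0.211]
tool_rot: [-3.141, 0.002, -3.136]
contact_force: [0.1, 0.4, -0.1]
opening: 0.0504
```

```bash
python3 -c "
from h import *
c=wshot('w27.png');near(c,.479,-.11)
go(.4825,-.111,.131,180)
"
```

```text
cap [302. 265.] 2041 med [ 0.4794 -0.1106  0.1595]
t 49.17 pos [ 0.4824 -0.1045  0.2111] rot [-1.7997e+02  1.2000e-01 -1.7967e+02] F [-0.3 -1.2 -0.7] open 0.0507
  shift [ 0.0001 -0.0064  0.0801] turn [-0.0005  0.0022  0.0058]
```

Call:
jog_arm:
  series:
    - [0.1,[-0.0008,-0.0065,0.01],[0,0,0.006]]
    - [0.1,[-0.0008,-0.0065,0.035],[0,0,0.006]]
    - [0.1,[-0.0008,-0.0065,0.06],[0,0,0.006]]
    - [0.1,[-0.0008,-0.0065,0.08],[0,0,0.006]]
    - [0.1,[-0.0008,-0.0065,0.08],[0,0,0.006]]
    - [-0.1,[-0.0008,-0.0065,0.08],[0,0,0.006]]
    - [-0.3,[-0.0008,-0.0065,0.08],[0,0,0.006]]
    - [-0.6,[-0.0008,-0.0065,0.08],[0,0,0.006]]
    - [-1,[-0.0008,-0.0065,0.08],[0,0,0.006]]
    - [-1,[-0.0008,-0.0065,0.08],[0,0,0.006]]
    - [-1,[-0.0008,-0.0065,0.08],[0,0,0.006]]

```text
time: 50.08
tool_pos: [0.4835, -0.1122, 0.131]
tool_rot: [-3.141, 0.003, 3.14]
contact_force: [0.5, 1.8, 6.4]
opening: 0.0291
```

Call:
jog_arm:
  series:
    - [-1,[0,0,-0.01],[0,0,0]]
    - [-1,[0.005,0,-0.035],[0,0,0]]
    - [-1,[0.015,0,-0.065],[0,0,0]]
    - [-1,[0.03,0,-0.1],[0,0,0.05]]
    - [-1,[0.045,0,-0.13],[0,0,0.15]]
    - [-1,[0.06,0.0,-0.16],[0,0,0.27]]
    - [-1,[0.07,0.0,-0.19],[0,0,0.39]]
    - [-1,[0.075,0.01,-0.21],[0,0,0.51]]
    - [-1,[0.075,0.025,-0.22],[0,0,0.63]]
    - [-1,[0.075,0.045,-0.22],[0,0,0.75]]
    - [-1,[0.075,0.07,-0.22],[0,0,0.87]]
    - [-1,[0.075,0.09,-0.22],[0,0,0.96]]

```text
time: 51.08
tool_pos: [0.4073, -0.0207, 0.3499]
tool_rot: [3.141, -0.0, 2.173]
contact_force: [1.2, 0.7, -2.6]
opening: 0.0286
```

Call:
jog_arm:
  series:
    - [-1,[0,0,0],[0,0,0.12]]
    - [-1,[0,0,0],[0,0,0.24]]
    - [-1,[0,0,0],[0,0,0.36]]
    - [-1,[0,0,0],[0,0,0.48]]
    - [-1,[0,0,0],[0,0,0.576]]
    - [-1,[0,0,0],[0,0,0.576]]
    - [-1,[0,0,0],[0,0,0.576]]
    - [-1,[0,0,0],[0,0,0.576]]

```text
time: 51.75
tool_pos: [0.4077, -0.0219, 0.3497]
tool_rot: [-3.141, -0.0, 1.607]
contact_force: [0.7, 0.4, -2.7]
opening: 0.0287
```

```bash
python3 -c "
from h import *
c=wshot('w28.png');tinw(c)
go(.4070,.2490,.35,92)
"
```

```text
tin [0.404 0.3   0.074] 0
t 51.8 pos [ 0.4077 -0.0219  0.3497] rot [-1.7999e+02 -1.0000e-02  9.2010e+01] F [ 0.6 -0.6 -2.6] open 0.0283
  shift [ 0.2708  0.0088 -0.0003] turn [-0.0001 -0.0001  0.0002]
```

View pics/w28.png

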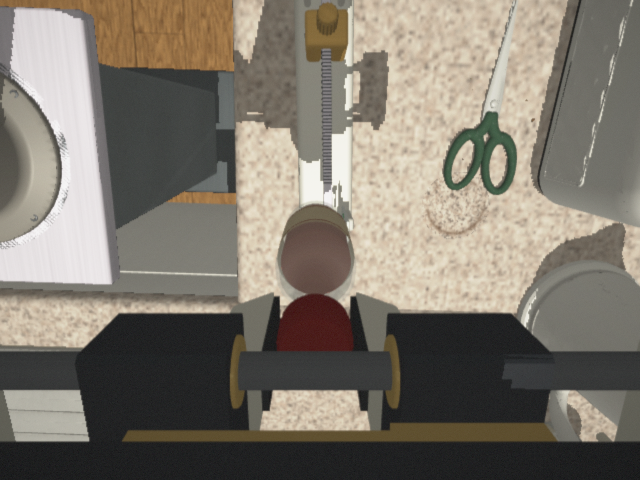

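Call:
jog_arm:
  series:
    - [-1,[0.015,0,0],[0,0,0]]
    - [-1,[0.04,0.001,0],[0,0,0]]
    - [-1,[0.073,0.002,0],[0,0,0]]
    - [-1,[0.108,0.003,0],[0,0,0]]
    - [-1,[0.143,0.004,0],[0,0,0]]
    - [-1,[0.178,0.005,0],[0,0,0]]
    - [-1,[0.213,0.006,0],[0,0,0]]
    - [-1,[0.24,0.007,0],[0,0,0]]
    - [-1,[0.26,0.008,0],[0,0,0]]
    - [-1,[0.269,0.009,0],[0,0,0]]
    - [-1,[0.27,0.009,0],[0,0,0]]
    - [-1,[0.27,0.009,0],[0,0,0]]

```text
time: 52.8
tool_pos: [0.408, 0.2479, 0.3495]
tool_rot: [-3.141, 0.001, 1.605]
contact_force: [0.6, -0.7, -2.3]
opening: 0.0286
```

Call:
jog_arm:
  series:
    - [-1,[0,0,0],[0,0,0]]
    - [-1,[0,0,0],[0,0,0]]

```text
time: 52.97
tool_pos: [0.4082, 0.2471, 0.3499]
tool_rot: [3.141, 0.0, 1.602]
contact_force: [-0.2, -0.8, -2.3]
opening: 0.0286
```

```bash
python3 -c "
from h import *
c=wshot('w29.png');tinw(c)
go(.4070,.2490,.175,92)
"
```

```text
tin [0.4054 0.3008 0.0726] 1947
cap [311.  89.] 1140 mean [0.4028 0.3453 0.1954] mid [0.4028 0.3453] rel tin [-0.0026  0.0445] r 0.0446 phi 93.4
cap [370. 116.] 1116 mean [0.4448 0.3287 0.1954] mid [0.4451 0.3286] rel tin [0.0394 0.0279] r 0.0483 phi 35.3
cap [258. 121.] 1096 mean [0.3659 0.3225 0.1953] mid [0.366  0.3225] rel tin [-0.0395  0.0217] r 0.0451 phi 151.2
cap [314. 156.] 991 mean [0.4062 0.2997 0.1954] mid [0.4063 0.2996] rel tin [ 0.0008 -0.001 ] r 0.0013 phi -52.1
cap [371. 181.] 968 mean [0.4488 0.2824 0.1954] mid [0.4487 0.2819] rel tin [ 0.0433 -0.0184] r 0.0471 phi -23.0
cap [261. 183.] 958 mean [0.3678 0.2783 0.1953] mid [0.3676 0.2782] rel tin [-0.0376 -0.0224] r 0.0438 phi -149.2
t 53.02 pos [0.4082 0.2472 0.3499] rot [1.7998e+02 1.0000e-02 9.1800e+01] F [-0.  -1.2 -2.5] open 0.0286
  shift [ 0.0019 -0.0012  0.1749] turn [ 0.0003  0.0001 -0.0035]
```

View pics/w29.png

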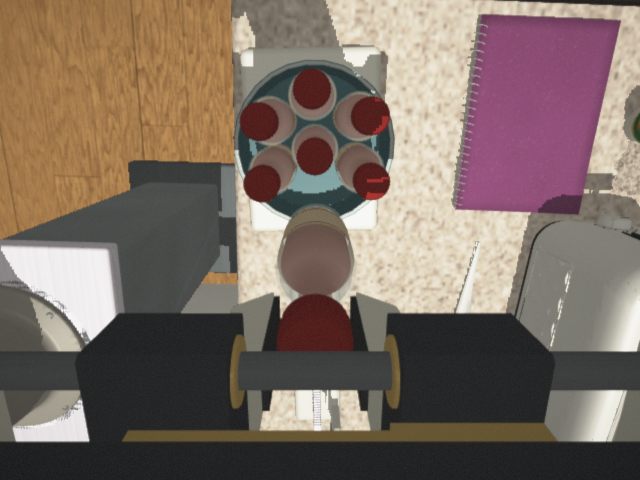

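All six caps are in place with even gaps, and the last slot at (0.4078,0.2535) clears each neighbour. Lowering.

Call:
jog_arm:
  series:
    - [-1,[0.0025,-0.0005,0.0],[0,0,0]]
    - [-1,[0.0025,-0.0005,0.02],[0,0,0]]
    - [-1,[0.0025,-0.0005,0.05],[0,0,0]]
    - [-1,[0.0025,-0.0005,0.085],[0,0,0]]
    - [-1,[0.0025,-0.0005,0.11],[0,0,0]]
    - [-1,[0.0025,-0.0005,0.125],[0,0,0]]
    - [-1,[0.0025,-0.0005,0.135],[0,0,0]]
    - [-1,[0.0025,-0.0005,0.14],[0,0,0]]
    - [-1,[0.0025,-0.0005,0.14],[0,0,0]]

```text
time: 53.77
tool_pos: [0.4071, 0.2503, 0.209]
tool_rot: [-3.14, 0.001, 1.603]
contact_force: [-0.1, -0.3, -1.4]
opening: 0.0287
```

```bash
python3 -c "
from h import *
c=wshot('w30.png');tinw(c)
go(.4078,.2495,.175,92)
"
```

```text
tin [0.4054 0.3011 0.072 ] 3830
cap [312.  73.] 3966 mean [0.4027 0.3453 0.1954] mid [0.4028 0.3452] rel tin [-0.0027  0.0441] r 0.0442 phi 93.5
cap [418. 122.] 3699 mean [0.4445 0.3288 0.1953] mid [0.4448 0.3284] rel tin [0.0391 0.0276] r 0.0478 phi 35.3
cap [217. 132.] 3619 mean [0.3661 0.3226 0.1953] mid [0.3656 0.3223] rel tin [-0.0393  0.0214] r 0.0448 phi 151.4
cap [317. 193.] 3186 mean [0.4061 0.2998 0.1953] mid [0.4063 0.2992] rel tin [ 0.0007 -0.0013] r 0.0015 phi -61.1
cap [416. 236.] 2968 mean [0.4485 0.2828 0.1952] mid [0.449  0.2823] rel tin [ 0.0431 -0.0183] r 0.0468 phi -23.0
cap [224. 240.] 2943 mean [0.3677 0.2788 0.1952] mid [0.3673 0.2782] rel tin [-0.0377 -0.0224] r 0.0438 phi -149.3
t 53.82 pos [0.4075 0.2506 0.2099] rot [-179.99    0.     91.86] F [-0.8  0.3 -1.5] open 0.0284
  shift [-0.0011  0.0003  0.0349] turn [-0.0001  0.     -0.0025]
```

View pics/w30.png

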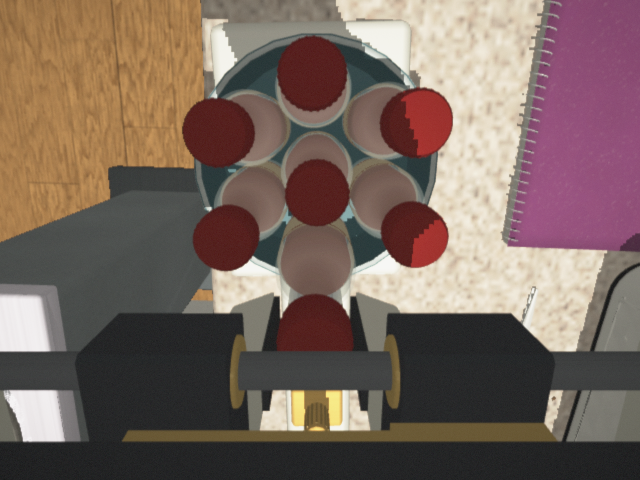

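Call:
jog_arm:
  series:
    - [-1,[-0.001,0,0.01],[0,0,0]]
    - [-1,[-0.001,0,0.02],[0,0,0]]
    - [-1,[-0.001,0,0.03],[0,0,0]]
    - [-1,[-0.001,0,0.036],[0,0,0]]
    - [-1,[-0.001,0,0.039],[0,0,0]]
    - [-1,[-0.001,0,0.041],[0,0,0]]
    - [-1,[-0.001,0,0.042],[0,0,0]]
    - [-1,[-0.001,0,0.042],[0,0,0]]

```text
time: 54.48
tool_pos: [0.4077, 0.2499, 0.1681]
tool_rot: [3.141, -0.0, 1.604]
contact_force: [0.1, -1.7, -1.7]
opening: 0.0285
```

Call:
jog_arm:
  series:
    - [-1,[0,0,0.001],[0,0,0]]
    - [-1,[0,0,0.001],[0,0,0]]
    - [-1,[0,0,0.001],[0,0,0]]

```text
time: 54.73
tool_pos: [0.4077, 0.2499, 0.1671]
tool_rot: [3.141, -0.0, 1.604]
contact_force: [0.0, -0.1, -0.8]
opening: 0.0285
```

Call:
jog_arm:
  series:
    - [-1,[0,0,0.001],[0,0,0]]
    - [-1,[0,0,0.0015],[0,0,0]]
    - [-1,[0,0,0.0015],[0,0,0]]
    - [-1,[0,0,0.0015],[0,0,0]]

```text
time: 55.07
tool_pos: [0.4083, 0.2501, 0.1667]
tool_rot: [3.139, -0.001, 1.604]
contact_force: [-0.2, -0.7, 8.5]
opening: 0.0287
```

```bash
python3 -c "
from h import *
c=wshot('w31.png');tinw(c)
go(.4078,.2495,.175,92)
"
```

```text
tin [0.4054 0.3009 0.072 ] 4699
cap [307.  57.] 7159 mean [0.4027 0.3452 0.1951] mid [0.4028 0.3452] rel tin [-0.0027  0.0443] r 0.0444 phi 93.4
cap [446. 122.] 6440 mean [0.4442 0.3289 0.1951] mid [0.4447 0.3284] rel tin [0.0389 0.028 ] r 0.0479 phi 35.8
cap [182. 135.] 6320 mean [0.3662 0.3227 0.195 ] mid [0.3658 0.3222] rel tin [-0.0391  0.0218] r 0.0448 phi 150.9
cap [314. 214.] 5346 mean [0.4061 0.3    0.1951] mid [0.4063 0.2992] rel tin [ 0.0008 -0.0009] r 0.0012 phi -49.8
cap [441. 269.] 4846 mean [0.4483 0.2831 0.195 ] mid [0.4486 0.2824] rel tin [ 0.0429 -0.0178] r 0.0465 phi -22.6
cap [195. 274.] 4846 mean [0.3678 0.2789 0.1949] mid [0.3676 0.2778] rel tin [-0.0375 -0.022 ] r 0.0435 phi -149.7
cap [315. 332.] 2696 mean [0.4077 0.2589 0.1946] mid [0.4078 0.2584] rel tin [ 0.0024 -0.042 ] r 0.0421 phi -86.8
t 55.12 pos [0.4083 0.2501 0.1668] rot [ 1.7983e+02 -6.0000e-02  9.1890e+01] F [-1.  -0.5  8.4] open 0.0289
  shift [-0.0005 -0.0005 -0.0083] turn [ 0.003 -0.001 -0.002]
```

View pics/w31.png

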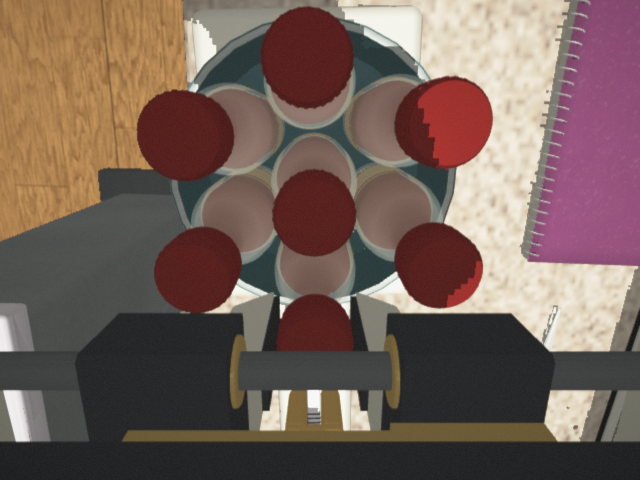

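Call:
jog_arm:
  series:
    - [-1,[0,0,0],[0,0,0]]
    - [-0.25,[0,0,0],[0,0,0]]
    - [-0.15,[0,0,0],[0,0,0]]
    - [-0.1,[0,0,0],[0,0,0]]
    - [-0.1,[0,0,0],[0,0,0]]
    - [-0.1,[0,0,-0.01],[0,0,0]]
    - [-0.1,[0,0,-0.04],[0,0,0]]
    - [-0.1,[0,0,-0.075],[0,0,0]]
    - [-0.1,[-0.01,0,-0.1],[0,0,0]]
    - [-0.1,[-0.03,0,-0.1],[0,0,0]]
    - [-0.1,[-0.05,0,-0.1],[0,0,0]]
    - [-0.1,[-0.06,0,-0.1],[0,0,0]]

```text
time: 56.12
tool_pos: [0.4093, 0.1884, 0.2655]
tool_rot: [3.141, 0.0, 1.603]
contact_force: [0.2, 0.4, -0.5]
opening: 0.0416
```

Call:
jog_arm:
  series:
    - [-0.1,[0,0,0],[0,0,0]]
    - [-0.1,[0,0,0],[0,0,0]]

```text
time: 56.28
tool_pos: [0.4094, 0.1898, 0.265]
tool_rot: [-3.141, -0.0, 1.602]
contact_force: [-0.7, 0.4, -0.3]
opening: 0.0414
```

```bash
python3 -c "
from h import *
c=wshot('w32.png');tinw(c)
P=cloud(c); hsv=cv2.cvtColor(c['img'],cv2.COLOR_RGB2HSV)
b=(hsv[...,0]>12)&(hsv[...,0]<28)&(hsv[...,1]>120)&(abs(P[...,1]-.12)<.06)&(abs(P[...,0]-.41)<.05)&(P[...,2]>.05)
Q=P[b]; print(len(Q)); t=Q[Q[:,2]>Q[:,2].max()-.006];print(t.mean(0),t.min(0),t.max(0))
go(.41,.12,.175,180)
c=shot('top'); P=cloud(c); hsv=cv2.cvtColor(c['img'],cv2.COLOR_RGB2HSV)
b=(hsv[...,0]>12)&(hsv[...,0]<28)&(hsv[...,1]>120)&(abs(P[...,1]-.12)<.06)&(abs(P[...,0]-.41)<.05)&(P[...,2]>.05)
Q=P[b]; print(len(Q)); t=Q[Q[:,2]>Q[:,2].max()-.006] if len(Q) else 0;print(t.mean(0) if len(Q) else 0)
c=shot('scene','s32.png')
im=c['img'][190:310,130:330]; cv2.imwrite('pics/crop32.png',cv2.resize(im[...,::-1],None,fx=4,fy=4,interpolation=cv2.INTER_CUBIC))
"
```

```text
tin [0.4055 0.2987 0.0715] 2591
cap [234.  13.] 1367 mean [0.3662 0.316  0.195 ] mid [0.3657 0.3156] rel tin [-0.0392  0.0173] r 0.0429 phi 156.2
cap [397.   9.] 892 mean [0.4449 0.3202 0.1948] mid [0.445  0.3198] rel tin [0.0394 0.0215] r 0.0449 phi 28.6
cap [316.  55.] 2357 mean [0.4063 0.2984 0.1953] mid [0.4064 0.2984] rel tin [ 0.0008 -0.0003] r 0.0009 phi -20.1
cap [398.  95.] 2211 mean [0.4487 0.2813 0.1953] mid [0.449  0.2816] rel tin [ 0.0432 -0.0174] r 0.0466 phi -21.9
cap [238.  98.] 2175 mean [0.3677 0.2771 0.1952] mid [0.3674 0.2771] rel tin [-0.0377 -0.0215] r 0.0435 phi -150.3
cap [317. 150.] 1908 mean [0.4084 0.2525 0.1954] mid [0.4085 0.2523] rel tin [ 0.0029 -0.0462] r 0.0463 phi -86.4
1910
[0.41156483 0.13616401 0.14473689] [0.40320318 0.12806902 0.14152954] [0.41989345 0.14303675 0.14744406]
t 56.33 pos [0.4094 0.1902 0.265 ] rot [-1.7997e+02 -3.0000e-02  9.1850e+01] F [-0.2  1.3 -0.1] open 0.0412
  shift [-0.0702 -0.0016  0.0899] turn [-1.0000e-04 -8.0000e-04 -1.5386e+00]
211
[0.43121888 0.15781863 0.34952069]
```

View pics/w32.png

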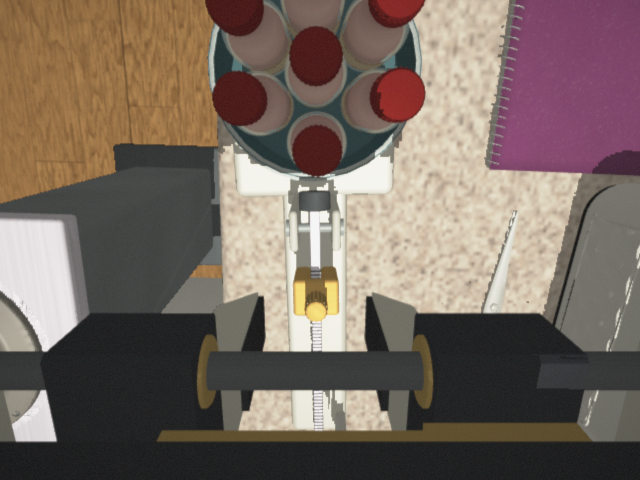

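View pics/crop32.png

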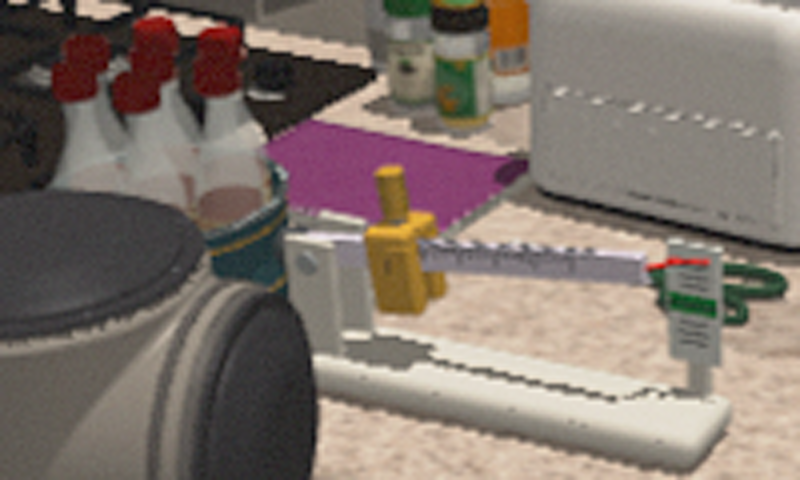

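All seven bottles are in a honeycomb, with cap heights equal to within 0.5 mm. The pointer is high, as expected, so next is the poise. I'll straddle its knob with the open jaws and push it outward with the inner finger.

Call:
jog_arm:
  series:
    - [0.09,[-0.01,0,0],[0,0,-0.12]]
    - [0.09,[-0.02,0,0],[0,0,-0.24]]
    - [0.09,[-0.03,0,0],[0,0,-0.36]]
    - [0.09,[-0.04,0,0],[0,0,-0.48]]
    - [0.09,[-0.05,0,0],[0,0,-0.6]]
    - [0.09,[-0.066,0,0],[0,0,-0.72]]
    - [0.09,[-0.066,0,0],[0,0,-0.84]]
    - [0.09,[-0.066,0,0],[0,0,-0.96]]
    - [0.09,[-0.066,0,0],[0,0,-1.08]]
    - [0.09,[-0.066,0,0],[0,0,-1.2]]
    - [0.09,[-0.066,0,0],[0,0,-1.32]]
    - [0.09,[-0.066,0,0],[0,0,-1.44]]

```text
time: 57.43
tool_pos: [0.4116, 0.1245, 0.265]
tool_rot: [3.141, -0.0, 3.051]
contact_force: [0.6, 0.0, -0.4]
opening: 0.0501
```

Call:
jog_arm:
  series:
    - [0.09,[0,0,0],[0,0,-0.098]]
    - [0.09,[0,0,0],[0,0,-0.098]]
    - [0.09,[0,0,0],[0,0,-0.098]]
    - [0.09,[0,0,0],[0,0,-0.098]]

```text
time: 57.77
tool_pos: [0.4116, 0.1242, 0.2651]
tool_rot: [3.141, -0.0, 3.139]
contact_force: [-0.0, -0.4, 0.3]
opening: 0.0499
```

```bash
cat >> h.py <<'E'
def poise(c):
    P=cloud(c); hsv=cv2.cvtColor(c['img'],cv2.COLOR_RGB2HSV)
    b=(hsv[...,0]>12)&(hsv[...,0]<28)&(hsv[...,1]>120)&(P[...,1]>-.03)&(P[...,1]<.18)&(abs(P[...,0]-.413)<.03)&(P[...,2]>.09)&(P[...,2]<.165)
    Q=P[b]; print('brass',len(Q))
    if len(Q):
        zt=np.percentile(Q[:,2],98); t=Q[Q[:,2]>zt-.004]; print(' top',t.mean(0).round(4),'y',t[:,1].min().round(4),t[:,1].max().round(4),'z',zt.round(4))
E
python3 -c "
from h import *
c=wshot('w33.png');poise(c)
go(.4115,.124,.128,180)
"
```

```text
brass 1921
 top [0.4107 0.1343 0.1448] y 0.1264 0.1422 z 0.1461
t 57.82 pos [0.4116 0.1241 0.2651] rot [ 1.7999e+02 -1.0000e-02  1.7989e+02] F [-0.3  0.6 -0.4] open 0.0496
  shift [ 0.000e+00 -1.000e-04  1.371e-01] turn [ 0.0001 -0.0001 -0.0019]
```

View pics/w33.png

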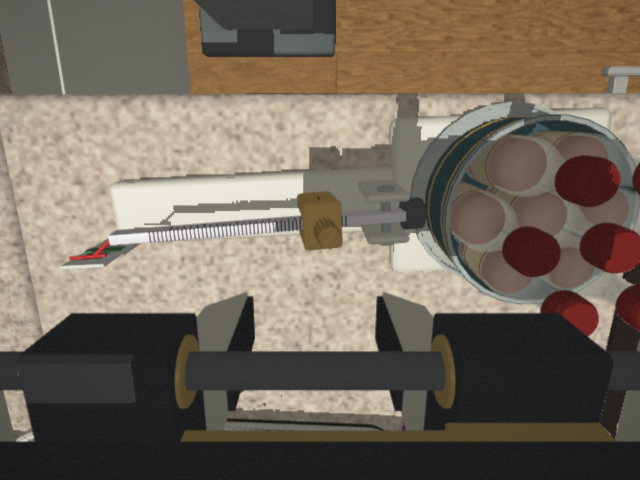

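Call:
jog_arm:
  series:
    - [0.09,[0,0,0.03],[0,0,0]]
    - [0.09,[0,0,0.065],[0,0,0]]
    - [0.09,[0,0,0.095],[0,0,0]]
    - [0.09,[0,0,0.115],[0,0,0]]
    - [0.09,[0,0,0.128],[0,0,0]]
    - [0.09,[0,0,0.137],[0,0,0]]
    - [0.09,[0,0,0.137],[0,0,0]]

```text
time: 58.4
tool_pos: [0.4104, 0.1238, 0.1265]
tool_rot: [-3.141, -0.004, 3.14]
contact_force: [-1.1, -0.7, -0.2]
opening: 0.0499
```

Call:
jog_arm:
  series:
    - [0.09,[0,-0.004,0],[0,0,0]]
    - [0.09,[0,-0.008,0],[0,0,0]]
    - [0.09,[0,-0.012,-0.0005],[0,0,0]]
    - [0.09,[0,-0.016,-0.001],[0,0,0]]
    - [0.09,[0,-0.02,-0.0015],[0,0,0]]
    - [0.09,[0,-0.02,-0.0015],[0,0,0]]

```text
time: 58.9
tool_pos: [0.412, 0.103, 0.1303]
tool_rot: [-3.141, 0.001, 3.141]
contact_force: [0.4, 0.3, 0.1]
opening: 0.05
```

```bash
python3 -c "
from h import *
c=wshot('w34.png');poise(c)
go(.4115,.124,.128,180)
c=shot('scene')
im=c['img'][190:310,130:330]; cv2.imwrite('pics/crop34.png',cv2.resize(im[...,::-1],None,fx=4,fy=4,interpolation=cv2.INTER_CUBIC))
"
```

```text
brass 6277
 top [0.4106 0.1198 0.1465] y 0.1113 0.1279 z 0.1477
t 58.95 pos [0.4117 0.1032 0.1301] rot [-1.7998e+02  4.0000e-02  1.7996e+02] F [-0.  -0.5 -0.1] open 0.05
  shift [0.0003 0.0208 0.0021] turn [-0.0003  0.0006 -0.0007]
```

View pics/crop34.png

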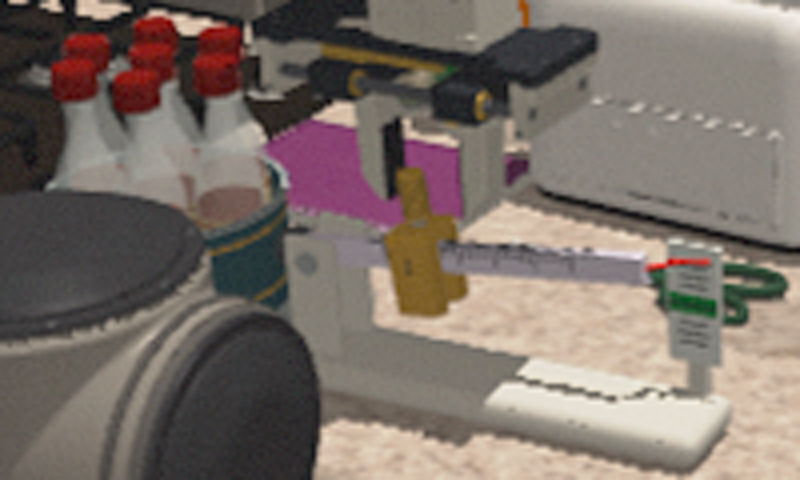

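View pics/w34.png

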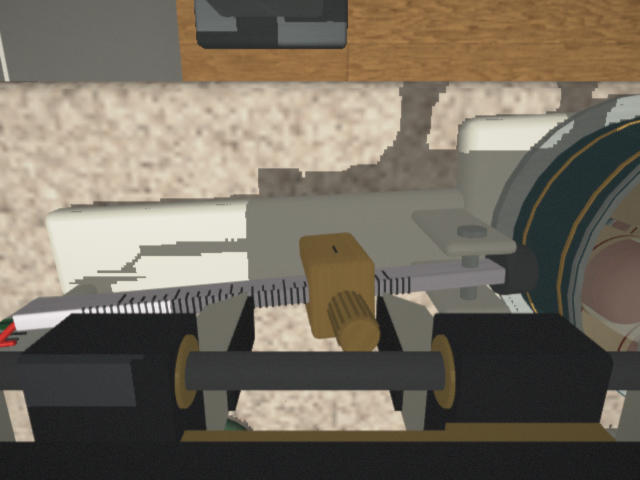

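Call:
jog_arm:
  series:
    - [0.09,[0,-0.004,-0.0005],[0,0,0]]
    - [0.09,[0,-0.01,-0.001],[0,0,0]]
    - [0.09,[-0.001,-0.017,-0.002],[0,0,0]]
    - [0.09,[-0.001,-0.024,-0.003],[0,0,0]]
    - [0.09,[-0.0015,-0.031,-0.004],[0,0,0]]
    - [0.09,[-0.002,-0.038,-0.005],[0,0,0]]
    - [0.09,[-0.002,-0.044,-0.0055],[0,0,0]]
    - [0.09,[-0.0025,-0.048,-0.006],[0,0,0]]
    - [0.09,[-0.0025,-0.05,-0.006],[0,0,0]]
    - [0.09,[-0.0025,-0.05,-0.006],[0,0,0]]

```text
time: 59.83
tool_pos: [0.4141, 0.0532, 0.1358]
tool_rot: [-3.141, 0.0, 3.141]
contact_force: [0.8, 0.3, -0.6]
opening: 0.05
```

```bash
python3 -c "
from h import *
c=wshot('w35.png');poise(c)
go(.4115,.124,.128,180)
c=shot('scene')
im=c['img'][190:310,130:330]; cv2.imwrite('pics/crop35.png',cv2.resize(im[...,::-1],None,fx=4,fy=4,interpolation=cv2.INTER_CUBIC))
"
```

```text
brass 6103
 top [0.4134 0.0698 0.1487] y 0.0615 0.0782 z 0.1499
t 59.88 pos [0.4142 0.0534 0.1358] rot [-1.7998e+02  2.0000e-02  1.7998e+02] F [-0.1  0.2  0.3] open 0.0499
  shift [0.0027 0.0706 0.0078] turn [-0.0004  0.0003 -0.0003]
```

View pics/crop35.png

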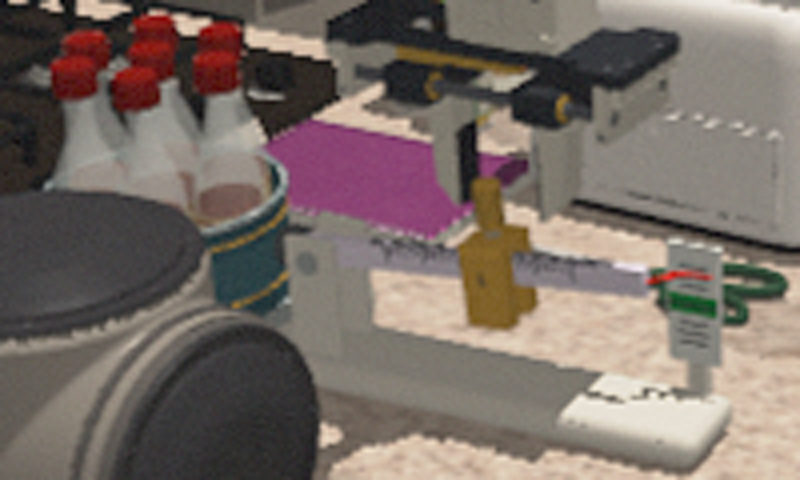

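Call:
jog_arm:
  series:
    - [0.09,[0,0.003,0],[0,0,0]]
    - [0.09,[0,0.006,0],[0,0,0]]
    - [0.09,[0,0.006,0],[0,0,0]]
    - [0.09,[0,0.006,0],[0,0,0]]
    - [0.09,[0,0.006,0],[0,0,0]]
    - [0.09,[0,0.006,0],[0,0,0]]
    - [0.09,[0,0.006,0],[0,0,0]]
    - [0.09,[0,0.006,0],[0,0,0]]
    - [0.09,[0,0.006,0],[0,0,0]]
    - [0.09,[0,0.006,0],[0,0,0]]
    - [0.09,[0,0.006,0],[0,0,0]]
    - [0.09,[0,0.006,0],[0,0,0]]

```text
time: 60.93
tool_pos: [0.4141, 0.0598, 0.1357]
tool_rot: [3.142, 0.0, -3.142]
contact_force: [0.2, -0.2, -0.1]
opening: 0.0501
```

Call:
jog_arm:
  series:
    - [0.09,[0,0,0],[0,0,0]]
    - [0.09,[0,0,0],[0,0,0]]
    - [0.09,[0,0,0],[0,0,0]]
    - [0.09,[0,0,0],[0,0,0]]
    - [0.09,[0,0,0],[0,0,0]]
    - [0.09,[0,0,0],[0,0,0]]
    - [0.09,[0,0,0],[0,0,0]]

```text
time: 61.52
tool_pos: [0.4141, 0.0598, 0.1357]
tool_rot: [3.142, 0.0, -3.142]
contact_force: [-0.7, -0.3, 0.3]
opening: 0.0502
```

```bash
cat >> h.py <<'E'
def pointer(f=None):
    c=shot('scene'); hsv=cv2.cvtColor(c['img'],cv2.COLOR_RGB2HSV)[230:290,285:325]
    im=c['img'][230:290,285:325].astype(int)
    r=((hsv[...,0]<8)|(hsv[...,0]>172))&(hsv[...,1]>150)&(hsv[...,2]>120)
    g=(hsv[...,0]>45)&(hsv[...,0]<85)&(hsv[...,1]>150)
    for n,m in(('red',r),('green',g)):
        v,u=np.nonzero(m)
        if len(v): print(n,len(v),'u',u.min()+285,u.max()+285,'v',v.min()+230,v.max()+230,'mean',(u.mean()+285).round(1),(v.mean()+230).round(2), 'tip v',(v[u>=u.max()-3].mean()+230).round(2),'left v',(v[u<=u.min()+2].mean()+230).round(2))
    if f: cv2.imwrite('pics/'+f,cv2.resize(c['img'][230:300,240:330,::-1],None,fx=8,fy=8,interpolation=cv2.INTER_CUBIC))
E
python3 -c "
from h import *
c=wshot('w36.png');poise(c)
pointer('p36.png')
"
```

```text
brass 5920
 top [0.4135 0.0695 0.1481] y 0.0613 0.0775 z 0.1492
red 19 u 292 307 v 258 260 mean 298.2 259.05 tip v 259.0 left v 259.6
green 29 u 298 308 v 263 268 mean 303.0 265.45 tip v 266.1 left v 264.75
```

View pics/p36.png

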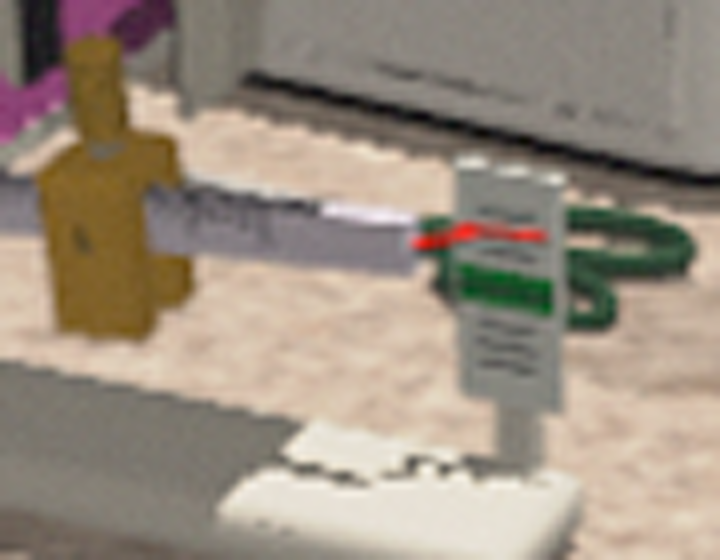

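Call:
jog_arm:
  series:
    - [0.09,[0,0,0.006],[0,0,0]]
    - [0.09,[0,0,0.011],[0,0,0]]
    - [0.09,[0,-0.003,0.011],[0,0,0]]
    - [0.09,[0,-0.006,0.011],[0,0,0]]
    - [0.09,[0,-0.008,0.011],[0,0,0]]
    - [0.09,[0,-0.01,0.011],[0,0,0]]
    - [0.09,[0,-0.012,0.011],[0,0,0]]
    - [0.09,[0,-0.014,0.011],[0,0,0]]
    - [0.09,[0,-0.016,0.011],[0,0,0]]
    - [0.09,[0,-0.016,0.011],[0,0,0]]
    - [0.09,[0,-0.013,0.011],[0,0,0]]
    - [0.09,[0,-0.008,0.011],[0,0,0]]

```text
time: 62.62
tool_pos: [0.4142, 0.0517, 0.1249]
tool_rot: [-3.141, 0.0, 3.141]
contact_force: [0.4, -0.2, -0.7]
opening: 0.0499
```

Call:
jog_arm:
  series:
    - [0.09,[0,0,0],[0,0,0]]
    - [0.09,[0,0,0],[0,0,0]]
    - [0.09,[0,0,0],[0,0,0]]
    - [0.09,[0,0,0],[0,0,0]]
    - [0.09,[0,0,0],[0,0,0]]
    - [0.09,[0,0,0],[0,0,0]]
    - [0.09,[0,0,0],[0,0,0]]
    - [0.09,[0,0,0],[0,0,0]]
    - [0.09,[0,0,0],[0,0,0]]
    - [0.09,[0,0,0],[0,0,0]]
    - [0.09,[0,0,0],[0,0,0]]
    - [0.09,[0,0,0],[0,0,0]]

```text
time: 63.62
tool_pos: [0.4141, 0.0518, 0.1247]
tool_rot: [3.142, 0.0, -3.142]
contact_force: [0.6, 0.3, -0.1]
opening: 0.0499
```

Call:
jog_arm:
  series:
    - [0.09,[0,0,0],[0,0,0]]
    - [0.09,[0,0,0],[0,0,0]]
    - [0.09,[0,0,0],[0,0,0]]
    - [0.09,[0,0,0],[0,0,0]]
    - [0.09,[0,0,0],[0,0,0]]
    - [0.09,[0,0,0],[0,0,0]]

```text
time: 64.12
tool_pos: [0.4141, 0.0518, 0.1247]
tool_rot: [3.142, 0.0, -3.142]
contact_force: [0.4, -0.2, -0.5]
opening: 0.0498
```

```bash
python3 -c "
from h import *
c=wshot('w37.png');poise(c)
pointer('p37.png')
"
```

```text
brass 6061
 top [0.4119 0.0594 0.1457] y 0.0514 0.0677 z 0.1468
red 20 u 293 305 v 260 262 mean 298.0 261.05 tip v 261.0 left v 261.5
green 27 u 298 308 v 263 268 mean 302.9 265.37 tip v 266.0 left v 264.75
```

View pics/p37.png

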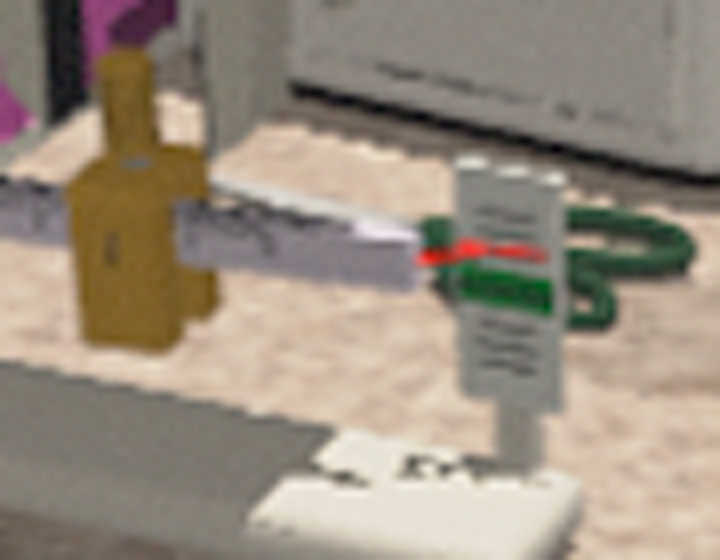

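Call:
jog_arm:
  series:
    - [0.09,[0,0,0],[0,0,0]]
    - [0.09,[0,0,0],[0,0,0]]
    - [0.09,[0,0,0],[0,0,0]]
    - [0.09,[0,0,0],[0,0,0]]
    - [0.09,[0,0,0],[0,0,0]]
    - [0.09,[0,0,0],[0,0,0]]
    - [0.09,[0,0,0],[0,0,0]]
    - [0.09,[0,0,0],[0,0,0]]
    - [0.09,[0,0,0],[0,0,0]]
    - [0.09,[0,0,0],[0,0,0]]
    - [0.09,[0,0,0],[0,0,0]]
    - [0.09,[0,0,0],[0,0,0]]

```text
time: 65.22
tool_pos: [0.4141, 0.0518, 0.1247]
tool_rot: [3.142, 0.0, -3.142]
contact_force: [0.1, -0.2, -0.2]
opening: 0.0502
```

```bash
python3 -c "
from h import *
c=wshot('w38.png');poise(c)
pointer()
"
```

```text
brass 6049
 top [0.4119 0.0593 0.1456] y 0.051 0.0677 z 0.1467
red 20 u 293 305 v 260 262 mean 298.0 261.05 tip v 261.0 left v 261.5
green 25 u 298 308 v 263 268 mean 303.1 265.4 tip v 266.0 left v 264.71
```

View pics/w38.png

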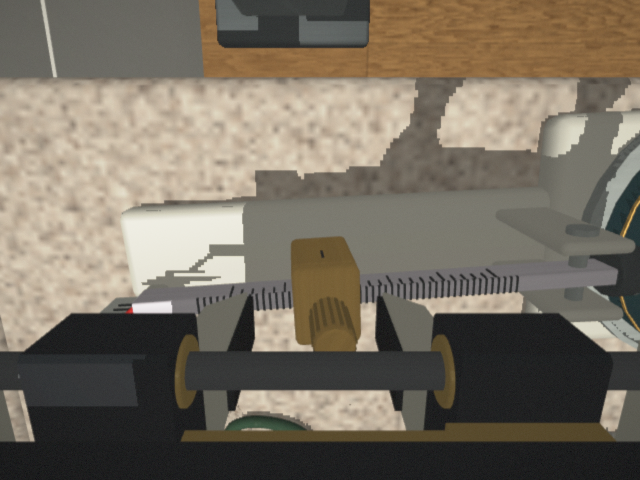

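Readings are steady. The beam is less sensitive with a full tin, at roughly 0.0035 rad/mm, so I need about 15 mm more. Push 13 mm, back off and look.

Call:
jog_arm:
  series:
    - [0.09,[0,-0.005,0],[0,0,0]]
    - [0.09,[0,-0.008,0],[0,0,0]]
    - [0.09,[0,-0.011,0],[0,0,0]]
    - [0.09,[0,-0.014,0],[0,0,0]]
    - [0.09,[0,-0.017,0],[0,0,0]]
    - [0.09,[0,-0.02,0],[0,0,0]]
    - [0.09,[0,-0.022,0],[0,0,0]]
    - [0.09,[0,-0.024,0],[0,0,0]]
    - [0.09,[0,-0.024,0],[0,0,0]]
    - [0.09,[0,-0.022,0],[0,0,0]]
    - [0.09,[0,-0.018,0],[0,0,0]]
    - [0.09,[0,-0.018,0],[0,0,0]]

```text
time: 66.32
tool_pos: [0.414, 0.0343, 0.1248]
tool_rot: [3.141, 0.0, -3.141]
contact_force: [-0.1, -0.1, 0.4]
opening: 0.05
```

Call:
jog_arm:
  series:
    - [0.09,[0,0,0],[0,0,0]]
    - [0.09,[0,0,0],[0,0,0]]
    - [0.09,[0,0,0],[0,0,0]]
    - [0.09,[0,0,0],[0,0,0]]
    - [0.09,[0,0,0],[0,0,0]]
    - [0.09,[0,0,0],[0,0,0]]
    - [0.09,[0,0,0],[0,0,0]]
    - [0.09,[0,0,0],[0,0,0]]
    - [0.09,[0,0,0],[0,0,0]]
    - [0.09,[0,0,0],[0,0,0]]
    - [0.09,[0,0,0],[0,0,0]]
    - [0.09,[0,0,0],[0,0,0]]

```text
time: 67.32
tool_pos: [0.414, 0.0338, 0.1247]
tool_rot: [3.142, -0.0, -3.141]
contact_force: [0.3, 0.2, -0.8]
opening: 0.0501
```

Call:
jog_arm:
  series:
    - [0.09,[0,0,0],[0,0,0]]
    - [0.09,[0,0,0],[0,0,0]]
    - [0.09,[0,0,0],[0,0,0]]
    - [0.09,[0,0,0],[0,0,0]]
    - [0.09,[0,0,0],[0,0,0]]
    - [0.09,[0,0,0],[0,0,0]]

```text
time: 67.82
tool_pos: [0.4141, 0.0338, 0.1247]
tool_rot: [3.142, 0.0, -3.142]
contact_force: [1.2, -0.3, -0.5]
opening: 0.0502
```

```bash
python3 -c "
from h import *
c=wshot('w39.png');poise(c)
pointer('p39.png');go(.415,.03,.125,180)
"
```

```text
brass 5490
 top [0.4145 0.042  0.1373] y 0.0337 0.0504 z 0.1383
red 21 u 293 307 v 266 268 mean 300.9 266.95 tip v 267.5 left v 267.5
green 18 u 298 308 v 263 266 mean 303.2 264.72 tip v 265.43 left v 263.75
t 67.92 pos [0.4141 0.0339 0.1247] rot [ 179.99    0.   -179.99] F [0.3 0.  0.4] open 0.0501
  shift [-0.0009 -0.0039 -0.0003] turn [0.0001 0.     0.0001]
```

View pics/p39.png

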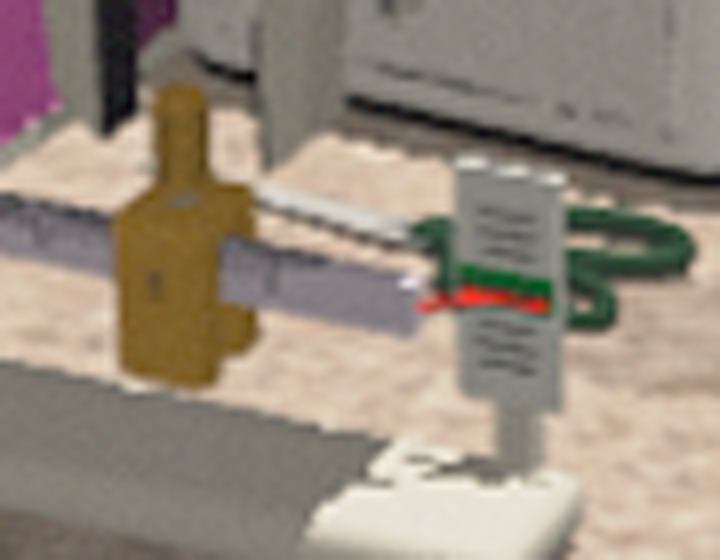

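```bash
python3 -c "
from h import *
for n in('scene','top'):
    c=shot(n); P=cloud(c); hsv=cv2.cvtColor(c['img'],cv2.COLOR_RGB2HSV)
    k=(abs(P[...,0]-.42)<.04)&(P[...,1]>-.08)&(P[...,1]<0)&(P[...,2]>.03)
    r=k&((hsv[...,0]<8)|(hsv[...,0]>172))&(hsv[...,1]>140)
    Q=P[r]; print(n,len(Q)); print(Q[np.argsort(Q[:,1])].round(4)[:25])
    g=k&(hsv[...,0]>45)&(hsv[...,0]<85)&(hsv[...,1]>140)&(P[...,0]<.44); Q=P[g]; print('green',len(Q),Q.mean(0) if len(Q) else 0,Q[:,2].min() if len(Q) else 0,Q[:,2].max() if len(Q) else 0)
    w=k&(abs(P[...,2]-.09)<.02)&(P[...,1]>-.03)
    Q=P[(abs(P[...,0]-.416)<.008)&(P[...,1]>-.03)&(P[...,1]<.01)&(P[...,2]>.07)&(P[...,2]<.11)]
    print('beam end',len(Q)); print([ (y,Q[abs(Q[:,1]-y)<.003][:,2].max().round(4)) for y in (-.025,-.015,-.005,.005) if (abs(Q[:,1]-y)<.003).any()])
"
```

```text
scene 22
[[ 0.4349 -0.0632  0.0831]
 [ 0.4327 -0.0618  0.0837]
 [ 0.4399 -0.0606  0.0828]
 [ 0.4306 -0.0603  0.0844]
 [ 0.441  -0.0575  0.0816]
 [ 0.4367 -0.0571  0.0835]
 [ 0.4324 -0.0568  0.0854]
 [ 0.4289 -0.0561  0.0868]
 [ 0.4329 -0.0514  0.084 ]
 [ 0.4324 -0.0491  0.0837]
 [ 0.4337 -0.0484  0.0855]
 [ 0.4303 -0.0476  0.0843]
 [ 0.4411 -0.0471  0.0818]
 [ 0.4292 -0.0456  0.0844]
 [ 0.4362 -0.0445  0.0835]
 [ 0.4276 -0.0439  0.0848]
 [ 0.431  -0.0421  0.0854]
 [ 0.4265 -0.0419  0.0848]
 [ 0.4375 -0.0412  0.0822]
 [ 0.4291 -0.0405  0.0859]
 [ 0.4299 -0.0374  0.0823]
 [ 0.4209 -0.0345  0.0832]]
green 18 [ 0.43554361 -0.05295915  0.08920553] 0.08695438395097776 0.09226694848414352
beam end 136
[(-0.025, np.float64(0.0923)), (-0.015, np.float64(0.0945)), (-0.005, np.float64(0.0928)), (0.005, np.float64(0.0932))]
top 0
[]
green 0 0 0 0
beam end 0
[]
```

Pointer now looks inside the band, slightly low. I'll lift clear and measure it closely with the wrist camera.

Call:
jog_arm:
  series:
    - [0.09,[0,0,-0.01],[0,0,0]]
    - [0.09,[0,0,-0.035],[0,0,0]]
    - [0.09,[0,0,-0.07],[0,0,0]]
    - [0.09,[0,0,-0.1],[0,0,0]]
    - [0.09,[0.0,-0.03,-0.1],[0,0,0]]
    - [0.09,[-0.03,-0.06,-0.1],[0,0,0]]
    - [0.09,[-0.03,-0.07,-0.1],[0,0,0]]
    - [0.09,[-0.03,-0.07,-0.1],[0,0,0]]
    - [0.09,[-0.03,-0.07,-0.1],[0,0,0]]
    - [0.09,[-0.03,-0.07,-0.1],[0,0,0]]
    - [0.09,[-0.03,-0.07,-0.1],[0,0,0]]
    - [0.09,[-0.03,-0.07,-0.1],[0,0,0]]

```text
time: 69.02
tool_pos: [0.4437, -0.0354, 0.2247]
tool_rot: [3.141, -0.0, -3.14]
contact_force: [0.3, -0.1, -0.3]
opening: 0.0499
```

```bash
python3 -c "
from h import *
c=wshot('w40.png');poise(c); pointer('p40.png')
P=cloud(c); hsv=cv2.cvtColor(c['img'],cv2.COLOR_RGB2HSV)
k=(abs(P[...,0]-.425)<.03)&(P[...,1]>-.08)&(P[...,1]<-.01)&(P[...,2]>.05)
r=k&((hsv[...,0]<8)|(hsv[...,0]>172))&(hsv[...,1]>140); Q=P[r]; Q=Q[np.argsort(Q[:,1])]; print(len(Q)); print(Q[::max(1,len(Q)//15)].round(4))
b=(abs(P[...,0]-(.4175-.05*P[...,1]))<.003)&(P[...,1]>-.03)&(P[...,1]<.17)&(P[...,2]>.082)&(P[...,2]<.1)&(hsv[...,1]<80)
Q=P[b]; print(len(Q),np.polyfit(Q[:,1],Q[:,2],1))
for y in np.arange(-.03,.17,.015):
    q=Q[abs(Q[:,1]-y)<.004]
    if len(q)>3: print(y.round(3),len(q),np.median(q[:,2]).round(4))
g=k&(hsv[...,0]>45)&(hsv[...,0]<85)&(hsv[...,1]>140)
"
```

```text
brass 2635
 top [0.4158 0.0412 0.1374] y 0.0332 0.0494 z 0.1385
red 6 u 297 306 v 267 268 mean 300.2 267.17 tip v 268.0 left v 267.0
green 18 u 298 308 v 263 266 mean 303.2 264.72 tip v 265.43 left v 263.75
190
[[ 0.4362 -0.0644  0.0831]
 [ 0.4361 -0.0614  0.0837]
 [ 0.4338 -0.0577  0.084 ]
 [ 0.4354 -0.0549  0.0831]
 [ 0.4351 -0.0527  0.0844]
 [ 0.4351 -0.0505  0.0848]
 [ 0.4331 -0.0483  0.0836]
 [ 0.4328 -0.0461  0.0848]
 [ 0.432  -0.0446  0.0852]
 [ 0.4316 -0.0432  0.0839]
 [ 0.4304 -0.0425  0.0858]
 [ 0.427  -0.041   0.0847]
 [ 0.4337 -0.0396  0.0844]
 [ 0.4255 -0.0389  0.085 ]
 [ 0.4246 -0.0367  0.0854]
 [ 0.4234 -0.0346  0.0845]]
2155 [0.00819998 0.09224072]
-0.03 56 0.0919
-0.015 97 0.0923
0.0 98 0.0923
0.015 107 0.0925
0.03 28 0.0927
0.06 43 0.0926
0.075 109 0.093
0.09 102 0.093
0.105 106 0.0933
0.12 102 0.0934
0.135 98 0.0936
0.15 106 0.0935
0.165 101 0.0937
```

View pics/w40.png

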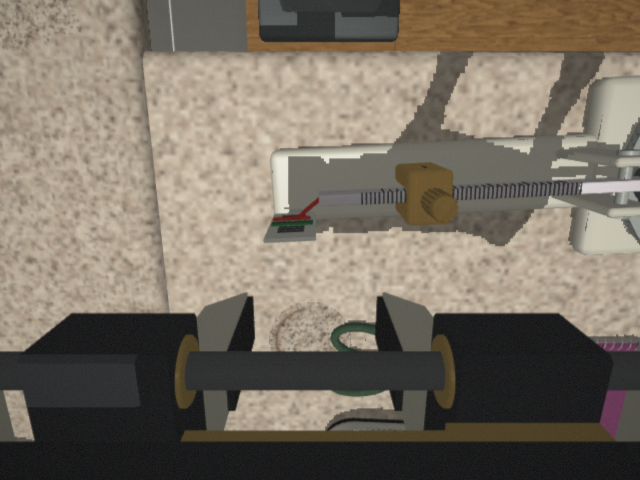

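View pics/p40.png

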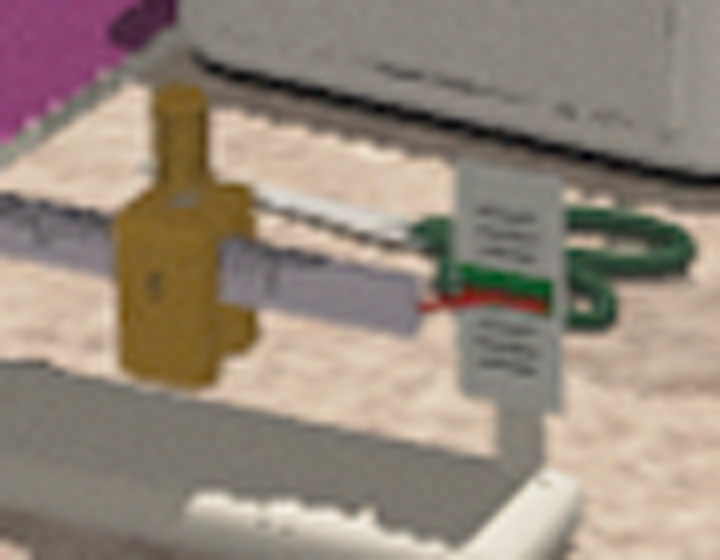

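The beam slope measured along its length is -0.008 rad, well inside ±0.03. One last look at the whole scene before handing in.

Call:
jog_arm:
  series:
    - [0.09,[0.02,-0.03,-0.03],[0,0,0]]
    - [0.09,[0.04,-0.06,-0.06],[0,0,0]]
    - [0.09,[0.04,-0.09,-0.09],[0,0,0]]
    - [0.09,[0.04,-0.12,-0.1],[0,0,0]]
    - [0.09,[0.04,-0.15,-0.1],[0,0,0]]
    - [0.09,[0.04,-0.18,-0.1],[0,0,0]]
    - [0.09,[0.04,-0.18,-0.1],[0,0,0]]
    - [0.09,[0.04,-0.18,-0.1],[0,0,0]]
    - [0.09,[0.04,-0.18,-0.1],[0,0,0]]
    - [0.09,[0.04,-0.18,-0.1],[0,0,0]]
    - [0.09,[0.04,-0.18,-0.1],[0,0,0]]
    - [0.09,[0.04,-0.18,-0.1],[0,0,0]]

```text
time: 70.12
tool_pos: [0.4043, -0.2152, 0.3248]
tool_rot: [3.142, 0.0, -3.14]
contact_force: [-0.7, -0.9, 0.1]
opening: 0.0497
```

```bash
python3 -c "
from h import *
c=shot('top','t41.png'); print(tin(c))
for o in caps(c): print(*o[:4])
pointer('p41.png'); c=shot('scene','s41.png')
"
```

```text
(array([0.40393645, 0.30030889, 0.07090252]), array([0.10839589, 0.11396759]), np.int64(551))
[479. 224.] 297 [ 0.6013 -0.4612  0.1036] [ 0.6031 -0.4643  0.0989]
[131. 258.] 112 [0.4422 0.3268 0.201 ] [0.442  0.3263 0.2009]
[152. 257.] 106 [0.4462 0.2799 0.2008] [0.446  0.2801 0.2009]
[120. 276.] 112 [0.3988 0.3389 0.2118] [0.4002 0.3432 0.2012]
[141. 276.] 122 [0.4027 0.2939 0.2103] [0.4035 0.297  0.2013]
[163. 276.] 116 [0.4061 0.2508 0.2014] [0.4064 0.2506 0.2012]
[128. 294.] 120 [0.3609 0.3125 0.2213] [0.3629 0.3204 0.2013]
[149. 295.] 123 [0.3635 0.2725 0.2104] [0.3649 0.2759 0.2008]
[602. 339.] 216 [ 0.3294 -0.6333  0.302 ] [ 0.3344 -0.6669  0.2445]
red 6 u 297 306 v 267 268 mean 300.2 267.17 tip v 268.0 left v 267.0
green 18 u 298 308 v 263 266 mean 303.2 264.72 tip v 265.43 left v 263.75
```

View pics/t41.png

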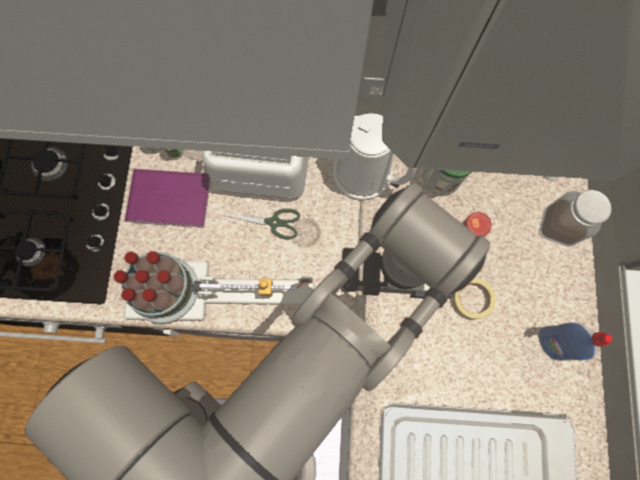

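View pics/s41.png

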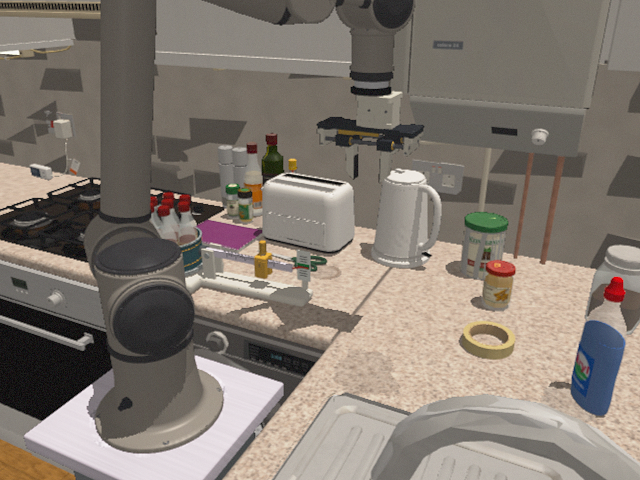

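All seven caps read z = 0.201 m, which matches a level pan (0.038 + 0.003 + 0.160). The bystanders are where they were and the arm is clear, so I'm handing in.

```bash
python3 -c "
from cell import job
print(job.hand_in())"
```

```text
the job is handed in; nothing more can be done
None
```

All seven bottles stand upright on the tin's floor, one in the middle and six round it. The poise is set so the pointer rests inside the green band. I handed the job in about 70 s into the 210 s allowed; no verdict was reported.

**Bottles:** One bottle was knocked aside partway through; I found it again with the cameras. Each bottle was released only after the wrist force showed it was resting on the floor. In the final check all seven caps read a height of about 0.201 m, which is what a level pan should give.

**Weighing:** The beam was less sensitive with the full tin than stated, about 0.005 rad per mm of poise travel instead of 0.0075. I pushed the poise in stages, letting the beam settle each time.

**Pointer:** The last readings do not agree exactly, but all are inside ±0.03 rad:
- **Wrist camera:** the beam's slope gave a tilt of −0.008 rad.
- **Scene camera:** the pointer looked up to −0.017 rad low; seeing it from above probably makes it look lower than it is.

**Tin and bystanders:** The tin is still on the scale. The scissors, notebook, tape and honey jar look unmoved in the final pictures, and the arm was touching nothing.

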